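# Load the moist chamber with agglutination tiles

## Task

Open the lid of the moist chamber and move every test tile from the dispensing stand into the chamber, one tile to each set of rails, seated flat between the end stops. Their open wells must not be touched or tilted, so carry each tile level on the blade of the blue-handled lifter and never let the fingers touch a tile. Then lay the lifter back on the brown tray, close the lid fully without slamming it, and after that press the red button of the timer; do not disturb the vials or the pen.

Things in the scene. Friction and masses are not known exactly. Their poses are not given: they have to be found in the camera images.
- tile1: white test tile, 72 x 44 x 5 mm, 30 g, six printed rings on top; origin at the centre of its underside, x along its 72 mm length, z up. Starts on the stand's rails in slot 1, within a few mm of the slot point. Two or three of the tiles are present
- tile2: white test tile, like tile1; starts in stand slot 2
- tile3: white test tile, like tile1; starts in stand slot 3
- stand_slot1 (a point): dispensing stand (fixed, 100 x 184 mm), left slot (+y): midpoint between the slot's two rails at rail-top level, 40 mm above the counter; x points along the rails to the rear. Rails 84 x 4 mm, inner faces 32 mm apart, open to the front (-x): the blade goes in under the tile from there. Between them the stand is 8 mm high; at x = 42 to 48 mm a back edge rises to 20 mm. Slot pitch 58 mm
- stand_slot2 (a point): dispensing stand, middle slot, as slot 1
- stand_slot3 (a point): dispensing stand, right slot (-y), as slot 1
- chamber_slot1 (a point): moist chamber (fixed black trough, 116 x 194 mm), left slot (+y): midpoint between the slot's two rails at rail-top level, 40 mm above the counter; x along the rails to the rear. Rails 90 x 4 mm, inner faces 32 mm apart. Stops 4 mm high on the rail ends leave 82 mm for the 72 mm tile, ridges 5 mm high beside it leave 55 mm for its 44 mm. Trough edges are 14 mm high. Empty at the start
- chamber_slot2 (a point): moist chamber, middle slot, as slot 1 and 58 mm from it
- chamber_slot3 (a point): moist chamber, right slot (-y), as slot 1, 58 mm from the middle one
- lid (a joint): clear lid of the chamber (124 x 200 x 46 mm, blue rim), hinged along the rear edge, with a stiff hinge (0.16 N m) that holds it wherever it is left: 0 shut, 1.65 rad fully open (just past upright); starts at 0 to 0.15
- lid_hinge (a point): midpoint of the lid's hinge axis, 62.5 mm behind the middle slot point, 14 mm above the counter; the axis lies along its y; x points to the rear, fixed to the chamber
- lid_lug (a point): centre of the blue lifting lug on the lid's front: a short cylinder, diameter 20 mm, 16 mm long, its axis parallel to the hinge (y), 148 mm in front of the hinge axis and 30 mm above it when shut; the lid's front face is 24 mm behind the lug centre. Pinched on its two flat ends, it can turn between the pads as the lid swings
- brown_tray: brown flat tray, 120 (x) x 260 (y) x 14 mm, fixed; origin at the centre of its underside; its flat top is 14 mm above the counter
- lifter: lifter: flat steel blade 84 x 20 x 4 mm ahead (+x) of a blue bridge handle, about 0.12 kg; origin on the level of its underside at the rear end of the blade, z up. It stands level by itself on blade, heel bar (46 mm wide, 14 to 26 mm behind the origin) and foot (46 mm wide, 88 mm behind); 178 mm long, 54 mm high. Starts on the brown tray, blade to the left
- lifter_grip (a point): centre of the lifter's blue handle, 45 mm behind and 44 mm above the body origin: a bar along x, 86 mm long, 14 mm wide (y), 20 mm tall, with open space on both sides
- lifter_blade (a point): centre of the blade's flat top face, 42 mm ahead of and 4 mm above the body origin, 87 mm ahead of and 40 mm below lifter_grip
- timer_start (a point): top centre of the red button of the loose bench timer (60 x 64 x 23 mm, pale grey, 60 g), 23 mm above the counter; the button is 10 x 12 mm and 4 mm proud, next to two grey ones 18 mm apart towards -y; axes are the timer's own, z up
- timer_button0 (a joint): travel of the timer's red button: 0 released, 0.0015 m fully down; a light spring returns it
- dropper_vial_a_mid (a point): middle of a loose dropper vial, diameter 26 mm, 58 mm tall; leave it alone
- dropper_vial_b_mid (a point): middle of another such vial; leave it alone
- blue_pen_mid (a point): middle of a loose blue and white pen, 138 mm long, lying near the front edge at the left; leave it alone

How it is judged:
By the outcome, as a careful person would: the job done as asked, in the order asked, and still so for the second after the job is handed in, with the robot touching nothing.
Of tile1, tile2, tile3 only 2 to 3 are there at a start; the rules pass over those that are not, and their reading is None.
At some moment in a run one of lifter, timer may be knocked a few centimetres aside while the robot is not near it.
It also fails if it takes over 210 s, if anything falls off the work surface, if the arm or the gripper's body presses on something with over 40 N, if the wrist force passes 120 N, or if a joint passes its speed limit or range.

## Robot

A 6-joint arm with a two-finger parallel gripper is mounted at the origin on a cart in front of the work surface, level with it; the furniture and walls round the work are solid. World frame = base frame: x ahead of the robot, y to its left, z up, the work surface at z = 0. Lengths are in m, angles in rad, forces in N, time in s.
With the tool pointing down it reaches from about 0.3 to 0.85 m from the base axis. Payload 5.4 kg.
Tool frame: the origin (TCP) lies between the finger pads; the fingertips stand 8 mm ahead of it and the grasp point (between the pads) lies 11 mm behind it; z points along the fingers, x is the direction in which the jaws open and shut, and the axes are right-handed (so a half turn about z gives the same grasp; the last joint's range is limited). The gripper opens to 85 mm and grips with 20 to 120 N. Pads are 22 mm wide; open, the fingers measure 114 mm over their backs; the gripper's body (76 mm by 85 mm) begins 54 mm behind the grasp point. The pads swing forward as they close: fully open they stand 13 mm farther back than shut.
Start: joints at [-1.385, 0.158, 1.597, -0, 1.386, -0.21], TCP at [0.222, -0.531, 0.239] pointing down, gripper open.
Joint ranges: [-2.91, 2.91], [-0.94, 2.29], [0.18, 2.7], [-1.29, 4.43], [0.17, 2.64], [-3, 3]. Speed limits (rad/s): [2.57, 2.57, 3.14, 3.14, 3.14, 3.14].

## Interface

Orientations are given as a unit quaternion [w, x, y, z].
In Python, from bench import r, eyes gives the robot as it stands. The module is installed in compiled form; this text tells all that it offers.
- The arm moves only by the tool servo_tool, never from a script. Its argument "deltas" is text: rows parted by semicolons, each of 7 numbers parted by spaces: the gripper command: -1 is shut, 1 is fully open, values between are in proportion, then the shift along the tool's x, y, z in m, then the turn, a rotation vector about the tool's x, y, z in rad. In form: jaw x y z ax ay az; .... A call has 1 to 8 rows; each row shifts and turns the commanded pose from where the row before left it, along the tool's axes as they then stand; what a row does not reach is not made up. A row lasts 1/10 s, in which the tool goes at most 50 mm and 8.59 degrees, less where a joint would pass 70% of its speed; a pose out of reach is approached as far as the arm can. A call with a gripper value outside its range is refused whole. The fingers move at their own pace and stop on an object; the grip force is fixed at half the most. Time passes only in rows, so rows that do not move let the fingers close. It gives the time, the measured TCP pose, the force and the opening at its end, in the units of the state.
- r.read_state(): the state, without advancing time (a new reading comes with each control period).
- eyes.get_image(name): name is "scene" or "top"; returns the picture (400x640x3 uint8, red, green, blue); there is no depth.
- eyes.camera_model(name): a dict with "camera_matrix" (3x3 intrinsics, pixels), "D" ([k1, k2, p1, p2, k3] as OpenCV has them; the pictures are not rectified), "R" (3x3) and "t" (3): a world point X has camera coordinates R X + t. Camera axes: x right, y down, z forward; pixel columns grow to the right and rows downward; lengths in m; the calibration is good to about 2 mm. A picture is of the moment at which its call begins. camera_model takes no time and is no camera call.
- r.finish_job(): hands the job in, once; it reports no verdict.
Trained networks look in the newest picture that a camera, given by its name, has taken for a name from the list of things; names that differ only in an ending like _2 or _b are one class to them, and where a whole thing is asked for, a point or a joint stands for the part that bears it (a point fixed in the world has none). Each returns a list of dicts, best first, with "confidence" (0 to 1); they miss things now and then, are a little off and sometimes report something else, mostly with a low value. They report only what shows in the picture. A call takes as long as a camera call.
- eyes.boxes_of(camera, query): "box" ([centre column, centre row, width, height] in pixels, round what is visible of it).
- eyes.tip_of(camera, query): "centre" ([column, row] in pixels: a listed point, or the origin of a listed thing).
The state is a dict: "time_s": time; "qpos": joint angles; "qvel": joint speeds; "tau": joint torques, N m; "tcp_pos": TCP position; "eef_rot": TCP orientation; "wrist_force": force on the tool from outside, world axes, zero at the start; "moment": the same for the moment, N m; "width": opening from 0.0 (shut) to 1.0 (fully open).
Only numpy, scipy, OpenCV 4.12 (cv2) and the standard library are available. Lean on these libraries where they do the work, as an engineer would, in place of code of your own. Each camera call takes 0.05 s, during which the arm holds its last target.

## Working session

There is one attempt and no reset: what is moved stays moved. The work goes in short steps, Python scripts to look and compute and a tool call to move; the robot and the scene stay as the last step left them, time stands still between calls to the robot, and variables do not carry over. Pictures are saved under pics/ and viewed, and the job is handed in when it is done.

Besides the shell and the picture viewer there is one more tool, called after "Call:" as a command line: name --argument value ..., lists and objects as JSON in quotes. servo_tool: Moves the arm, as the interface text tells. Its arguments: {"type":"object","properties":{"deltas":{"type":"string"}},"required":["deltas"]}

```bash
mkdir -p pics; ls; python3 - <<'E'
from bench import r, eyes
import cv2
s=r.read_state()
print({k:s[k] for k in ('time_s','qpos','tcp_pos','eef_rot','width','wrist_force')})
for n in ('scene','top'):
    im=eyes.get_image(n); cv2.imwrite(f'pics/{n}0.png',im[:,:,::-1])
    m=eyes.camera_model(n); print(n,m)
E
```

```text
pics
{'time_s': 0.0, 'qpos': array([-1.38507993e+00,  1.59101806e-01,  1.59826585e+00,  4.40097416e-06,
        1.38624329e+00, -2.10100891e-01]), 'tcp_pos': array([ 0.22156365, -0.52993257,  0.23827045]), 'eef_rot': array([-7.23728978e-04,  8.32334145e-01, -5.54273266e-01, -7.03271020e-04]), 'width': 1.0044456238068376, 'wrist_force': array([-0.54550669, -0.00103479, -0.08560505])}
scene {'camera_matrix': array([[434.78543878,   0.        , 317.34666403],
       [  0.        , 434.78543878, 198.38819304],
       [  0.        ,   0.        ,   1.        ]]), 'D': array([-0.06253932,  0.        ,  0.        ,  0.        ,  0.        ]), 'R': array([[-0.57106009, -0.82062589,  0.02152979],
       [-0.47803507,  0.31110671, -0.82139825],
       [ 0.66736261, -0.47935975, -0.56994857]]), 't': array([0.29257208, 0.33065044, 0.81430359])}
top {'camera_matrix': array([[411.53381894,   0.        , 318.13173226],
       [  0.        , 411.53381894, 203.34802258],
       [  0.        ,   0.        ,   1.        ]]), 'D': array([-0.07996169,  0.        ,  0.        ,  0.        ,  0.        ]), 'R': array([[-0.00823786, -0.9997164 ,  0.02234416],
       [-0.98985849,  0.00498354, -0.14196948],
       [ 0.14181787, -0.02328708, -0.98961882]]), 't': array([-0.03376184,  0.53156355,  1.10669187])}
```

View pics/scene0.png

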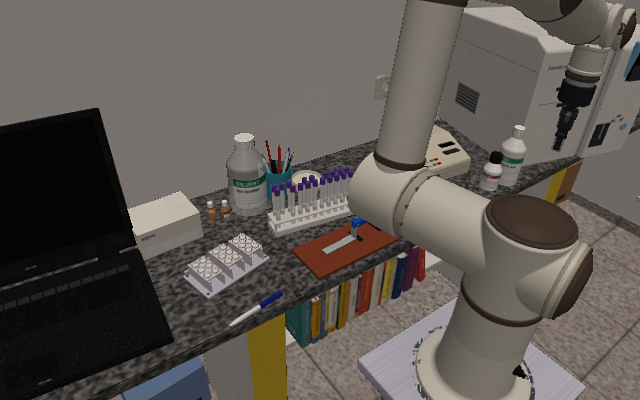

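View pics/top0.png

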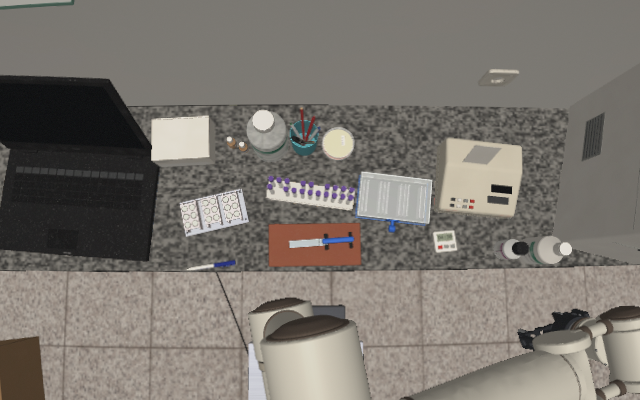

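Top view: stand with three tiles (214,212), lifter on the tray (320,243), chamber (395,198) with its lug (392,226), timer (445,240), and pen (211,266).

```bash
cat > h.py <<'E'
import numpy as np, cv2
from bench import r, eyes
from scipy.spatial.transform import Rotation as Rn
def pix2w(cam,uv,z):
    m=eyes.camera_model(cam);K=m['camera_matrix'];D=m['D'];R=np.array(m['R']);t=np.array(m['t'])
    p=cv2.undistortPoints(np.array([[uv]],float),K,D)[0,0]
    d=R.T@np.array([p[0],p[1],1]);c=-R.T@t
    return c+d*(z-c[2])/d[2]
def w2pix(cam,X):
    m=eyes.camera_model(cam)
    rv=cv2.Rodrigues(np.array(m['R']))[0]
    return cv2.projectPoints(np.array(X,float).reshape(-1,1,3),rv,np.array(m['t']),m['camera_matrix'],m['D'])[0][:,0]
def tri(uv1,uv2):
    A=[];b=[]
    for cam,uv in (('scene',uv1),('top',uv2)):
        m=eyes.camera_model(cam);R=np.array(m['R']);t=np.array(m['t'])
        p=cv2.undistortPoints(np.array([[uv]],float),m['camera_matrix'],m['D'])[0,0]
        for i in range(2):
            A.append(R[i]-p[i]*R[2]); b.append(p[i]*t[2]-t[i])
    return np.linalg.lstsq(np.array(A),np.array(b),rcond=None)[0]
def crop(cam,name,box,f,pts=None):
    im=eyes.get_image(cam)[:,:,::-1].copy()
    x0,y0,x1,y1=box
    c=cv2.resize(im[y0:y1,x0:x1],None,fx=f,fy=f,interpolation=cv2.INTER_CUBIC)
    if pts is not None:
        for p in w2pix(cam,pts):
            q=((p-[x0,y0]+0.5)*f).astype(int); cv2.circle(c,tuple(int(v) for v in q),2,(0,255,0),-1)
    cv2.imwrite(f'pics/{name}.png',c)
def st():
    s=r.read_state();w,x,y,z=s['eef_rot']
    Rm=Rn.from_quat([x,y,z,w]).as_matrix()
    return s,Rm
E
python3 - <<'E'
from h import *
Z={'tile1':.04,'stand_slot1':.04,'chamber_slot1':.04,'lid_hinge':.014,'lid_lug':.044,'brown_tray':0,'lifter':.014,'lifter_grip':.058,'lifter_blade':.018,'timer_start':.023,'dropper_vial_a_mid':.029,'blue_pen_mid':.005}
for cam in ('top','scene'):
  for n,z in Z.items():
    for d in eyes.tip_of(cam,n)[:4]:
        print(cam,n,round(d['confidence'],2),np.round(d['centre'],1),np.round(pix2w(cam,d['centre'],z),3))
crop('top','t1',(160,160,480,280),2.5)
crop('top','t2',(170,180,260,250),8)
crop('top','t3',(345,160,465,255),6)
E
```

```text
top tile1 0.94 [214.7 208. ] [0.52 0.25 0.04]
top tile1 0.9 [190.5 214.1] [0.503 0.317 0.04 ]
top tile1 0.88 [228.7 204.4] [0.529 0.211 0.04 ]
top stand_slot1 0.84 [232.7 206.5] [0.523 0.2   0.04 ]
top stand_slot1 0.78 [211.5 209.3] [0.516 0.258 0.04 ]
top stand_slot1 0.72 [189.2 218.1] [0.492 0.32  0.04 ]
top chamber_slot1 0.84 [390.8 198.3] [ 0.544 -0.241  0.04 ]
top chamber_slot1 0.79 [416.1 202.7] [ 0.532 -0.312  0.04 ]
top chamber_slot1 0.64 [374.  195.8] [ 0.552 -0.194  0.04 ]
top lid_lug 0.92 [389.1 227. ] [ 0.463 -0.233  0.044]
top brown_tray 0.94 [316.7 244.3] [ 0.419 -0.033  0.   ]
top lifter 0.93 [318.7 243.9] [ 0.42  -0.039  0.014]
top lifter_grip 0.64 [334.4 237.5] [ 0.435 -0.08   0.058]
top lifter_grip 0.61 [233.4 138.8] [0.712 0.199 0.058]
top lifter_blade 0.82 [303.3 244.1] [0.419 0.005 0.018]
top timer_start 0.83 [437.3 244.9] [ 0.413 -0.373  0.023]
top timer_start 0.68 [230.  206.1] [0.527 0.21  0.023]
top dropper_vial_a_mid 0.47 [242.5 145.2] [0.702 0.178 0.029]
top blue_pen_mid 0.53 [210.6 268.1] [0.354 0.265 0.005]
scene tile1 0.79 [242.3 243.4] [0.531 0.208 0.04 ]
scene tile1 0.75 [226.4 251.6] [0.525 0.253 0.04 ]
scene tile1 0.56 [204.3 269.9] [0.496 0.321 0.04 ]
scene stand_slot1 0.92 [229.7 255.7] [0.508 0.253 0.04 ]
scene stand_slot1 0.91 [199.7 264.3] [0.519 0.323 0.04 ]
scene stand_slot1 0.66 [246.5 245.7] [0.518 0.204 0.04 ]
scene brown_tray 0.69 [344.9 246. ] [ 0.423 -0.023  0.   ]
scene brown_tray 0.31 [206.6 270.4] [0.533 0.305 0.   ]
scene lifter 0.75 [349.1 237.6] [ 0.43  -0.042  0.014]
scene lifter_grip 0.88 [364.1 218.5] [ 0.429 -0.086  0.058]
scene lifter_blade 0.61 [335.7 246.6] [0.418 0.011 0.018]
scene dropper_vial_a_mid 0.72 [224.2 212.5] [0.684 0.186 0.029]
scene dropper_vial_a_mid 0.33 [337.6 244.5] [0.412 0.01  0.029]
scene blue_pen_mid 0.77 [257.5 309.2] [0.359 0.263 0.005]
```

View pics/t1.png

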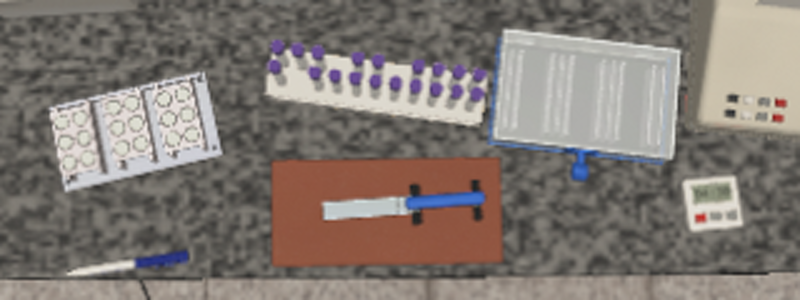

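View pics/t2.png

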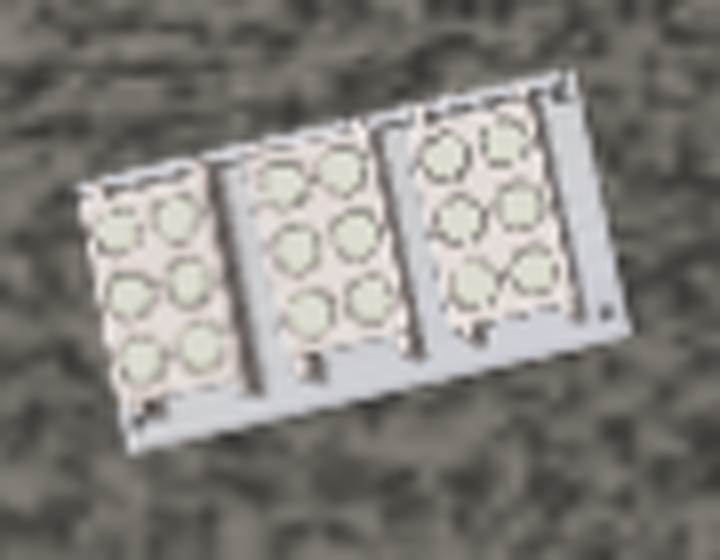

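View pics/t3.png

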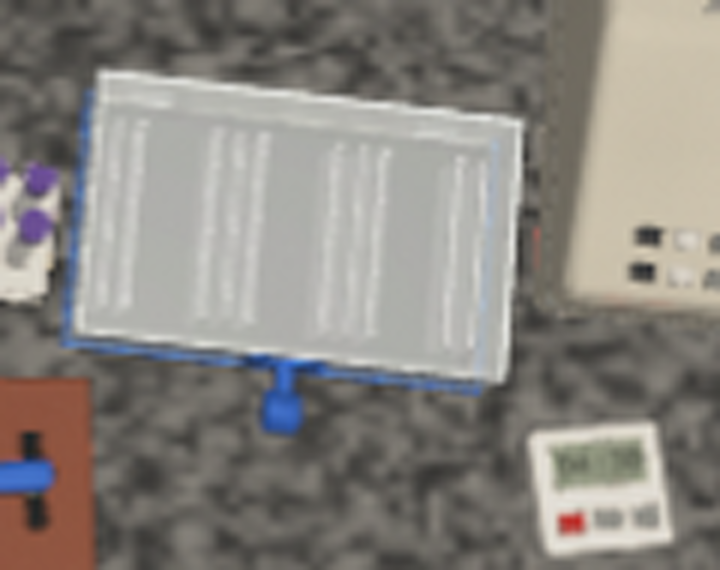

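Three tiles present. I'll fit the chamber, lid, stand and lifter models to corner pixels.

```bash
python3 - <<'E'
from h import *
crop('top','lift',(280,225,360,265),10)
crop('top','tim',(425,225,465,260),15)
E
```

```text
(no output)
```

View pics/lift.png

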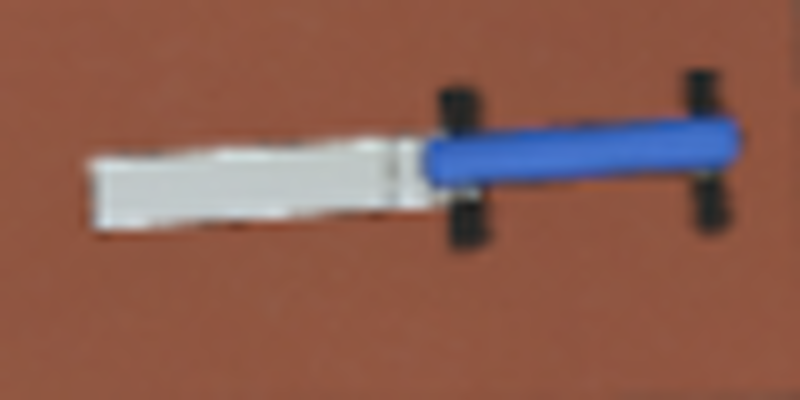

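View pics/tim.png

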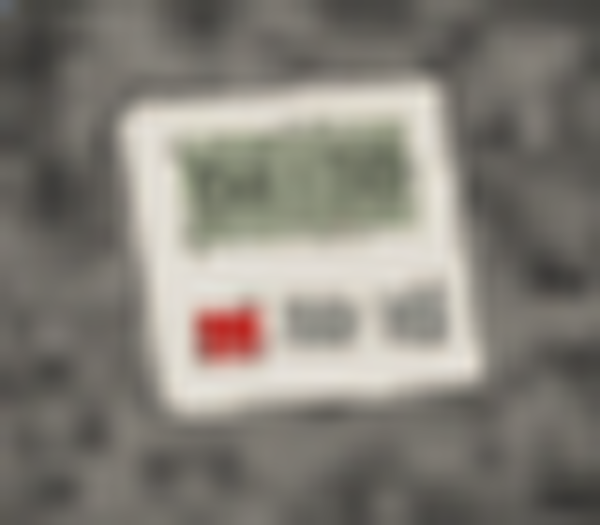

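```bash
cat > fit.py <<'E'
from h import *
from scipy.optimize import least_squares
def fit(pts,px,p0,off,f,extra=None,cam='top'):
    px=(np.array(px,float)+.5)/f-.5+np.array(off)
    def mod(p):
        return np.array([ (extra(q,p) if extra else q) for q in pts])
    def W(p):
        c,s=np.cos(p[2]),np.sin(p[2]); q=mod(p)
        return np.c_[p[0]+c*q[:,0]-s*q[:,1],p[1]+s*q[:,0]+c*q[:,1],q[:,2]]
    o=least_squares(lambda p:(w2pix(cam,W(p))-px).ravel(),p0,loss='soft_l1')
    return o.x,(w2pix(cam,W(o.x))-px)
E
python3 - <<'E'
from fit import *
# lid, frame at hinge
def ex(q,p):
    if len(q)==4: return np.array(q[:3])
    x,y,z=q;c,s=np.cos(p[3]),np.sin(p[3]); return np.array([x*c+z*s,y,.014-x*s+z*c])
P=[(0,.1,.046),(0,-.1,.046),(-.124,-.1,.046),(-.124,.1,.046),(-.124,.1,0),(-.124,-.1,0),(-.148,0,.030)]
px=[(98,70),(523,120),(502,382),(75,332),(63,345),(482,392),(282,412)]
x,e=fit(P,px,[.6,-.25,-.1,.05],(345,160),6,ex);print('lid hinge',x.round(4));print(e.round(1).tolist())
P=[(-.052,-.092,.008),(-.052,.092,.008),(.048,-.092,.020),(.048,.092,.02)]
px=[(632,335),(130,452),(575,70),(78,188)]
x,e=fit(P,px,[.52,.25,.15],(170,180),8);print('stand slot2',x.round(4));print(e.round(1).tolist())
P=[(.084,-.01,.018),(.084,.01,.018),(-.02,-.023,.018),(-.02,.023,.018),(-.088,-.023,.018),(-.088,.023,.018),(-.002,0,.066),(-.088,0,.066)]
px=[(92,160),(95,228),(458,88),(468,247),(700,72),(712,232),(428,160),(740,142)]
x,e=fit(P,px,[.42,-.04,1.57],(280,225),10);print('lifter',x.round(4));print(e.round(1).tolist())
print('button',pix2w('top',(425+230/15,225+332/15),.023))
for c in ('top','scene'):
    m=eyes.camera_model(c);print(-np.array(m['R']).T@m['t'])
E
```

```text
lid hinge [ 0.6058 -0.2557 -0.118   0.013 ]
[[0.1, -0.2], [0.3, -0.4], [0.9, -0.0], [-0.2, 0.2], [-0.1, 0.1], [-0.4, 0.0], [-0.3, 0.2]]
stand slot2 [0.513  0.2587 0.2223]
[[0.8, 0.8], [0.1, 0.7], [0.1, -0.7], [-1.2, -1.0]]
lifter [ 0.4256 -0.0397  1.6311]
[[0.2, -0.3], [0.3, 0.1], [0.3, -0.2], [0.5, 0.3], [0.2, -0.2], [0.3, 0.1], [-2.0, 0.3], [-1.3, -0.1]]
button [ 0.40711725 -0.38113909  0.023     ]
[ 0.36894589 -0.0106297   1.17142328]
[-0.21829703  0.52756902  0.72940785]
```

```bash
cat > ov.py <<'E'
from h import *
def T(p,q):
    q=np.atleast_2d(np.array(q,float));c,s=np.cos(p[2]),np.sin(p[2])
    return np.c_[p[0]+c*q[:,0]-s*q[:,1],p[1]+s*q[:,0]+c*q[:,1],q[:,2]]
def rect(x0,x1,y0,y1,z): return [(x0,y0,z),(x1,y0,z),(x1,y1,z),(x0,y1,z)]
def draw(cam,name,box,f,polys):
    im=eyes.get_image(cam)[:,:,::-1].copy();x0,y0,x1,y1=box
    c=cv2.resize(im[y0:y1,x0:x1],None,fx=f,fy=f,interpolation=cv2.INTER_CUBIC)
    for W,col in polys:
        q=((w2pix(cam,W)-[x0,y0]+.5)*f).astype(np.int32)
        cv2.polylines(c,[q.reshape(-1,1,2)],True,col,1)
    cv2.imwrite(f'pics/{name}.png',c)
def stand(S,tiles=None):
    L=[(T(S,rect(-.052,.048,-.092,.092,.008)),(0,255,0)),(T(S,rect(.042,.048,-.092,.092,.02)),(255,255,0))]
    for k in (1,0,-1):
        y=.058*k
        for s in (1,-1):
            L.append((T(S,rect(-.042,.042,y+s*.016,y+s*.020,.04)),(0,0,255)))
    for t in tiles or []: L.append((T(t,rect(-.036,.036,-.022,.022,.045)),(255,0,255)))
    return L
E
python3 - <<'E'
from ov import *
S=[.513,.2587,.2223]
draw('top','o1',(170,180,260,250),8,stand(S))
draw('scene','o2',(175,220,285,300),7,stand(S))
E
```

```text
(no output)
```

View pics/o1.png

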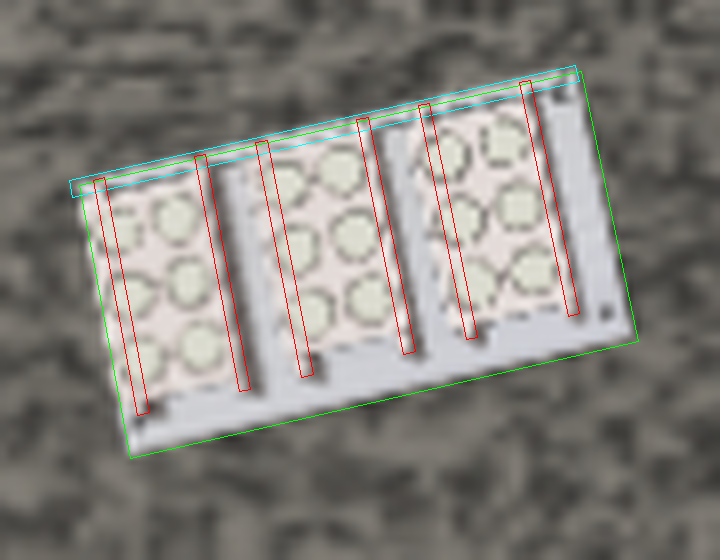

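View pics/o2.png

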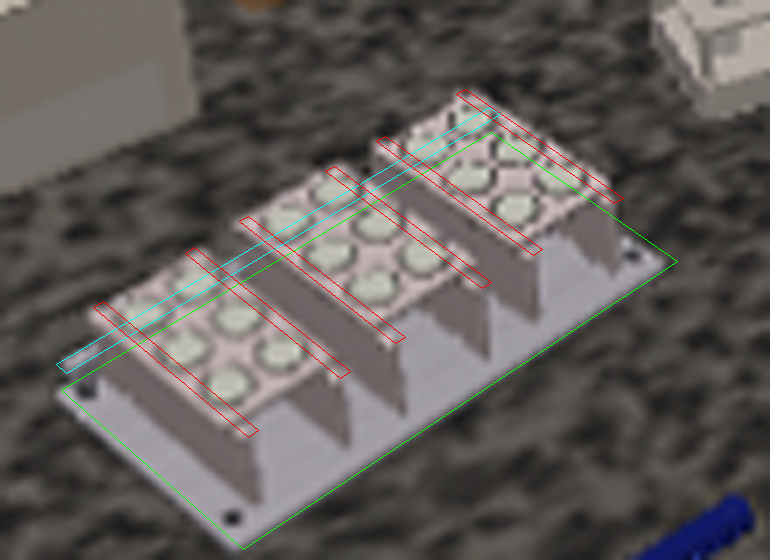

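```bash
python3 - <<'E'
from ov import *
S=[.5145,.257,.222]
t=[list(T(S,(0,y,0))[0][:2])+[S[2]] for y in (.058,0,-.058)]
draw('top','o3',(170,180,260,250),8,stand(S,t))
draw('scene','o4',(175,220,285,300),7,stand(S,t))
E
```

```text
(no output)
```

View pics/o3.png

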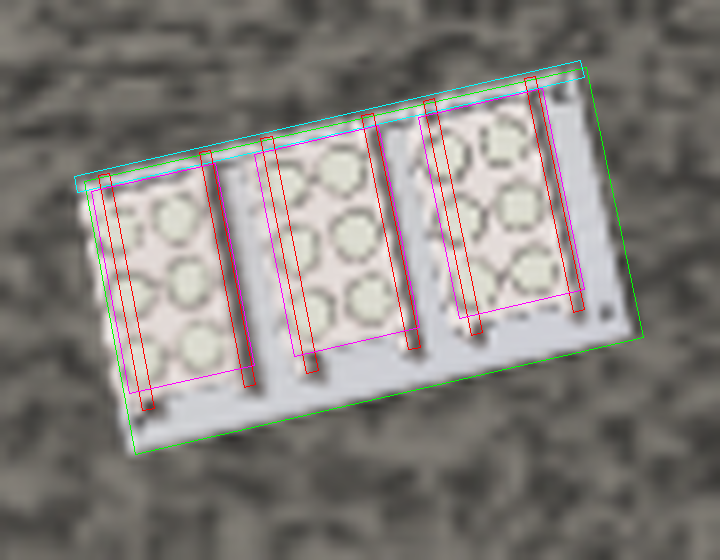

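View pics/o4.png

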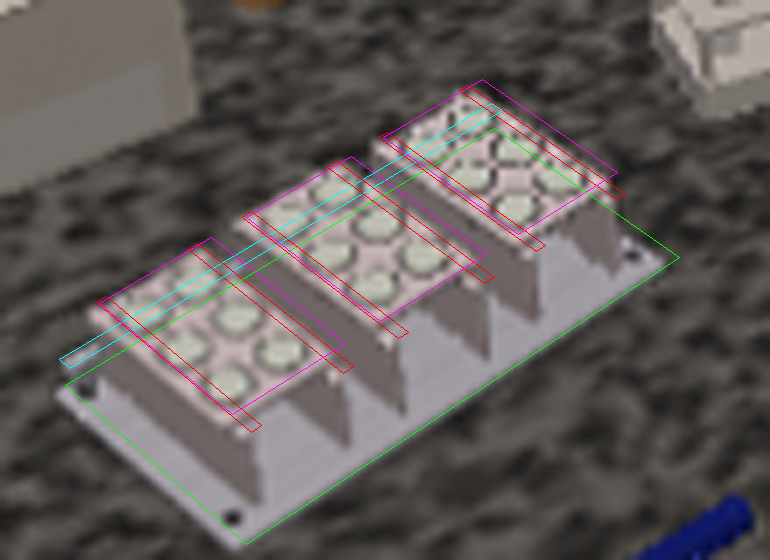

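Call:
servo_tool --deltas "1 -0.0222 -0.0414 0.011 0 0 0;1 -0.0222 -0.0414 0.011 0 0 0;1 -0.0222 -0.0414 0.011 0 0 0;1 -0.0222 -0.0414 0.011 0 0 0;1 -0.0222 -0.0414 0.011 0 0 0;1 -0.0222 -0.0414 0.011 0 0 0;1 -0.0222 -0.0414 0.011 0 0 0;1 -0.0222 -0.0414 0.011 0 0 0"

```text
time_s: 2.55
tcp_pos: [0.4599, -0.2374, 0.1512]
eef_rot: [0.0, 0.832, -0.554, 0.0]
wrist_force: [0.7, -1.1, 0.2]
width: 1.001
```

Call:
servo_tool --deltas "1 0 0 0 0 0 0.1285;1 0 0 0 0 0 0.1285;1 0 0 0 0 0 0.1285;1 0 0 0 0 0 0.1285;1 0 0 0 0 0 0;1 0 0 0 0 0 0"

```text
time_s: 3.15
tcp_pos: [0.4588, -0.239, 0.1513]
eef_rot: [-0.0, -0.665, 0.747, -0.0]
wrist_force: [-0.3, -0.2, 0.2]
width: 0.997
```

```bash
cat > go.py <<'E'
from h import *
def go(p,psi=None,q=True):
    """print tool-frame shift & turn to reach tcp p with jaw yaw psi"""
    s,R=st();d=np.array(p)-s['tcp_pos'];cur=np.arctan2(R[1,0],R[0,0])
    tl=R.T@d
    print('t',round(s['time_s'],2),'tcp',s['tcp_pos'].round(4),'psi',round(cur,4),'tilt',R[:,2].round(4),'w',round(s['width'],3),'F',s['wrist_force'].round(1))
    print('shift',tl.round(4),'norm',round(np.linalg.norm(tl),4), 'turn', None if psi is None else [round(a,4) for a in Rn.from_matrix(R.T@np.array([[np.cos(psi),np.sin(psi),0],[np.sin(psi),-np.cos(psi),0],[0,0,-1]])).as_rotvec()])
E
python3 -c "
from go import *
go((.4588,-.2383,.038),-1.689)
crop('top','l1',(345,160,465,255),6)
crop('scene','l2',(360,100,560,230),4)"
```

```text
t 3.15 tcp [ 0.4588 -0.239   0.1513] psi -1.6861 tilt [ 1.e-04 -1.e-04 -1.e+00] w 0.997 F [-0.3 -0.2  0.2]
shift [-7.000e-04  1.000e-04  1.133e-01] norm 0.1133 turn [np.float64(-0.0001), np.float64(-0.0001), np.float64(0.0029)]
```

View pics/l1.png

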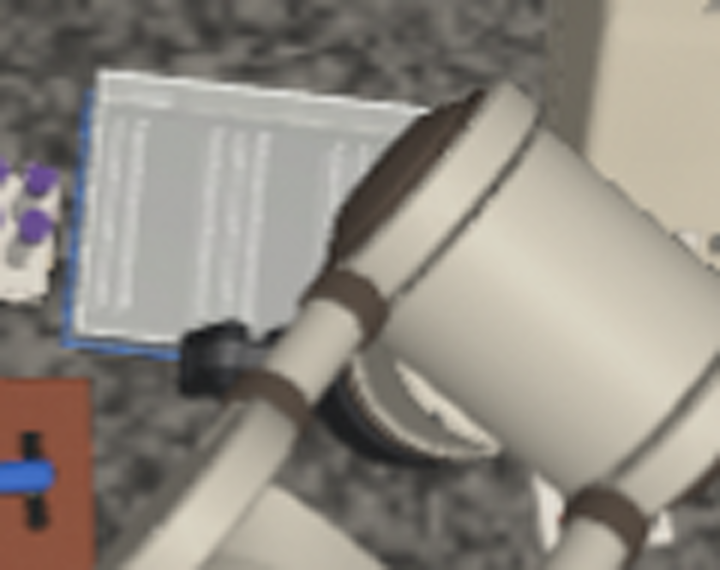

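View pics/l2.png

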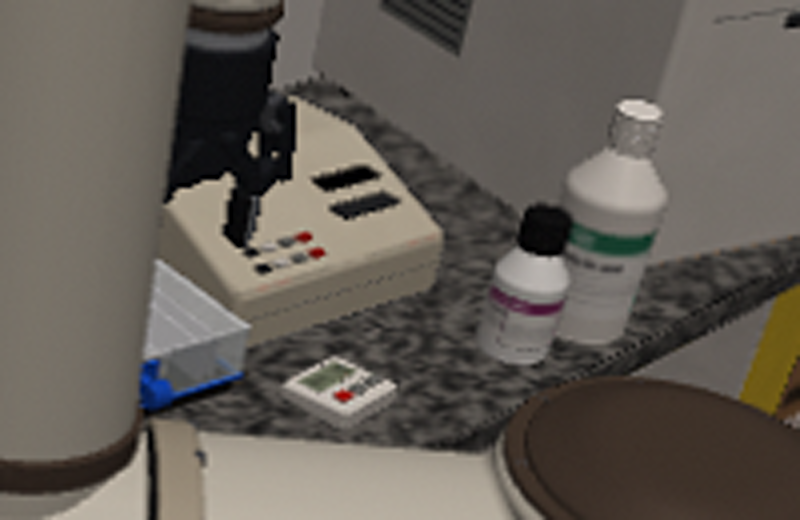

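Call:
servo_tool --deltas "1 0 0 0.04 0 0 0;1 0 0 0.04 0 0 0;1 0 0 0.023 0 0 0;1 0 0 0.01 0 0 0;1 0 0 0 0 0 0;1 0 0 0 0 0 0"

```text
time_s: 3.85
tcp_pos: [0.4597, -0.2398, 0.0396]
eef_rot: [0.0, -0.664, 0.747, -0.001]
wrist_force: [-0.9, 0.2, -0.5]
width: 1.0
```

Call:
servo_tool --deltas "-1 0 0 0 0 0 0;-1 0 0 0 0 0 0;-1 0 0 0 0 0 0;-1 0 0 0 0 0 0;-1 0 0 0 0 0 0;-1 0 0 0 0 0 0;-1 0 0 0 0 0 0;-1 0 0 0 0 0 0"

```text
time_s: 4.65
tcp_pos: [0.4588, -0.2382, 0.0381]
eef_rot: [0.0, -0.664, 0.748, 0.001]
wrist_force: [0.9, 5.1, 1.5]
width: 0.17
```

```bash
python3 -c "
from go import *
go((.4588,-.2383,.038),-1.689)
crop('scene','l3',(360,100,560,230),4)"
```

```text
t 4.65 tcp [ 0.4588 -0.2382  0.0381] psi -1.6891 tilt [-0.      0.0013 -1.    ] w 0.17 F [0.9 5.1 1.5]
shift [0.0001 0.     0.0001] norm 0.0001 turn [np.float64(0.0002), np.float64(0.0013), np.float64(-0.0001)]
```

View pics/l3.png

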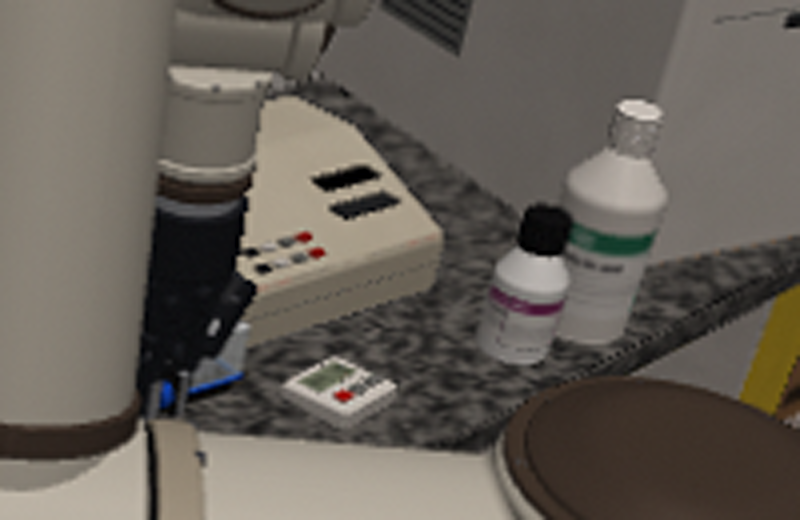

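Call:
servo_tool --deltas "-1 0 -0.0033 -0.0127 0 0 0;-1 0 -0.0052 -0.0142 0 0 0;-1 0 -0.0066 -0.0136 0 0 0;-1 0 -0.0079 -0.0129 0 0 0;-1 0 0 0 0 0 0"

```text
time_s: 5.2
tcp_pos: [0.4821, -0.241, 0.0925]
eef_rot: [0.0, -0.664, 0.747, 0.001]
wrist_force: [0.1, 4.5, -3.2]
width: 0.171
```

```bash
python3 -c "
from go import *
go((.4588,-.2383,.038),-1.689)
crop('scene','l4',(360,100,560,230),4)
crop('top','l5',(345,160,465,255),6)"
```

```text
t 5.2 tcp [ 0.4821 -0.241   0.0925] psi -1.6885 tilt [-5.0e-04  1.3e-03 -1.0e+00] w 0.171 F [ 0.1  4.5 -3.2]
shift [0.0001 0.0235 0.0546] norm 0.0594 turn [np.float64(0.0007), np.float64(0.0013), np.float64(0.0005)]
```

View pics/l4.png

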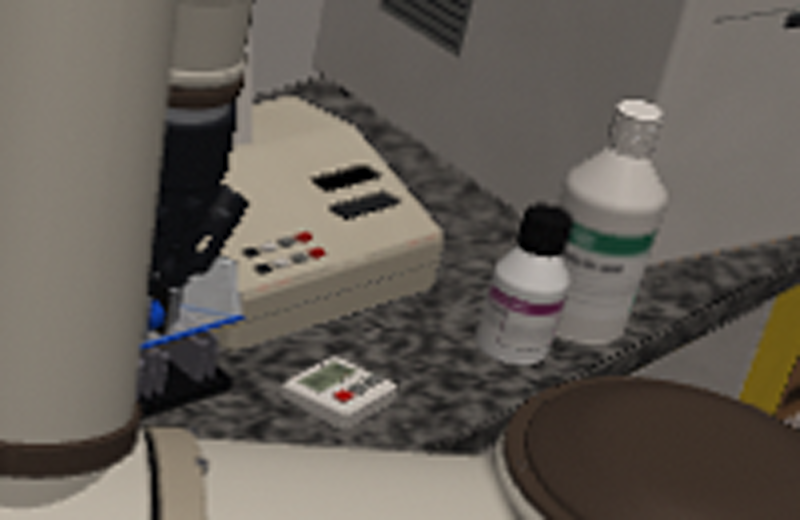

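View pics/l5.png

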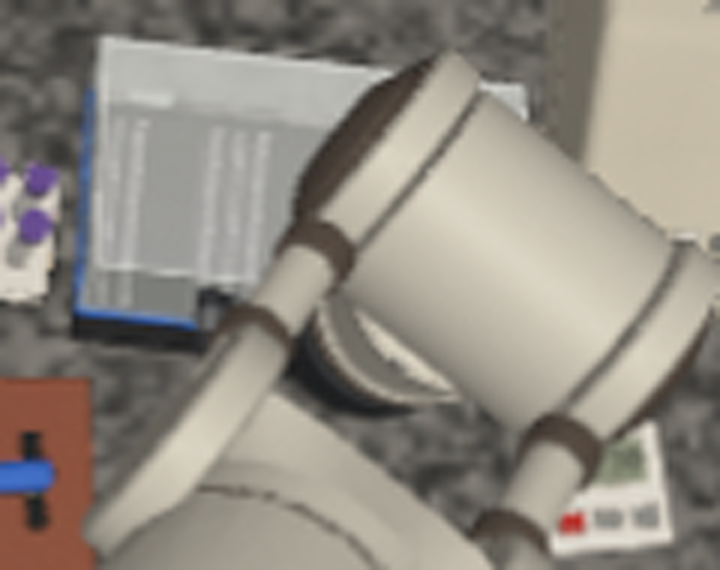

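The lid follows the lug (rim raised at l4 (190,330)). Continuing.

Call:
servo_tool --deltas "-1 0 -0.0091 -0.012 0 0 0;-1 0 -0.0103 -0.011 0 0 0;-1 0 -0.0113 -0.010 0 0 0;-1 0 -0.0123 -0.0088 0 0 0;-1 0 -0.0131 -0.0075 0 0 0;-1 0 -0.0138 -0.0061 0 0 0;-1 0 0 0 0 0 0"

```text
time_s: 6.0
tcp_pos: [0.5513, -0.2495, 0.1471]
eef_rot: [-0.0, -0.664, 0.747, 0.001]
wrist_force: [-2.0, 5.2, 0.3]
width: 0.173
```

Call:
servo_tool --deltas "-1 0 -0.0143 -0.0048 0 0 0;-1 0 -0.0147 -0.0033 0 0 0;-1 0 -0.015 -0.0018 0 0 0;-1 0 -0.0151 -0.0003 0 0 0;-1 0 -0.0151 0.0012 0 0 0;-1 0 -0.0119 0.002 0 0 0;-1 0 0 0 0 0 0;-1 0 0 0 0 0 0"

```text
time_s: 6.8
tcp_pos: [0.6369, -0.2599, 0.155]
eef_rot: [0.0, -0.664, 0.748, -0.0]
wrist_force: [0.4, 5.6, 3.8]
width: 0.173
```

```bash
python3 -c "
from go import *
go((.4588,-.2383,.038),-1.689)
crop('scene','l6',(360,100,560,230),4)
crop('top','l7',(345,100,465,255),5)"
```

```text
t 6.8 tcp [ 0.6369 -0.2599  0.155 ] psi -1.6886 tilt [ 1.3e-03 -1.0e-04 -1.0e+00] w 0.173 F [0.4 5.6 3.8]
shift [-0.0005  0.1795  0.1167] norm 0.2142 turn [np.float64(-0.0013), np.float64(0.0), np.float64(0.0004)]
```

View pics/l7.png

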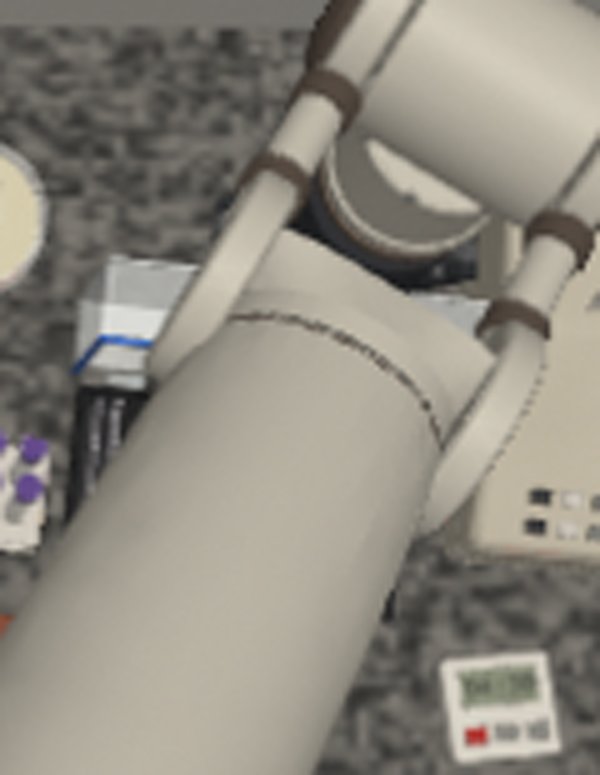

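Call:
servo_tool --deltas "1 0 0 0 0 0 0;1 0 0 0 0 0 0;1 0 0 0 0 0 0;1 0 0 0 0 0 0;1 0 0 -0.01 0 0 0;1 0 0 -0.03 0 0 0;1 0 0 -0.04 0 0 0;1 0 0 0 0 0 0"

```text
time_s: 7.7
tcp_pos: [0.6396, -0.2621, 0.2429]
eef_rot: [0.002, -0.664, 0.748, -0.007]
wrist_force: [1.2, 0.1, 1.4]
width: 1.003
```

```bash
python3 -c "
from go import *
go((.43,-.0846,.16),0.06)
crop('scene','l8',(340,60,560,230),3.5)"
```

```text
t 7.7 tcp [ 0.6396 -0.2621  0.2429] psi -1.689 tilt [ 0.0115 -0.0074 -0.9999] w 1.003 F [1.2 0.1 1.4]
shift [-0.152   0.23    0.0792] norm 0.2869 turn [np.float64(-0.0037), np.float64(-0.0152), np.float64(-1.7489)]
```

View pics/l8.png

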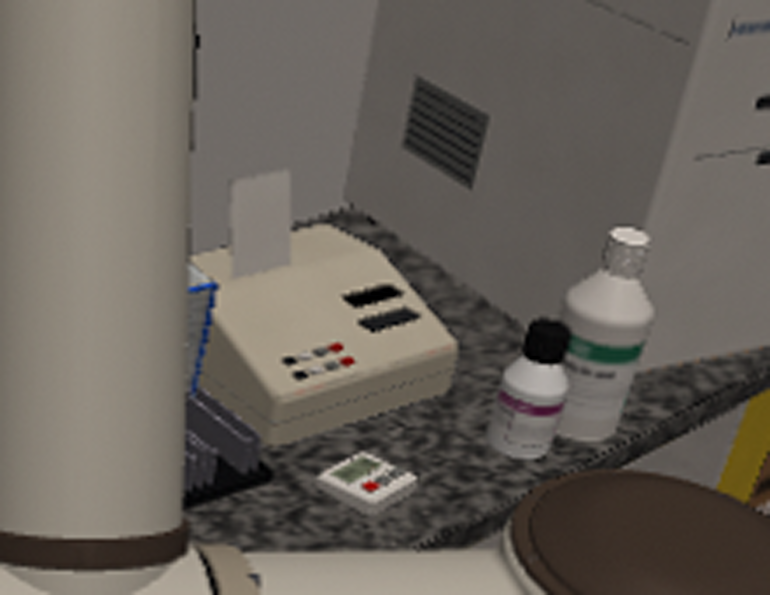

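Call:
servo_tool --deltas "1 -0.0253 0.0383 0 0 0 0;1 -0.0253 0.0383 0 0 0 0;1 -0.0253 0.0383 0 0 0 0;1 -0.0253 0.0383 0 0 0 0;1 -0.0253 0.0383 0 0 0 0;1 -0.0253 0.0383 0 0 0 0;1 0 0 0 0 0 -0.1457;1 0 0 0 0 0 -0.1457"

```text
time_s: 8.55
tcp_pos: [0.4249, -0.0811, 0.2335]
eef_rot: [0.0, 0.768, -0.641, -0.0]
wrist_force: [0.4, -0.3, 0.2]
width: 1.0
```

Call:
servo_tool --deltas "1 0 0 0 0 0 -0.1457;1 0 0 0 0 0 -0.1457;1 0 0 0 0 0 -0.1457;1 0 0 0 0 0 -0.1457;1 0 0 0 0 0 -0.1457;1 0 0 0 0 0 -0.1457;1 0 0 0 0 0 -0.1457;1 0 0 0 0 0 -0.1457"

```text
time_s: 9.35
tcp_pos: [0.4258, -0.0821, 0.2336]
eef_rot: [-0.0, 0.994, -0.113, -0.001]
wrist_force: [-0.1, 0.3, 0.2]
width: 1.003
```

Call:
servo_tool --deltas "1 0 0 0 0 0 -0.1457;1 0 0 0 0 0 -0.1457;1 0 0 0 0 0 0;1 0 0 0 0 0 0"

```text
time_s: 9.75
tcp_pos: [0.426, -0.0822, 0.2338]
eef_rot: [-0.0, 1.0, 0.028, -0.0]
wrist_force: [-1.0, 0.6, 0.4]
width: 0.999
```

```bash
python3 -c "
from go import *
go((.4283,-.0846,.047),0.06)
crop('scene','m1',(280,180,440,290),4.5)
crop('top','m2',(260,160,440,280),4)
print(eyes.tip_of('scene','lifter_grip')[:2],eyes.tip_of('top','lifter_blade')[:2])"
```

```text
t 9.75 tcp [ 0.426  -0.0822  0.2338] psi 0.0559 tilt [-5.e-04  2.e-04 -1.e+00] w 0.999 F [-1.   0.6  0.4]
shift [0.0023 0.0026 0.1868] norm 0.1868 turn [np.float64(-0.0003), np.float64(0.0005), np.float64(-0.0041)]
[] [{'centre': [311.6, 252.0], 'confidence': 0.5}]
```

View pics/m1.png

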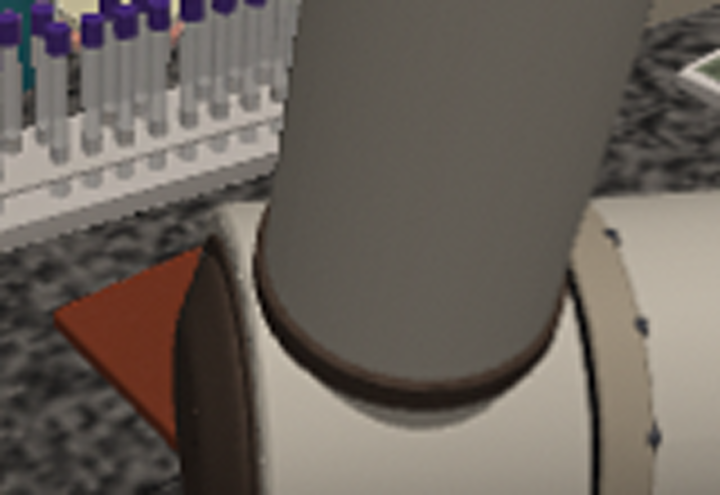

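View pics/m2.png

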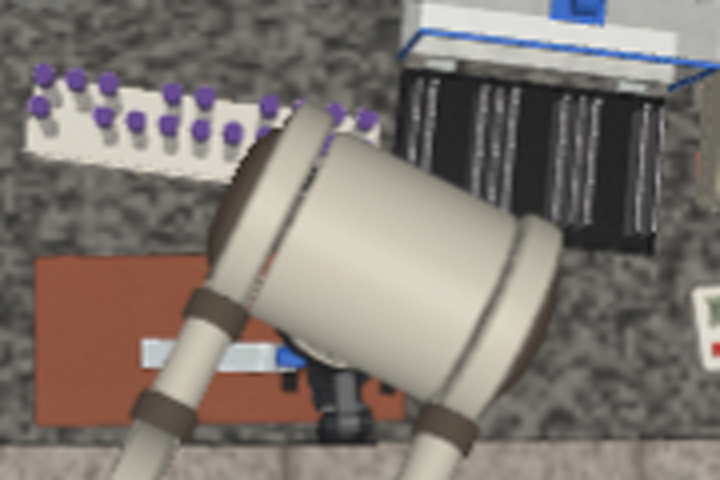

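The lifter has been knocked: its blade is now at m2 (142–275, 355), yawed the other way. I'll clear the arm to the left for an unblocked view.

Call:
servo_tool --deltas "1 0 -0.048 0 0 0 0;1 0 -0.048 0 0 0 0;1 0 -0.048 0 0 0 0;1 0 -0.048 0 0 0 0;1 0 -0.048 0 0 0 0;1 0 -0.048 0 0 0 0;1 0 0 0 0 0 0"

```text
time_s: 10.65
tcp_pos: [0.4078, 0.21, 0.2342]
eef_rot: [-0.001, 0.999, 0.033, -0.0]
wrist_force: [-0.7, -0.6, -0.5]
width: 0.998
```

```bash
python3 -c "
from go import *
go((.4283,-.0846,.047),0.06)
crop('top','m3',(280,225,360,275),10)
crop('top','m4',(345,100,465,260),5)
crop('scene','m5',(280,100,520,290),3)"
```

```text
t 10.65 tcp [0.4078 0.21   0.2342] psi 0.0658 tilt [-3.0e-04  1.9e-03 -1.0e+00] w 0.998 F [-0.7 -0.6 -0.5]
shift [0.0011 0.2957 0.1866] norm 0.3497 turn [np.float64(-0.0019), np.float64(0.0001), np.float64(0.0058)]
```

View pics/m3.png

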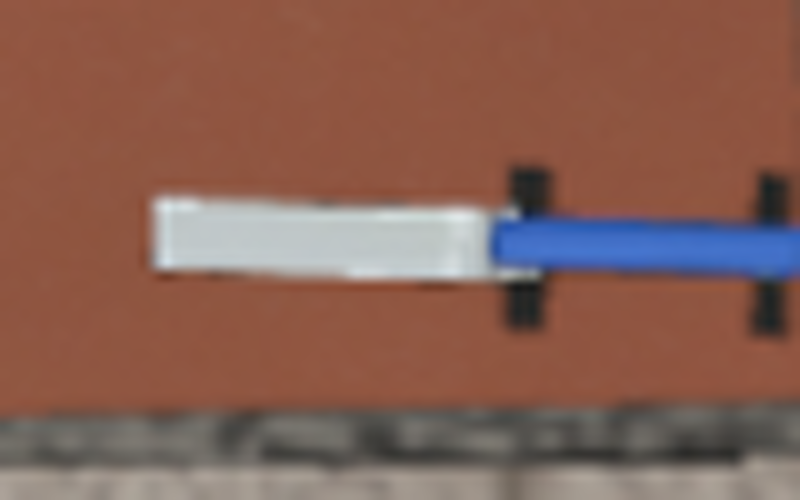

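View pics/m4.png

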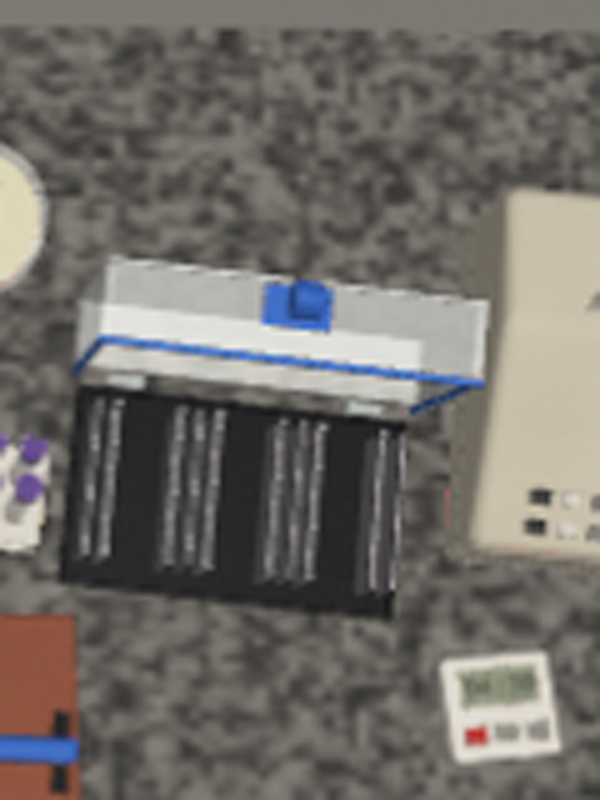

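View pics/m5.png

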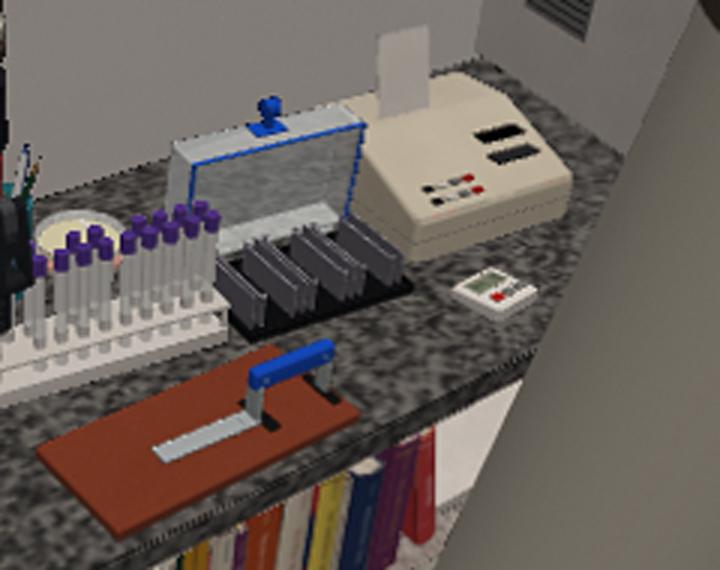

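```bash
cat >> ov.py <<'E'
def chamber(C):
    L=[(T(C,rect(-.058,.058,-.097,.097,.014)),(0,255,0))]
    for k in (1,0,-1):
        for s in (1,-1):
            L.append((T(C,rect(-.045,.045,.058*k+s*.016,.058*k+s*.020,.04)),(0,0,255)))
    return L
def lifterp(L,z=.014):
    return [(T(L,rect(0,.084,-.01,.01,z+.004)),(0,255,0)),(T(L,rect(-.088,-.002,-.007,.007,z+.054)),(0,255,255)),
     (T(L,rect(-.026,-.014,-.023,.023,z+.004)),(255,0,255)),(T(L,rect(-.088,-.088,-.023,.023,z+.004)),(255,0,255)),(T(L,[(-.002,0,z+.034),(-.088,0,z+.034)]),(255,255,0))]
E
python3 - <<'E'
from fit import *
P=[(.084,-.01,.018),(.084,.01,.018),(-.02,-.023,.018),(-.02,.023,.018),(-.088,-.023,.018),(-.088,.023,.018)]
px=[(153,198),(156,270),(530,168),(525,328),(772,172),(768,335)]
x,e=fit(P,px,[.42,-.04,1.57],(280,225),10);print('lifter',x.round(4));print(e.round(1).tolist())
from ov import *
C=[.5437,-.2483,-.118]
draw('top','n1',(280,225,370,275),8,lifterp(x))
draw('scene','n2',(320,190,420,280),7,lifterp(x))
draw('top','n3',(350,160,440,230),8,chamber(C))
draw('scene','n4',(335,160,435,225),7,chamber(C))
E
```

```text
lifter [ 0.4055 -0.0562  1.5314]
[[0.3, 0.1], [-0.3, 0.0], [-0.1, -0.4], [0.0, 0.1], [-0.0, -0.0], [0.0, 0.2]]
```

View pics/n1.png

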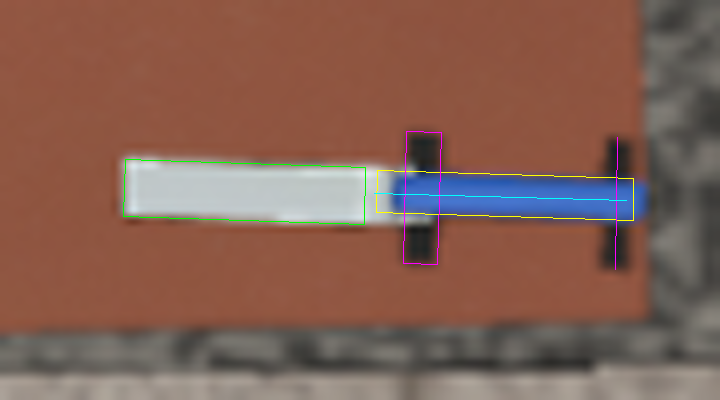

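View pics/n2.png

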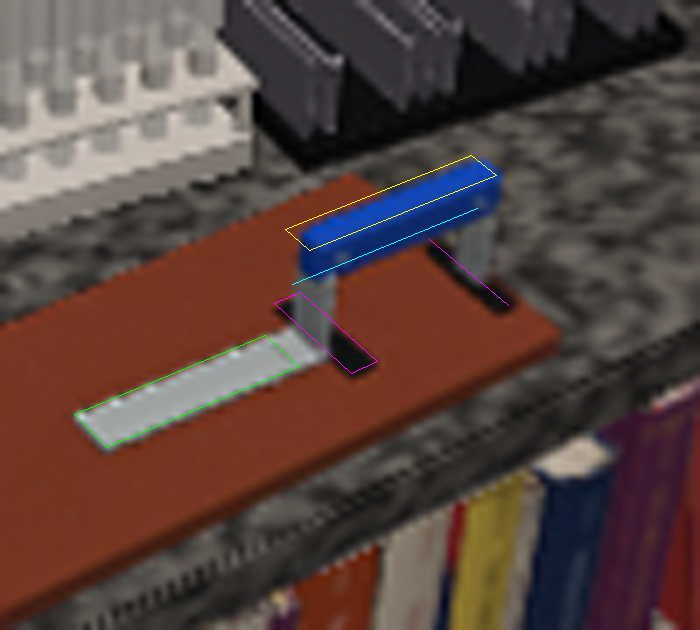

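View pics/n3.png

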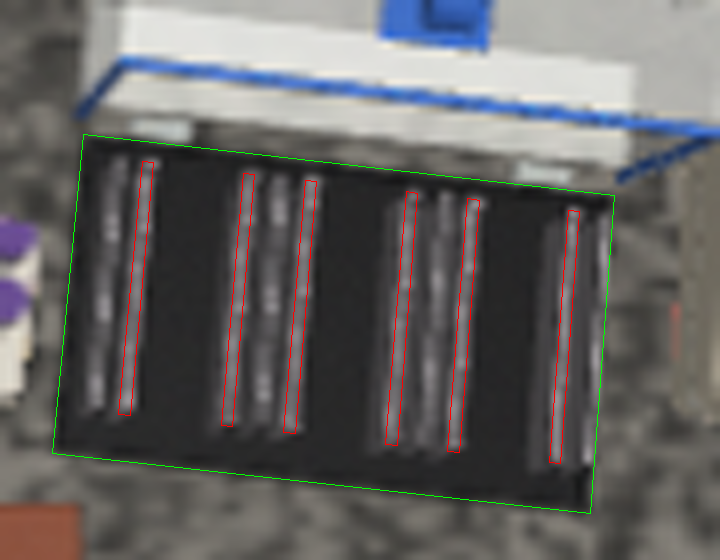

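View pics/n4.png

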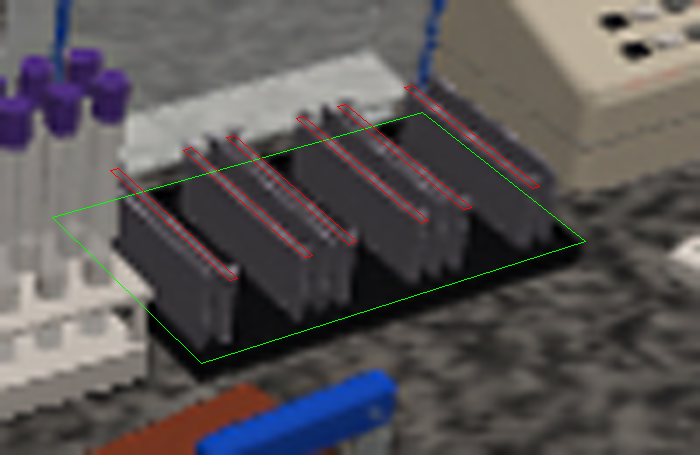

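```bash
python3 -c "
from go import *
go((.4036,-.1032,.047),-.0394)"
```

```text
t 11.0 tcp [0.4095 0.204  0.2341] psi 0.0567 tilt [ 1.e-04 -2.e-04 -1.e+00] w 0.997 F [0.2 0.5 0.2]
shift [-0.0233  0.3064  0.1872] norm 0.3598 turn [np.float64(0.0002), np.float64(-0.0001), np.float64(0.0961)]
```

Call:
servo_tool --deltas "1 -0.0035 0.0438 0.01 0 0 0;1 -0.0035 0.0438 0.01 0 0 0;1 -0.0035 0.0438 0.01 0 0 0;1 -0.0035 0.0438 0.01 0 0 0;1 -0.0035 0.0438 0.01 0 0 0;1 -0.0035 0.0438 0.01 0 0 0;1 -0.0023 0.0436 0.01 0 0 0.0961;1 0 0 0 0 0 0"

```text
time_s: 11.8
tcp_pos: [0.403, -0.107, 0.1634]
eef_rot: [0.001, 1.0, -0.024, -0.001]
wrist_force: [0.6, 1.6, -0.0]
width: 0.998
```

```bash
python3 -c "
from go import *
go((.4036,-.1032,.047),-.0394)
crop('top','p1',(260,200,420,280),5)"
```

```text
t 11.8 tcp [ 0.403  -0.107   0.1634] psi -0.0471 tilt [-0.0011 -0.001  -1.    ] w 0.998 F [ 0.6  1.6 -0. ]
shift [ 0.0006 -0.004   0.1164] norm 0.1164 turn [np.float64(0.0011), np.float64(0.0011), np.float64(-0.0077)]
```

View pics/p1.png

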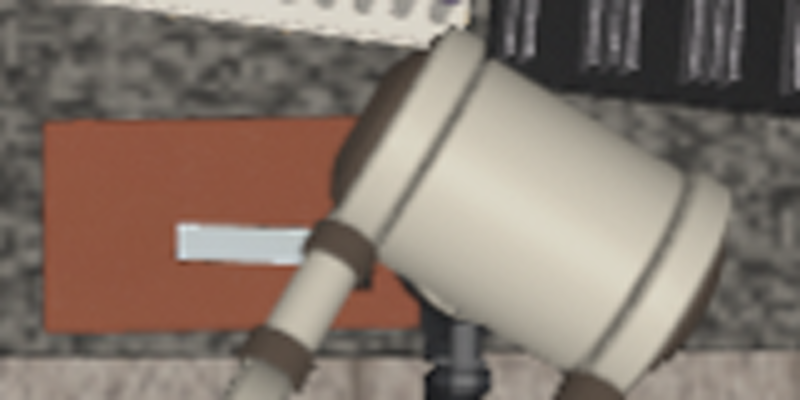

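Call:
servo_tool --deltas "1 0 0 0.04 0 0 0;1 0 0 0.04 0 0 0;1 0 0 0.025 0 0 0;1 0 0 0.011 0 0 0;1 0 0 0 0 0 0;1 0 0 0 0 0 0"

```text
time_s: 12.45
tcp_pos: [0.4051, -0.1023, 0.0494]
eef_rot: [0.0, 1.0, -0.018, 0.001]
wrist_force: [0.1, 0.3, 0.1]
width: 1.001
```

```bash
python3 -c "
from go import *
go((.4036,-.1032,.047),-.0394)
crop('scene','p2',(320,170,480,280),5)
crop('top','p3',(260,200,420,280),5)"
```

```text
t 12.45 tcp [ 0.4051 -0.1023  0.0494] psi -0.0363 tilt [ 0.0019 -0.001  -1.    ] w 1.001 F [0.1 0.3 0.1]
shift [-0.0014  0.0009  0.0024] norm 0.0029 turn [np.float64(0.001), np.float64(-0.0019), np.float64(0.0031)]
```

View pics/p2.png

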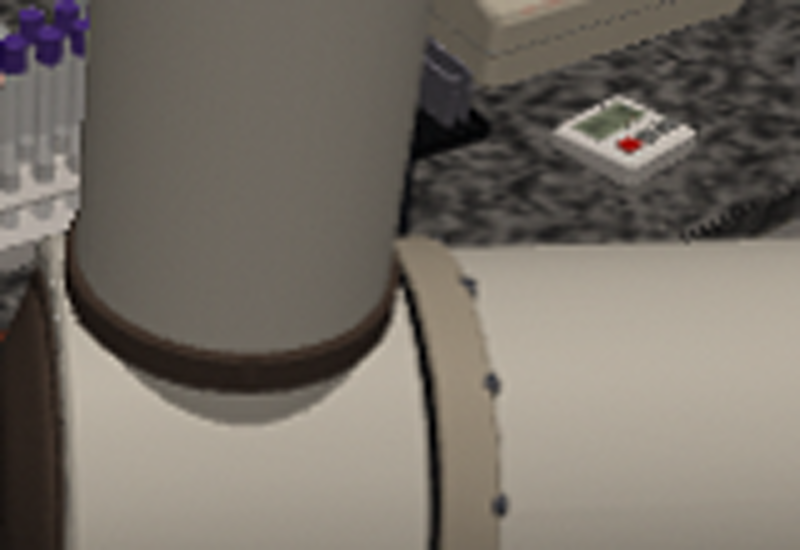

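View pics/p3.png

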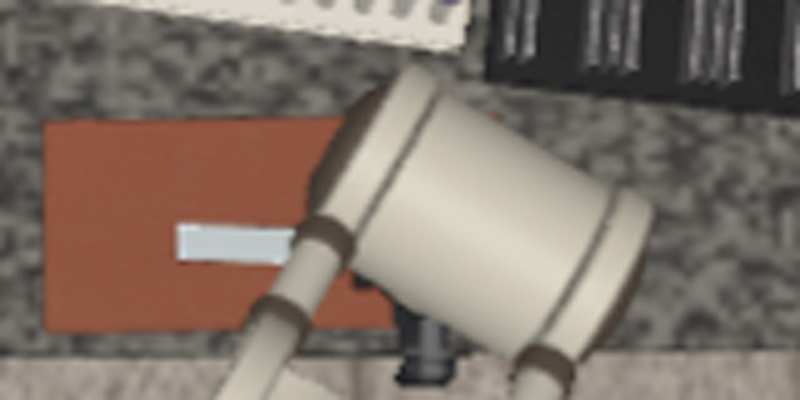

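Aligned; small correction, then close.

Call:
servo_tool --deltas "1 -0.0010 0 0.002 0 0 0.002;1 0 0 0 0 0 0;-1 0 0 0 0 0 0;-1 0 0 0 0 0 0;-1 0 0 0 0 0 0;-1 0 0 0 0 0 0;-1 0 0 0 0 0 0;-1 0 0 0 0 0 0"

```text
time_s: 13.35
tcp_pos: [0.4031, -0.102, 0.0461]
eef_rot: [0.0, 1.0, -0.019, 0.0]
wrist_force: [0.4, 0.3, -0.1]
width: 0.153
```

Call:
servo_tool --deltas "-1 0 0 0 0 0 0;-1 0 0 0 0 0 0;-1 0 0 -0.02 0 0 0;-1 0 0 -0.04 0 0 0;-1 0 0 -0.04 0 0 0;-1 0 0 -0.04 0 0 0;-1 0 0 0 0 0 0;-1 0 0 0 0 0 0"

```text
time_s: 14.15
tcp_pos: [0.4034, -0.1021, 0.1866]
eef_rot: [0.0, 1.0, -0.019, 0.001]
wrist_force: [0.3, 1.3, -1.5]
width: 0.153
```

```bash
python3 -c "
from go import *
go((.4036,-.1032,.187),-.0394)
crop('scene','q1',(280,100,440,250),4)
crop('top','q2',(260,200,420,300),5)"
```

```text
t 14.15 tcp [ 0.4034 -0.1021  0.1866] psi -0.0386 tilt [ 1.4e-03 -9.0e-04 -1.0e+00] w 0.153 F [ 0.3  1.3 -1.5]
shift [ 0.0003  0.001  -0.0004] norm 0.0012 turn [np.float64(0.0008), np.float64(-0.0014), np.float64(0.0008)]
```

View pics/q1.png

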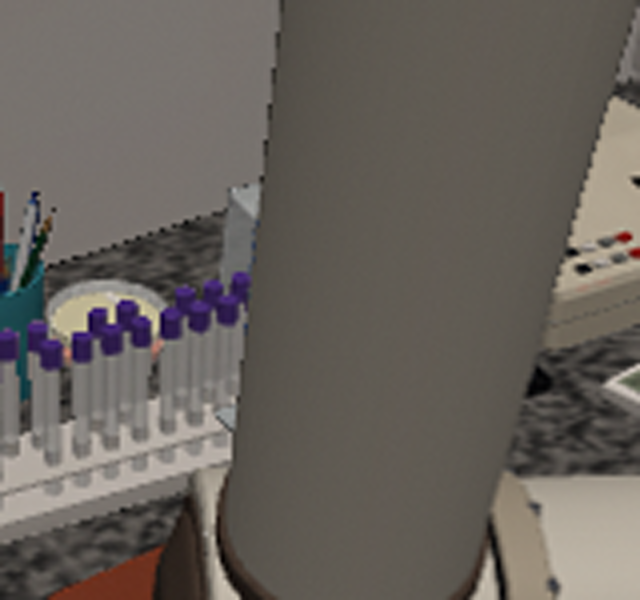

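View pics/q2.png

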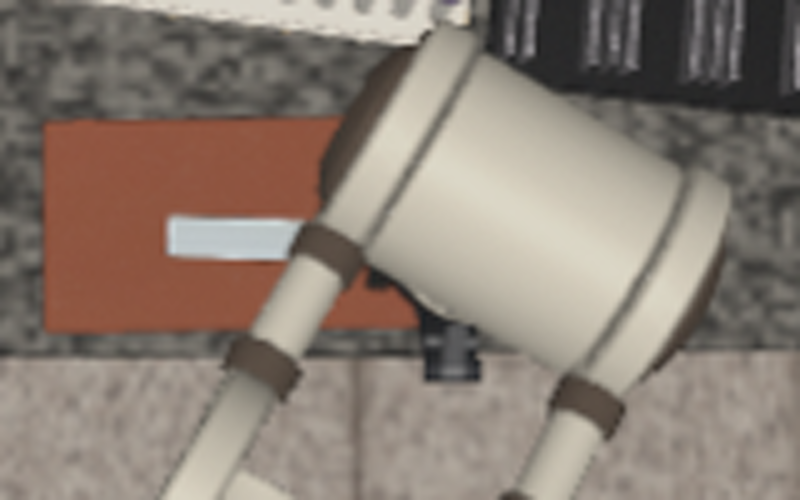

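Call:
servo_tool --deltas "-1 -0.0142 -0.0427 0 0 0 0;-1 -0.0142 -0.0427 0 0 0 0;-1 -0.0142 -0.0427 0 0 0 0;-1 -0.0142 -0.0427 0 0 0 0;-1 -0.0142 -0.0427 0 0 0 0;-1 -0.0142 -0.0427 0 0 0 0;-1 0 0 0 0 0 0.131;-1 0 0 0 0 0 0.131"

```text
time_s: 15.05
tcp_pos: [0.3257, 0.1587, 0.184]
eef_rot: [0.001, 0.989, -0.15, -0.002]
wrist_force: [-0.4, 0.2, -0.6]
width: 0.156
```

Call:
servo_tool --deltas "-1 0 0 0 0 0 0.131;-1 0 0 0 0 0 0.131;-1 0 0 0 0 0 0.131;-1 0 0 0 0 0 0.131;-1 0 0 0 0 0 0.131;-1 0 0 0 0 0 0.131;-1 0 0 0 0 0 0.131;-1 0 0 0 0 0 0.131"

```text
time_s: 15.85
tcp_pos: [0.3265, 0.1572, 0.184]
eef_rot: [0.002, 0.779, -0.627, -0.002]
wrist_force: [0.1, 0.5, -1.1]
width: 0.156
```

```bash
cat >> ov.py <<'E'
OFF=.0459; LAT=0.0; UZ=.032
def inhand():
    s,R=st();psi=np.arctan2(R[1,0],R[0,0]);yaw=psi+np.pi/2;p=s['tcp_pos']
    return [p[0]+OFF*np.cos(yaw)-LAT*np.sin(yaw),p[1]+OFF*np.sin(yaw)+LAT*np.cos(yaw),yaw],p[2]-UZ
S=[.5125,.2585,.222]; C=[.5437,-.2483,-.118]
E
python3 -c "
from go import *
from ov import *
go((.328,.157,.187),-1.349)
L,z=inhand();print(L,z)
draw('scene','q3',(190,130,350,300),4,lifterp(L,z))
draw('top','q4',(170,170,330,280),5,lifterp(L,z))"
```

```text
t 15.85 tcp [0.3265 0.1572 0.184 ] psi -1.3542 tilt [-4.5e-03 -5.0e-04 -1.0e+00] w 0.156 F [ 0.1  0.5 -1.1]
shift [ 0.0005 -0.0014 -0.003 ] norm 0.0033 turn [np.float64(0.0045), np.float64(0.0005), np.float64(-0.0052)]
[np.float64(0.3713040834905946), np.float64(0.16704610320068025), np.float64(0.21661270153309853)] 0.15202929737783505
```

View pics/q3.png

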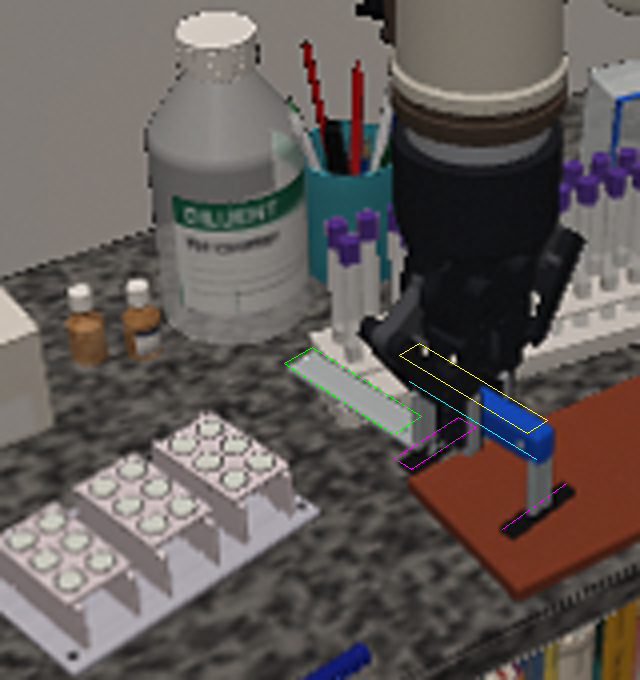

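View pics/q4.png

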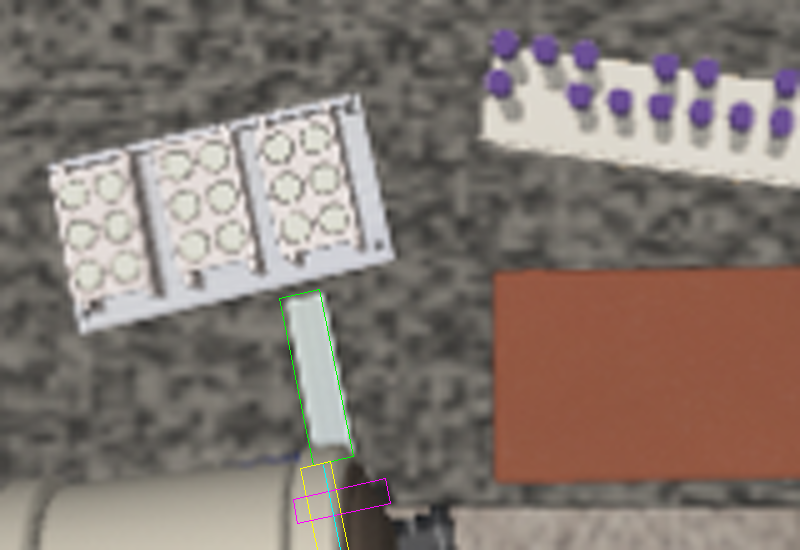

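Call:
servo_tool --deltas "-1 0 0 0.03 0 0 0;-1 0 0 0.04 0 0 0;-1 0 0 0.035 0 0 0;-1 0 0 0.02 0 0 0;-1 0 0 0 0 0 0;-1 0 0 0 0 0 0;-1 0 0 0 0 0 0"

```text
time_s: 16.65
tcp_pos: [0.329, 0.1575, 0.0623]
eef_rot: [-0.001, 0.781, -0.624, 0.001]
wrist_force: [1.0, -0.1, -1.9]
width: 0.152
```

```bash
python3 -c "
from go import *
from ov import *
go((.3283,.1574,.059),-1.349)
L,z=inhand();print(L,z)
draw('scene','q5',(190,200,330,300),5,lifterp(L,z)+stand(S))
draw('top','q6',(190,170,290,270),6,lifterp(L,z)+stand(S))"
```

```text
t 16.65 tcp [0.329  0.1575 0.0623] psi -1.3476 tilt [ 2.3e-03  2.0e-04 -1.0e+00] w 0.152 F [ 1.  -0.1 -1.9]
shift [-0.0001  0.0007  0.0033] norm 0.0033 turn [np.float64(-0.0023), np.float64(-0.0003), np.float64(0.0014)]
[np.float64(0.3737202736140904), np.float64(0.16764250813279952), np.float64(0.2231735725773385)] 0.03028298005850079
```

View pics/q5.png

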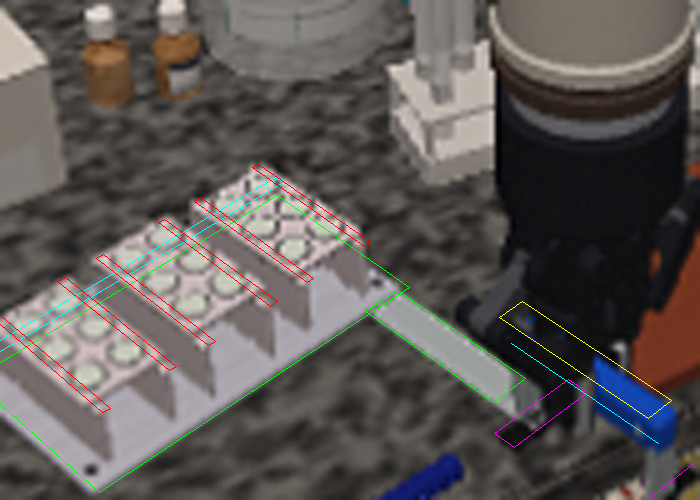

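View pics/q6.png

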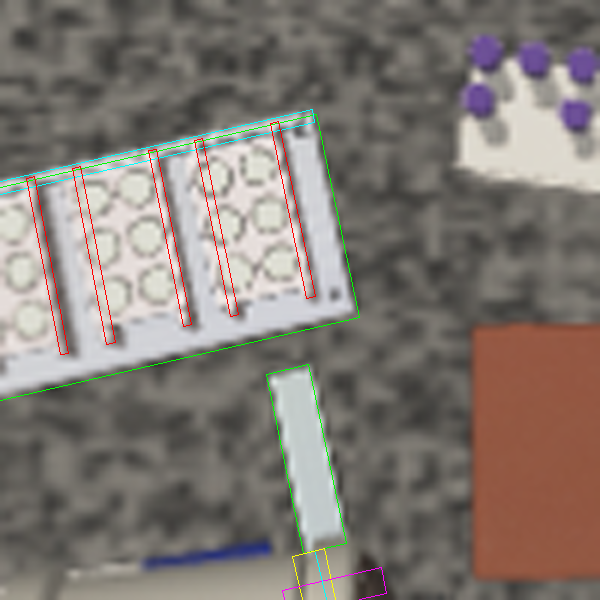

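Call:
servo_tool --deltas "-1 0 -0.015 0.001 0 0 0;-1 0 -0.015 0.001 0 0 0;-1 0 -0.015 0 0 0 0;-1 0 -0.015 0 0 0 0;-1 0 0 0 0 0 0"

```text
time_s: 17.25
tcp_pos: [0.3889, 0.1709, 0.0606]
eef_rot: [-0.001, 0.781, -0.624, 0.001]
wrist_force: [-0.5, -0.4, -0.8]
width: 0.155
```

```bash
python3 -c "
from go import *
from ov import *
go((.3283+.110*.9755,.1574+.110*.2202,.059),-1.349)
L,z=inhand();print(L,z)
draw('scene','q7',(190,200,330,300),5,lifterp(L,z))
draw('top','q8',(190,170,290,270),6,lifterp(L,z))"
```

```text
t 17.25 tcp [0.3889 0.1709 0.0606] psi -1.3484 tilt [ 3.9e-03  5.0e-04 -1.0e+00] w 0.155 F [-0.5 -0.4 -0.8]
shift [-0.0002 -0.0479  0.0018] norm 0.0479 turn [np.float64(-0.0039), np.float64(-0.0004), np.float64(0.0006)]
[np.float64(0.4337103324244214), np.float64(0.18099976288116978), np.float64(0.2224364293268417)] 0.028594008967225554
```

View pics/q7.png

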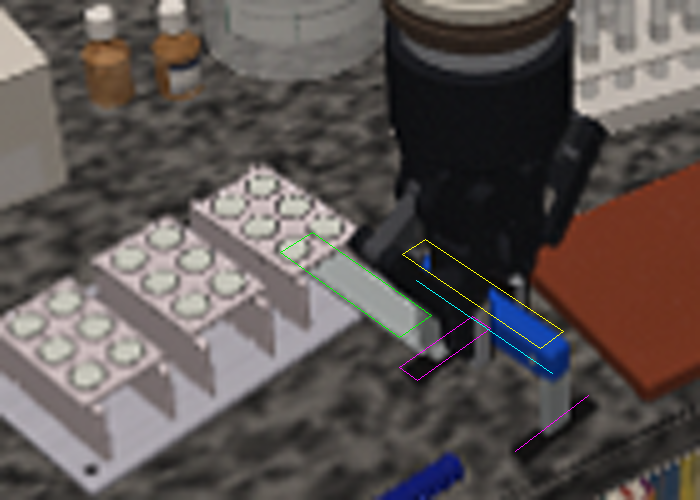

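View pics/q8.png

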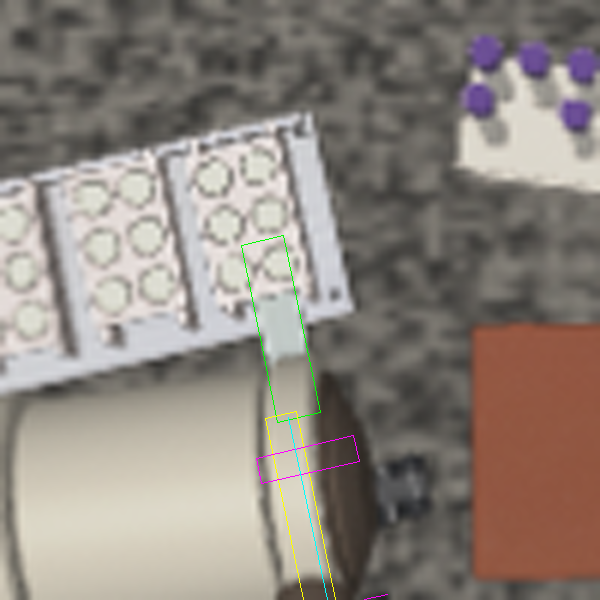

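Call:
servo_tool --deltas "-1 -0.0005 -0.0125 0.0005 0 0 0;-1 -0.0005 -0.0125 0.0005 0 0 0;-1 0 -0.0125 0 0 0 0;-1 0 -0.0105 0 0 0 0;-1 0 0 0 0 0 0;-1 0 0 0 0 0 0"

```text
time_s: 17.95
tcp_pos: [0.4323, 0.182, 0.058]
eef_rot: [0.0, 0.781, -0.624, -0.0]
wrist_force: [-0.6, -1.3, -1.0]
width: 0.15
```

```bash
python3 -c "
from go import *
from ov import *
go((.3283+.110*.9755,.1574+.110*.2202,.059),-1.349)
L,z=inhand();print(L,z)
draw('scene','q9',(190,200,330,300),5,lifterp(L,z)+stand(S))"
```

```text
t 17.95 tcp [0.4323 0.182  0.058 ] psi -1.3486 tilt [-8.e-04 -1.e-04 -1.e+00] w 0.15 F [-0.6 -1.3 -1. ]
shift [ 0.0011 -0.0031 -0.001 ] norm 0.0034 turn [np.float64(0.0008), np.float64(0.0001), np.float64(0.0004)]
[np.float64(0.47711340566440497), np.float64(0.19213409182102248), np.float64(0.2222338466225)] 0.026032027973476236
```

View pics/q9.png

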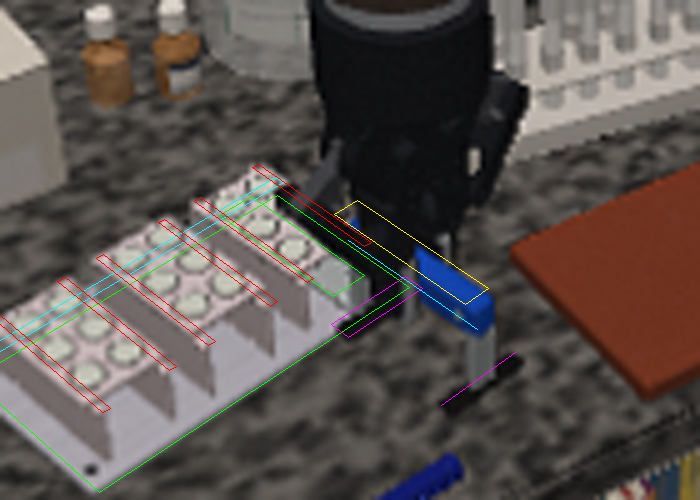

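Call:
servo_tool --deltas "-1 0 0 -0.004 0 0 0;-1 0 0 -0.003 0 0 0;-1 0 0 -0.003 0 0 0;-1 0 0 -0.003 0 0 0;-1 0 0 -0.003 0 0 0;-1 0 0 -0.005 0 0 0;-1 0 0 -0.008 0 0 0;-1 0 0 0 0 0 0"

```text
time_s: 18.8
tcp_pos: [0.4341, 0.1823, 0.0885]
eef_rot: [-0.001, 0.781, -0.624, 0.001]
wrist_force: [-0.4, -0.7, -1.0]
width: 0.153
```

```bash
cat >> ov.py <<'E'
def tileon(L,z,dx=0,dy=0,dyaw=0):
    t=T(L,(.042+dx,dy,0))[0]
    return [(T([t[0],t[1],L[2]+dyaw],rect(-.036,.036,-.022,.022,z+.009)),(255,0,255))]
E
python3 -c "
from go import *
from ov import *
go((.3283+.110*.9755,.1574+.110*.2202,.059),-1.349)
L,z=inhand();print(L,z)
draw('scene','r1',(190,180,330,290),5,lifterp(L,z)[:1]+tileon(L,z))
draw('top','r2',(190,170,290,270),6,lifterp(L,z)[:1]+tileon(L,z))"
```

```text
t 18.8 tcp [0.4341 0.1823 0.0885] psi -1.3486 tilt [ 2.7e-03  4.0e-04 -1.0e+00] w 0.153 F [-0.4 -0.7 -1. ]
shift [ 0.001  -0.0013  0.0295] norm 0.0296 turn [np.float64(-0.0027), np.float64(-0.0002), np.float64(0.0004)]
[np.float64(0.47883975722866134), np.float64(0.19239651926121398), np.float64(0.22216894481510918)] 0.05654579896441411
```

View pics/r1.png

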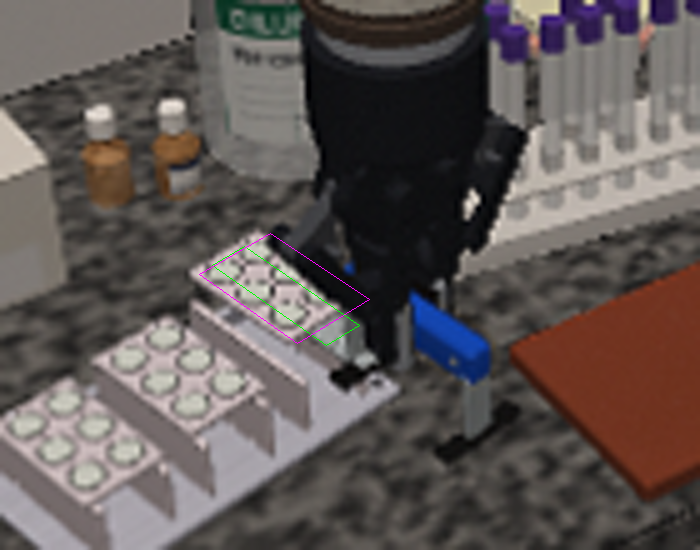

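View pics/r2.png

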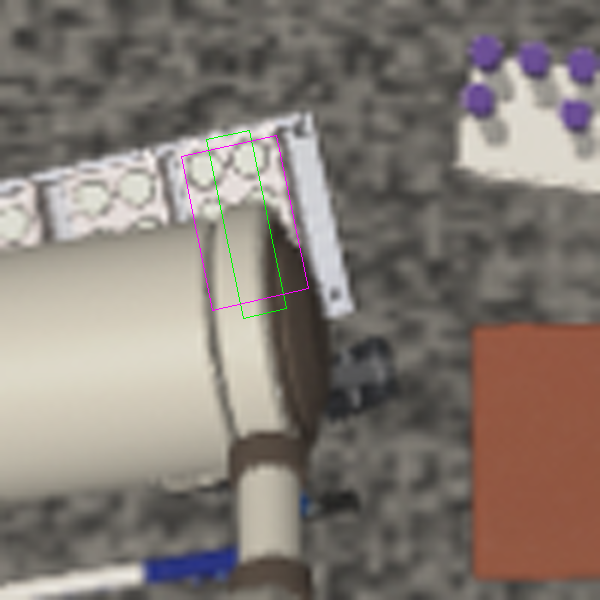

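Call:
servo_tool --deltas "-1 0 0 -0.008 0 0 0;-1 0 0 -0.015 0 0 0;-1 0 0 -0.02 0 0 0;-1 0 0 -0.02 0 0 0;-1 0 0 -0.02 0 0 0;-1 0 0 -0.015 0 0 0;-1 0 0 -0.008 0 0 0;-1 0 0 0 0 0 0"

```text
time_s: 19.7
tcp_pos: [0.4337, 0.1822, 0.1943]
eef_rot: [-0.001, 0.781, -0.624, 0.001]
wrist_force: [-0.0, 0.2, -1.4]
width: 0.157
```

Call:
servo_tool --deltas "-1 0 0.005 0 0 0 0;-1 0 0.012 0 0 0 0;-1 0 0.015 0 0 0 0;-1 0 0.015 0 0 0 0;-1 0 0.012 0 0 0 0;-1 0 0.006 0 0 0 0;-1 0 0 0 0 0 0;-1 0 0 0 0 0 0"

```text
time_s: 20.5
tcp_pos: [0.3697, 0.1678, 0.1929]
eef_rot: [0.0, 0.781, -0.624, -0.0]
wrist_force: [1.1, 0.1, -1.9]
width: 0.154
```

```bash
python3 -c "
from go import *
from ov import *
go((.385,-.28,.2),-1.689)
L,z=inhand();print(L,z)
draw('scene','r3',(190,110,330,220),5,lifterp(L,z)[:1]+tileon(L,z))
draw('top','r4',(190,170,290,270),6,lifterp(L,z)[:1]+tileon(L,z))"
```

```text
t 20.5 tcp [0.3697 0.1678 0.1929] psi -1.3488 tilt [-1.e-04  0.e+00 -1.e+00] w 0.154 F [ 1.1  0.1 -1.9]
shift [ 0.4402  0.0836 -0.0071] norm 0.4481 turn [np.float64(0.0001), np.float64(0.0), np.float64(0.3402)]
[np.float64(0.4144396768881293), np.float64(0.17789118818126398), np.float64(0.2219813244280573)] 0.1608762440530666
```

View pics/r3.png

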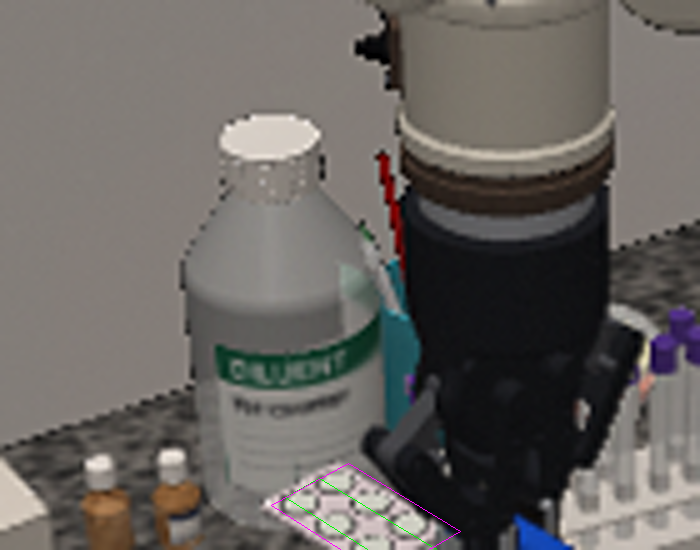

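View pics/r4.png

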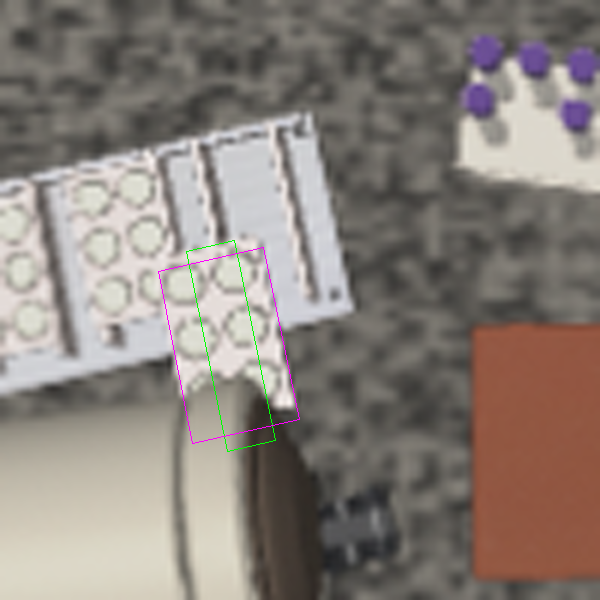

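Call:
servo_tool --deltas "-1 0.0059 0.0011 -0.001 0 0 0;-1 0.0118 0.0022 -0.002 0 0 0;-1 0.0177 0.0034 -0.002 0 0 0;-1 0.0216 0.0041 -0.001 0 0 0;-1 0.0216 0.0041 0 0 0 0;-1 0.0216 0.0041 0 0 0 0;-1 0.0216 0.0041 0 0 0 0;-1 0.0216 0.0041 0 0 0 0"

```text
time_s: 21.4
tcp_pos: [0.3748, 0.0206, 0.1993]
eef_rot: [0.0, 0.781, -0.624, 0.0]
wrist_force: [0.4, 0.2, -1.3]
width: 0.151
```

Call:
servo_tool --deltas "-1 0.0216 0.0041 0 0 0 0;-1 0.0216 0.0041 0 0 0 0;-1 0.0216 0.0041 0 0 0 0;-1 0.0216 0.0041 0 0 0 0;-1 0.0216 0.0041 0 0 0 0;-1 0.0216 0.0041 0 0 0 0;-1 0.0216 0.0041 0 0 0 0;-1 0.0216 0.0041 0 0 0 0"

```text
time_s: 22.2
tcp_pos: [0.3806, -0.1553, 0.1992]
eef_rot: [0.0, 0.781, -0.625, 0.0]
wrist_force: [0.1, -0.5, -0.8]
width: 0.156
```

Call:
servo_tool --deltas "-1 0.0216 0.0041 0 0 0 0;-1 0.0216 0.0041 0 0 0 0;-1 0.0216 0.0041 0 0 0 0;-1 0.0197 0.0037 0 0 0 0;-1 0.0157 0.003 0 0 0 0;-1 0.0118 0.0022 0 0 0 0;-1 0.0079 0.0015 0 0 0 0;-1 0.0039 0.0007 0 0 0 0"

```text
time_s: 23.0
tcp_pos: [0.3851, -0.2802, 0.199]
eef_rot: [-0.0, 0.781, -0.624, -0.0]
wrist_force: [-0.6, 0.2, -1.7]
width: 0.151
```

Call:
servo_tool --deltas "-1 0 0 0 0 0 0.03;-1 0 0 0 0 0 0.06;-1 0 0 0 0 0 0.08;-1 0 0 0 0 0 0.08;-1 0 0 0 0 0 0.06;-1 0 0 0 0 0 0.03;-1 0 0 0 0 0 0;-1 0 0 0 0 0 0"

```text
time_s: 23.8
tcp_pos: [0.3852, -0.2794, 0.1991]
eef_rot: [0.0, -0.665, 0.747, 0.0]
wrist_force: [0.6, -0.2, -0.8]
width: 0.154
```

```bash
python3 -c "
from go import *
from ov import *
go((.4495,-.2955,.12),-1.689)
L,z=inhand();print(L,z)
draw('scene','r5',(330,90,490,220),5,lifterp(L,z)[:1]+tileon(L,z))
draw('top','r6',(350,160,470,270),6,lifterp(L,z)[:1]+tileon(L,z)+chamber(C))"
```

```text
t 23.8 tcp [ 0.3852 -0.2794  0.1991] psi -1.6874 tilt [-0.e+00  2.e-04 -1.e+00] w 0.154 F [ 0.6 -0.2 -0.8]
shift [ 0.0085 -0.0657  0.0791] norm 0.1032 turn [np.float64(0.0), np.float64(0.0002), np.float64(0.0016)]
[np.float64(0.43080713703690343), np.float64(-0.2847545178893903), np.float64(-0.11656024803634235)] 0.16709382343223309
```

View pics/r5.png

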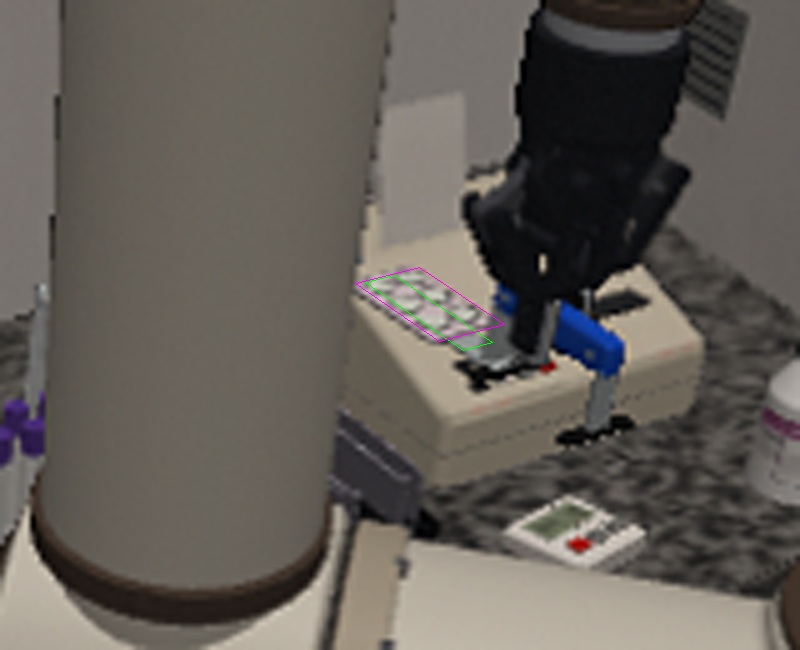

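View pics/r6.png

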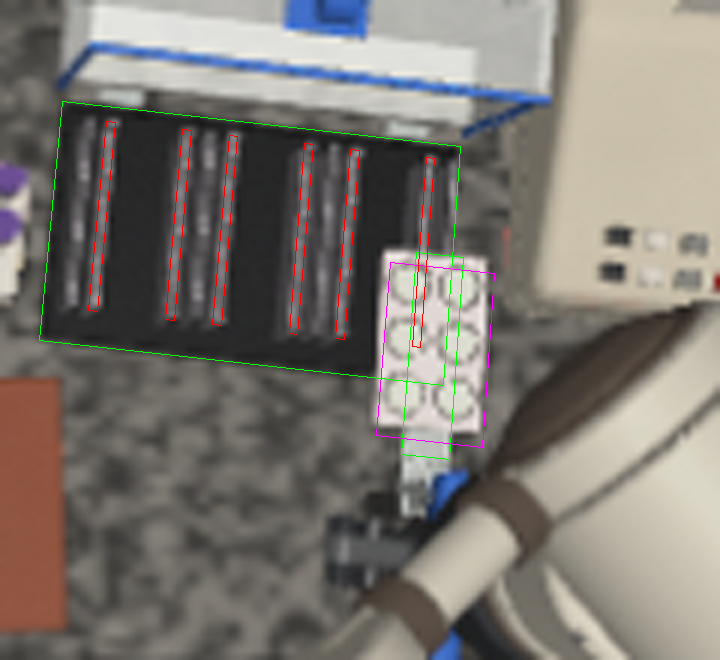

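Call:
servo_tool --deltas "-1 0.0005 -0.003 0.004 0 0 0;-1 0.001 -0.006 0.008 0 0 0;-1 0.0016 -0.0104 0.013 0 0 0;-1 0.002 -0.0123 0.016 0 0 0;-1 0.002 -0.0123 0.016 0 0 0;-1 0.0014 -0.0092 0.012 0 0 0;-1 0.0008 -0.0055 0.007 0 0 0;-1 0.0004 -0.0025 0.003 0 0 0"

```text
time_s: 24.7
tcp_pos: [0.4448, -0.2962, 0.1188]
eef_rot: [-0.0, -0.664, 0.747, 0.001]
wrist_force: [-0.1, 0.0, -0.0]
width: 0.153
```

Call:
servo_tool --deltas "-1 0 0 0.005 0 0 0;-1 0 0 0.009 0 0 0;-1 0 0 0.009 0 0 0;-1 0 0 0.007 0 0 0;-1 0 0 0 0 0 0;-1 0 0 0 0 0 0"

```text
time_s: 25.3
tcp_pos: [0.4447, -0.2966, 0.09]
eef_rot: [-0.0, -0.664, 0.748, 0.0]
wrist_force: [0.5, -0.1, -0.8]
width: 0.153
```

```bash
python3 -c "
from go import *
from ov import *
go((.4449,-.2962,.06),-1.689)
L,z=inhand();print(L,z)
draw('top','r8',(350,160,470,270),6,lifterp(L,z)[:1]+tileon(L,z,.0045,.0012)+chamber(C))"
```

```text
t 25.3 tcp [ 0.4447 -0.2966  0.09  ] psi -1.6888 tilt [-2.e-04  2.e-04 -1.e+00] w 0.153 F [ 0.5 -0.1 -0.8]
shift [-0.0004 -0.0002  0.03  ] norm 0.03 turn [np.float64(0.0002), np.float64(0.0001), np.float64(0.0002)]
[np.float64(0.49024696173018123), np.float64(-0.30197316666942187), np.float64(-0.11796154351198473)] 0.05799203522486604
```

View pics/r8.png

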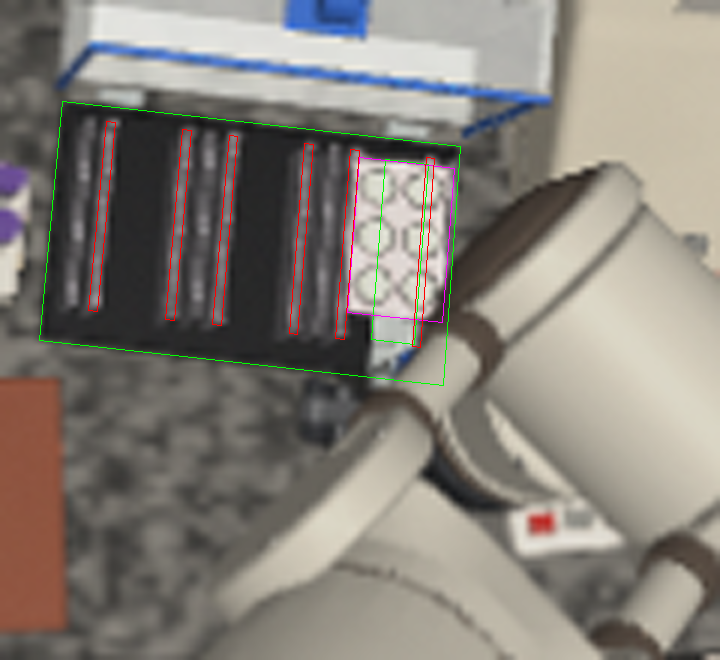

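Call:
servo_tool --deltas "-1 0 0 0.007 0 0 0;-1 0 0 0.007 0 0 0;-1 0 0 0.004 0 0 0;-1 0 0 0.003 0 0 0;-1 0 0 0.003 0 0 0;-1 0 0 0.003 0 0 0;-1 0 0 0.003 0 0 0;-1 0 0 0 0 0 0"

```text
time_s: 26.15
tcp_pos: [0.4446, -0.2964, 0.0597]
eef_rot: [0.0, -0.664, 0.748, 0.0]
wrist_force: [0.4, 0.2, -0.4]
width: 0.155
```

```bash
python3 -c "
from go import *
from ov import *
go((.4449,-.2962,.06),-1.689)
L,z=inhand();print(L,z)
t=T(C,(0,-.058,0))[0]
P=[(T([t[0],t[1],C[2]],rect(-.036,.036,-.022,.022,.045)),(255,0,255))]
draw('scene','r9',(370,150,450,210),9,lifterp(L,z)[:1]+P)
draw('top','r10',(350,160,470,270),6,P)"
```

```text
t 26.15 tcp [ 0.4446 -0.2964  0.0597] psi -1.6887 tilt [-5.e-04  6.e-04 -1.e+00] w 0.155 F [ 0.4  0.2 -0.4]
shift [-0.0002 -0.0003 -0.0003] norm 0.0005 turn [np.float64(0.0006), np.float64(0.0005), np.float64(0.0003)]
[np.float64(0.49016049029839265), np.float64(-0.30178935673320273), np.float64(-0.11791458528677623)] 0.027663992558878053
```

View pics/r9.png

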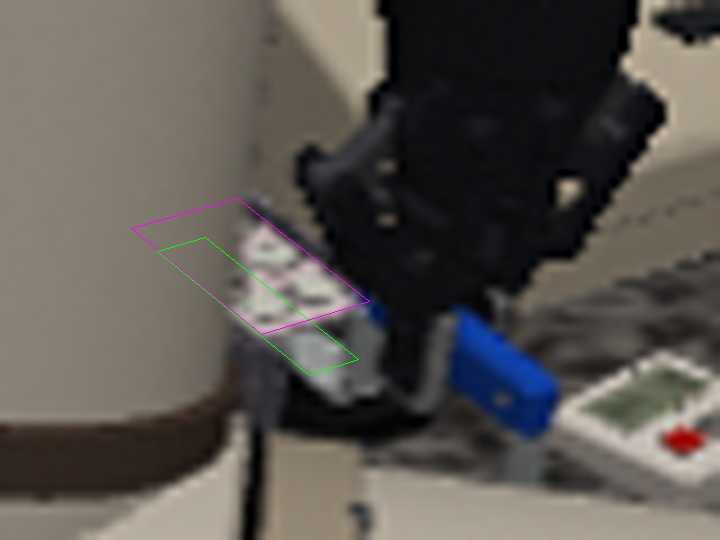

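View pics/r10.png

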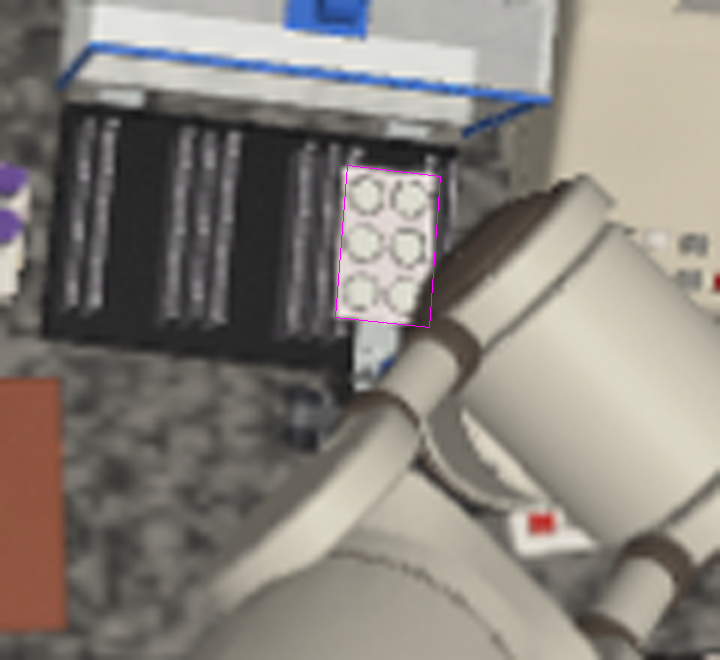

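Call:
servo_tool --deltas "-1 0 0.006 0 0 0 0;-1 0 0.012 0 0 0 0;-1 0 0.02 0 0 0 0;-1 0 0.025 0 0 0 0;-1 0 0.025 0 0 0 0;-1 0 0.02 0 0 0 0;-1 0 0.007 0 0 0 0;-1 0 0 0 0 0 0"

```text
time_s: 27.05
tcp_pos: [0.3301, -0.2831, 0.0602]
eef_rot: [0.0, -0.664, 0.748, -0.0]
wrist_force: [-0.4, 0.0, -1.4]
width: 0.153
```

Call:
servo_tool --deltas "-1 0 0 -0.02 0 0 0;-1 0 0 -0.04 0 0 0;-1 0 0 -0.04 0 0 0;-1 0 0 -0.035 0 0 0;-1 0 0 0 0 0 0"

```text
time_s: 27.55
tcp_pos: [0.3336, -0.2864, 0.2012]
eef_rot: [-0.001, -0.664, 0.747, -0.006]
wrist_force: [0.8, -0.2, -0.8]
width: 0.149
```

```bash
python3 -c "
from go import *
from ov import *
x=np.array(T(S,(0,0,0))[0]); p=T(S,(-.202,0,0))[0]
go((p[0],p[1],.195),-1.349)
t=T(C,(0,-.058,0))[0]
P=[(T([t[0],t[1],C[2]],rect(-.036,.036,-.022,.022,.045)),(255,0,255))]
draw('top','s1',(350,160,470,270),6,P)"
```

```text
t 27.55 tcp [ 0.3336 -0.2864  0.2012] psi -1.688 tilt [ 0.0071 -0.0101 -0.9999] w 0.149 F [ 0.8 -0.2 -0.8]
shift [-0.4949  0.0765  0.0011] norm 0.5008 turn [np.float64(-0.0066), np.float64(-0.0105), np.float64(-0.3389)]
```

View pics/s1.png

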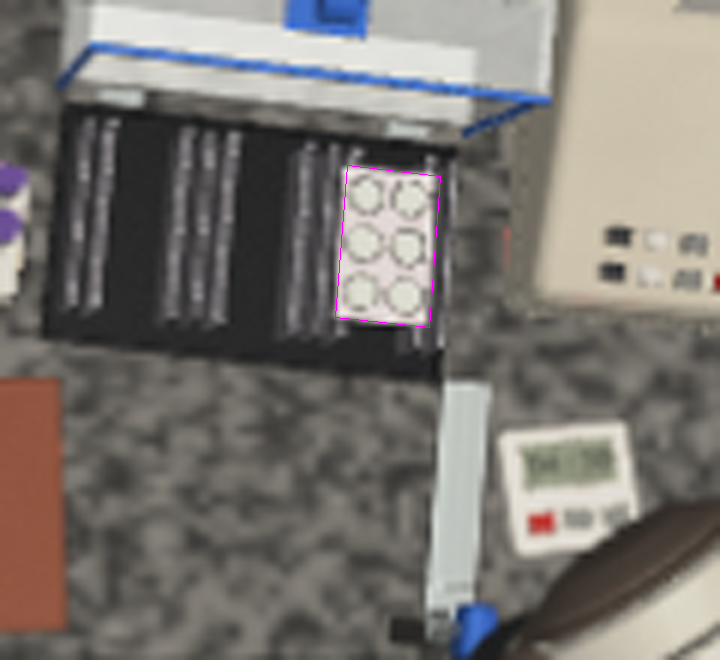

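Call:
servo_tool --deltas "-1 -0.0422 -0.0018 0 0 0 0;-1 -0.0422 -0.0018 0 0 0 0;-1 -0.0422 -0.0018 0 0 0 0;-1 -0.0422 -0.0018 0 0 0 0;-1 -0.0422 -0.0018 0 0 0 0;-1 -0.0422 -0.0018 0 0 0 0;-1 -0.0402 0.0145 0 0 0 0;-1 -0.0402 0.0145 0 0 0 0"

```text
time_s: 28.4
tcp_pos: [0.3508, 0.0524, 0.1937]
eef_rot: [-0.001, -0.664, 0.747, 0.001]
wrist_force: [0.5, 1.1, -1.0]
width: 0.154
```

Call:
servo_tool --deltas "-1 -0.0402 0.0145 0 0 0 0;-1 -0.0402 0.0145 0 0 0 0;-1 -0.0402 0.0145 0 0 0 0;-1 -0.0402 0.0145 0 0 0 0;-1 0 0 0 0 0 -0.11;-1 0 0 0 0 0 -0.11;-1 0 0 0 0 0 -0.119;-1 0 0 0 0 0 0"

```text
time_s: 29.2
tcp_pos: [0.3122, 0.2171, 0.1937]
eef_rot: [0.001, 0.781, -0.624, -0.001]
wrist_force: [0.3, -0.3, -0.4]
width: 0.158
```

```bash
python3 -c "
from go import *
from ov import *
p=T(S,(-.202,0.0,0))[0]
go((p[0],p[1],.059),-1.349)"
```

```text
t 29.2 tcp [0.3122 0.2171 0.1937] psi -1.3485 tilt [-2.8e-03 -6.0e-04 -1.0e+00] w 0.158 F [ 0.3 -0.3 -0.4]
shift [ 0.0038 -0.0028  0.1346] norm 0.1347 turn [np.float64(0.0028), np.float64(0.0), np.float64(0.0005)]
```

Call:
servo_tool --deltas "-1 0.003 -0.0028 0.03 0 0 0;-1 0 0 0.04 0 0 0;-1 0 0 0.035 0 0 0;-1 0 0 0.02 0 0 0;-1 0 0 0.0095 0 0 0;-1 0 0 0 0 0 0;-1 0 0 0 0 0 0;-1 0 0 0 0 0 0"

```text
time_s: 30.0
tcp_pos: [0.3177, 0.2149, 0.0619]
eef_rot: [-0.001, 0.781, -0.625, 0.001]
wrist_force: [0.1, -0.4, -0.9]
width: 0.15
```

```bash
python3 -c "
from go import *
from ov import *
p=T(S,(-.202,0.0,0))[0]
go((p[0],p[1],.059),-1.349)
L,z=inhand();print(L,z)
draw('scene','s2',(180,200,320,300),5,lifterp(L,z)+stand(S))
draw('top','s3',(170,170,270,270),6,lifterp(L,z)[:1]+stand(S))"
```

```text
t 30.0 tcp [0.3177 0.2149 0.0619] psi -1.3502 tilt [ 2.7e-03  8.0e-04 -1.0e+00] w 0.15 F [ 0.1 -0.4 -0.9]
shift [0.0004 0.0024 0.0029] norm 0.0038 turn [np.float64(-0.0028), np.float64(0.0002), np.float64(-0.0012)]
[np.float64(0.362499982356148), np.float64(0.2249854119136701), np.float64(0.22060486201672957)] 0.029897934545232416
```

View pics/s2.png

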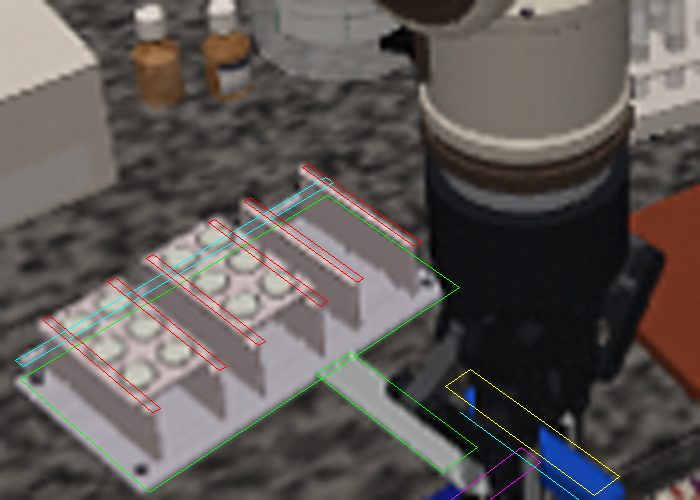

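View pics/s3.png

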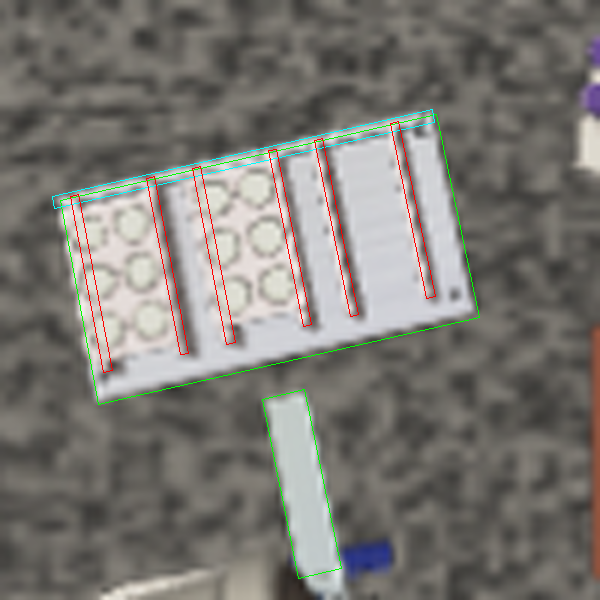

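Call:
servo_tool --deltas "-1 0 -0.015 0.0015 0 0 0;-1 0 -0.018 0.001 0 0 0;-1 0 -0.018 0 0 0 0;-1 0 -0.018 0 0 0 0;-1 0 -0.018 0 0 0 0;-1 0 -0.014 0 0 0 0;-1 0 -0.007 0 0 0 0;-1 0 0 0 0 0 0"

```text
time_s: 30.9
tcp_pos: [0.4228, 0.2384, 0.0587]
eef_rot: [-0.001, 0.781, -0.625, 0.0]
wrist_force: [0.3, -0.2, -1.0]
width: 0.158
```

```bash
python3 -c "
from go import *
from ov import *
p=T(S,(-.09,0.0,0))[0]
go((p[0],p[1],.059),-1.349)
L,z=inhand();print(L,z)
draw('scene','s4',(180,200,320,300),5,lifterp(L,z)[:1]+stand(S))"
```

```text
t 30.9 tcp [0.4228 0.2384 0.0587] psi -1.35 tilt [ 1.4e-03  4.0e-04 -1.0e+00] w 0.158 F [ 0.3 -0.2 -1. ]
shift [ 0.0002 -0.0019 -0.0003] norm 0.0019 turn [np.float64(-0.0014), np.float64(0.0), np.float64(-0.001)]
[np.float64(0.4676016472049771), np.float64(0.24846803789485644), np.float64(0.22082736689891558)] 0.026717906377797113
```

View pics/s4.png

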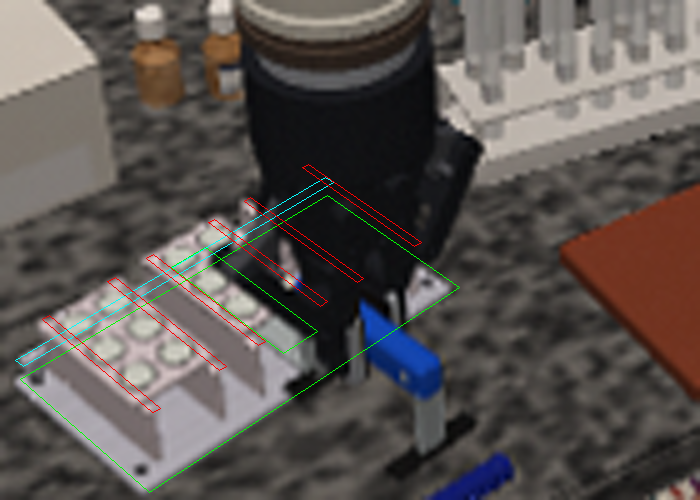

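Blade is under tile 2. Lifting.

Call:
servo_tool --deltas "-1 0 0 -0.004 0 0 0;-1 0 0 -0.003 0 0 0;-1 0 0 -0.003 0 0 0;-1 0 0 -0.003 0 0 0;-1 0 0 -0.003 0 0 0;-1 0 0 -0.006 0 0 0;-1 0 0 -0.01 0 0 0;-1 0 0 -0.015 0 0 0"

```text
time_s: 31.75
tcp_pos: [0.4213, 0.238, 0.1054]
eef_rot: [0.001, 0.781, -0.625, -0.0]
wrist_force: [0.3, 0.0, -1.4]
width: 0.148
```

Call:
servo_tool --deltas "-1 0 0 -0.018 0 0 0;-1 0 0 -0.02 0 0 0;-1 0 0 -0.02 0 0 0;-1 0 0 -0.02 0 0 0;-1 0 0 -0.01 0 0 0;-1 0 0 -0.005 0 0 0;-1 0 0 0 0 0 0;-1 0 0 0 0 0 0"

```text
time_s: 32.55
tcp_pos: [0.4213, 0.2381, 0.1972]
eef_rot: [0.001, 0.781, -0.625, -0.001]
wrist_force: [0.2, -0.5, -2.3]
width: 0.156
```

Call:
servo_tool --deltas "-1 0 0.005 0 0 0 0;-1 0 0.011 0 0 0 0;-1 0 0.013 0 0 0 0;-1 0 0.011 0 0 0 0;-1 0 0.005 0 0 0 0;-1 0 0 0 0 0 0;-1 0 0 0 0 0 0"

```text
time_s: 33.25
tcp_pos: [0.3781, 0.2284, 0.1983]
eef_rot: [-0.0, 0.781, -0.625, 0.0]
wrist_force: [0.0, 0.7, -0.8]
width: 0.154
```

```bash
python3 -c "
from go import *
from ov import *
s,R=st();p=s['tcp_pos']
go((.385,-.22,.2),-1.689)
L,z=inhand();print(L,z)
draw('scene','s5',(190,110,330,250),5,lifterp(L,z)[:1]+tileon(L,z))
draw('top','s6',(170,170,270,270),6,lifterp(L,z)[:1]+tileon(L,z))"
```

```text
t 33.25 tcp [0.3781 0.2284 0.1983] psi -1.3497 tilt [ 7.e-04  1.e-04 -1.e+00] w 0.154 F [ 0.   0.7 -0.8]
shift [ 0.439   0.0916 -0.0018] norm 0.4484 turn [np.float64(-0.0007), np.float64(0.0001), np.float64(0.3393)]
[np.float64(0.4228960485952647), np.float64(0.23844639468406195), np.float64(0.22108421564496505)] 0.16627449454578838
```

View pics/s5.png

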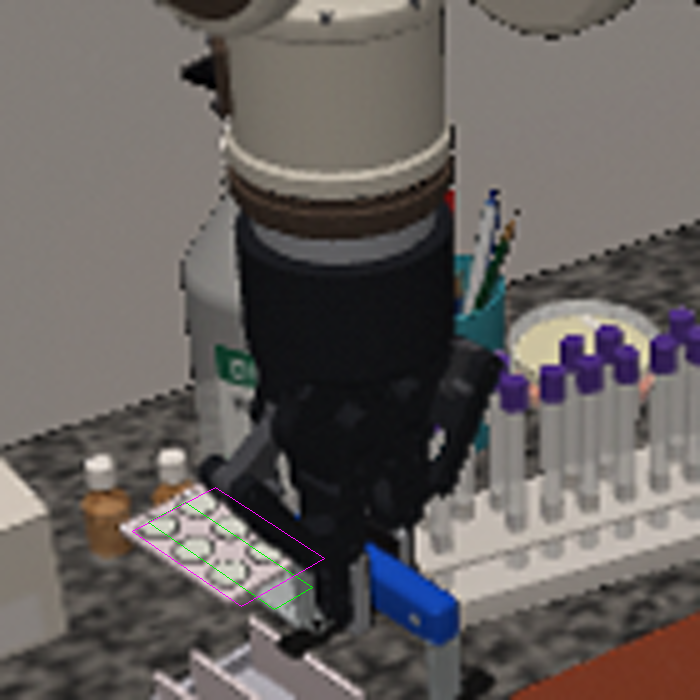

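View pics/s6.png

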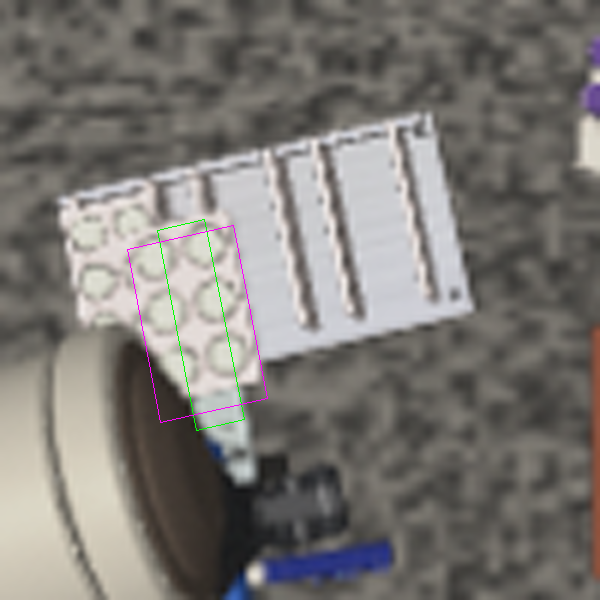

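Call:
servo_tool --deltas "-1 0.0059 0.0012 -0.001 0 0 0;-1 0.0117 0.0025 -0.001 0 0 0;-1 0.0176 0.0037 0 0 0 0;-1 0.0215 0.0045 0 0 0 0;-1 0.0215 0.0045 0 0 0 0;-1 0.0215 0.0045 0 0 0 0;-1 0.0215 0.0045 0 0 0 0;-1 0.0215 0.0045 0 0 0 0"

```text
time_s: 34.15
tcp_pos: [0.3799, 0.0809, 0.2002]
eef_rot: [0.0, 0.781, -0.625, 0.0]
wrist_force: [-0.1, -0.1, -0.7]
width: 0.152
```

Call:
servo_tool --deltas "-1 0.0215 0.0045 0 0 0 0;-1 0.0215 0.0045 0 0 0 0;-1 0.0215 0.0045 0 0 0 0;-1 0.0215 0.0045 0 0 0 0;-1 0.0215 0.0045 0 0 0 0;-1 0.0215 0.0045 0 0 0 0;-1 0.0215 0.0045 0 0 0 0;-1 0.0215 0.0045 0 0 0 0"

```text
time_s: 34.95
tcp_pos: [0.3821, -0.0948, 0.2002]
eef_rot: [0.0, 0.781, -0.625, 0.0]
wrist_force: [0.2, -1.0, -1.3]
width: 0.151
```

Call:
servo_tool --deltas "-1 0.0215 0.0045 0 0 0 0;-1 0.0215 0.0045 0 0 0 0;-1 0.0215 0.0045 0 0 0 0;-1 0.0196 0.0041 0 0 0 0;-1 0.0157 0.0033 0 0 0 0;-1 0.0117 0.0025 0 0 0 0;-1 0.0078 0.0016 0 0 0 0;-1 0.0039 0.0008 0 0 0 0"

```text
time_s: 35.75
tcp_pos: [0.3844, -0.2195, 0.2001]
eef_rot: [-0.0, 0.781, -0.625, -0.0]
wrist_force: [0.3, -0.2, -1.0]
width: 0.156
```

Call:
servo_tool --deltas "-1 0 0 0 0 0 0.03;-1 0 0 0 0 0 0.06;-1 0 0 0 0 0 0.08;-1 0 0 0 0 0 0.08;-1 0 0 0 0 0 0.06;-1 0 0 0 0 0 0.029;-1 0 0 0 0 0 0;-1 0 0 0 0 0 0"

```text
time_s: 36.55
tcp_pos: [0.3845, -0.2188, 0.2001]
eef_rot: [0.0, -0.665, 0.747, 0.0]
wrist_force: [0.0, -0.5, -0.9]
width: 0.157
```

```bash
python3 -c "
from go import *
from ov import *
go((.4517,-.2386,.12),-1.689)
L,z=inhand();print(L,z)
draw('top','s8',(350,160,470,270),6,lifterp(L,z)[:1]+tileon(L,z,.0045,.0012)+chamber(C))"
```

```text
t 36.55 tcp [ 0.3845 -0.2188  0.2001] psi -1.6874 tilt [-0.e+00  1.e-04 -1.e+00] w 0.157 F [ 0.  -0.5 -0.9]
shift [ 0.0119 -0.069   0.0801] norm 0.1064 turn [np.float64(0.0001), np.float64(0.0001), np.float64(0.0016)]
[np.float64(0.430099299528881), np.float64(-0.22413092182117272), np.float64(-0.11656511682184223)] 0.16807962796633613
```

View pics/s8.png

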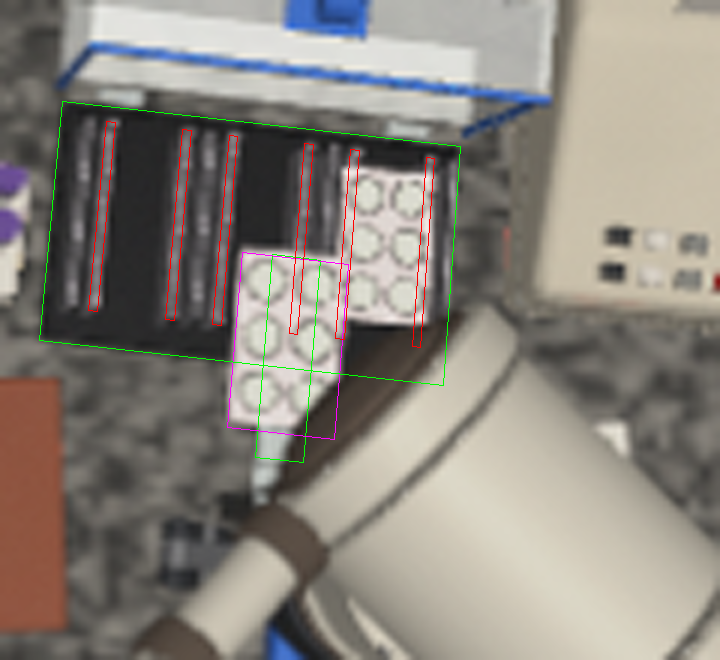

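Call:
servo_tool --deltas "-1 0.0006 -0.0034 0.004 0 0 0;-1 0.0012 -0.0068 0.008 0 0 0;-1 0.002 -0.0116 0.0135 0 0 0.0016;-1 0.0024 -0.0136 0.016 0 0 0;-1 0.0024 -0.0136 0.016 0 0 0;-1 0.0017 -0.0102 0.012 0 0 0;-1 0.0011 -0.0061 0.007 0 0 0;-1 0.0005 -0.0027 0.0036 0 0 0"

```text
time_s: 37.4
tcp_pos: [0.4507, -0.2386, 0.1187]
eef_rot: [-0.0, -0.664, 0.748, 0.001]
wrist_force: [-0.6, 0.5, -1.2]
width: 0.147
```

Call:
servo_tool --deltas "-1 0 0 0.005 0 0 0;-1 0 0 0.009 0 0 0;-1 0 0 0.009 0 0 0;-1 0 0 0.007 0 0 0;-1 0 0 0 0 0 0;-1 0 0 0 0 0 0"

```text
time_s: 38.0
tcp_pos: [0.4505, -0.2388, 0.0899]
eef_rot: [-0.0, -0.664, 0.748, 0.0]
wrist_force: [-0.4, 0.5, -1.3]
width: 0.153
```

```bash
python3 -c "
from go import *
from ov import *
go((.4507,-.2386,.06),-1.689)
L,z=inhand();print(L,z)
draw('top','s9',(350,160,470,270),6,lifterp(L,z)[:1]+tileon(L,z,.0055,.0012)+chamber(C))"
```

```text
t 38.0 tcp [ 0.4505 -0.2388  0.0899] psi -1.6904 tilt [-2.e-04  1.e-04 -1.e+00] w 0.153 F [-0.4  0.5 -1.3]
shift [-0.0003 -0.0002  0.0299] norm 0.0299 turn [np.float64(0.0002), np.float64(0.0001), np.float64(-0.0014)]
[np.float64(0.49605909583735813), np.float64(-0.2443135240956982), np.float64(-0.11959294687938415)] 0.05791694767246068
```

View pics/s9.png

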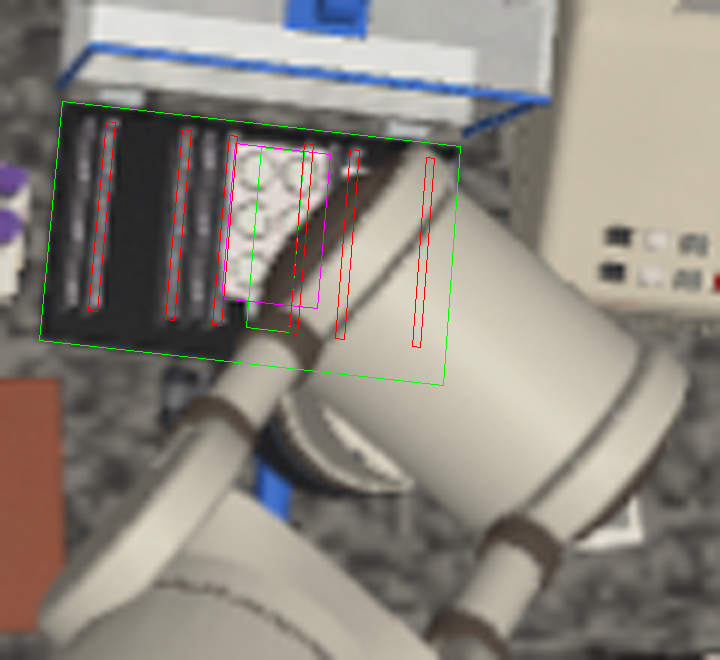

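Matches well. Lowering and withdrawing.

Call:
servo_tool --deltas "-1 0 0 0.007 0 0 0;-1 0 0 0.007 0 0 0;-1 0 0 0.004 0 0 0;-1 0 0 0.003 0 0 0;-1 0 0 0.003 0 0 0;-1 0 0 0.003 0 0 0;-1 0 0 0.003 0 0 0;-1 0 0 0 0 0 0"

```text
time_s: 38.85
tcp_pos: [0.4504, -0.2387, 0.0596]
eef_rot: [-0.0, -0.664, 0.748, 0.0]
wrist_force: [0.3, 0.6, -1.6]
width: 0.153
```

```bash
python3 -c "
from go import *
from ov import *
go((.4507,-.2386,.06),-1.689)
P=[]
for k in (0,-1):
  t=T(C,(0,.058*k,0))[0]
  P.append((T([t[0],t[1],C[2]],rect(-.036,.036,-.022,.022,.045)),(255,0,255)))
draw('top','s10',(350,160,470,270),6,P)"
```

```text
t 38.85 tcp [ 0.4504 -0.2387  0.0596] psi -1.6903 tilt [-5.e-04  5.e-04 -1.e+00] w 0.153 F [ 0.3  0.6 -1.6]
shift [-0.0001 -0.0003 -0.0004] norm 0.0005 turn [np.float64(0.0006), np.float64(0.0004), np.float64(-0.0013)]
```

View pics/s10.png

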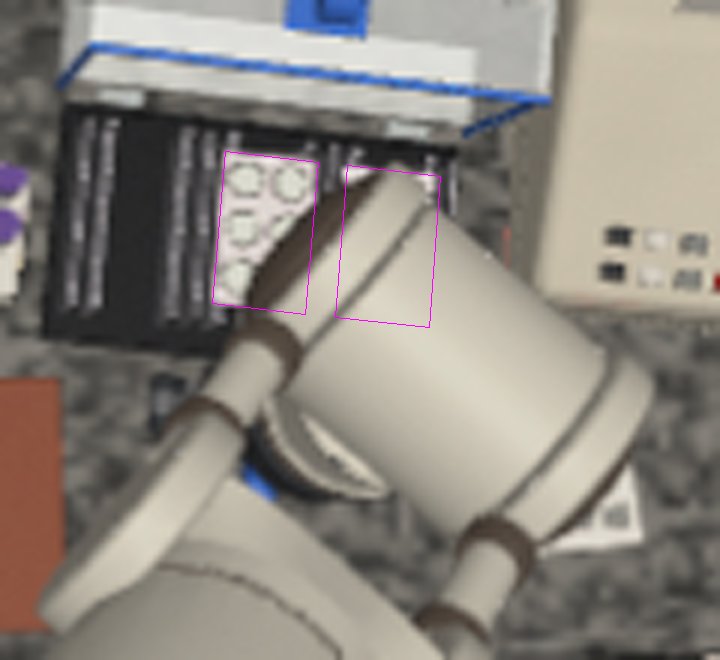

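Call:
servo_tool --deltas "-1 0 0.006 0 0 0 0;-1 0 0.012 0 0 0 0;-1 0 0.02 0 0 0 0;-1 0 0.025 0 0 0 0;-1 0 0.025 0 0 0 0;-1 0 0.02 0 0 0 0;-1 0 0.007 0 0 0 0;-1 0 0 0 0 0 0"

```text
time_s: 39.7
tcp_pos: [0.336, -0.2252, 0.0601]
eef_rot: [0.0, -0.663, 0.748, -0.0]
wrist_force: [-0.1, -0.6, -1.3]
width: 0.156
```

Call:
servo_tool --deltas "-1 0 0 -0.02 0 0 0;-1 0 0 -0.04 0 0 0;-1 0 0 -0.04 0 0 0;-1 0 0 -0.035 0 0 0;-1 0 0 0 0 0 0"

```text
time_s: 40.2
tcp_pos: [0.3396, -0.2282, 0.2011]
eef_rot: [-0.0, -0.664, 0.748, -0.006]
wrist_force: [0.8, -0.3, -0.8]
width: 0.153
```

```bash
python3 -c "
from go import *
from ov import *
p=T(S,(-.202,.058,0))[0];print(p)
go((p[0],p[1],.195),-1.349)
P=[]
for k in (0,-1):
  t=T(C,(0,.058*k,0))[0]
  P.append((T([t[0],t[1],C[2]],rect(-.036,.036,-.022,.022,.045)),(255,0,255)))
draw('top','u1',(350,160,470,270),6,P)"
```

```text
[0.30268678 0.27060007 0.        ]
t 40.2 tcp [ 0.3396 -0.2282  0.2011] psi -1.6897 tilt [ 0.008  -0.0094 -0.9999] w 0.153 F [ 0.8 -0.3 -0.8]
shift [-0.491   0.0959  0.0011] norm 0.5002 turn [np.float64(-0.0075), np.float64(-0.0098), np.float64(-0.3407)]
```

View pics/u1.png

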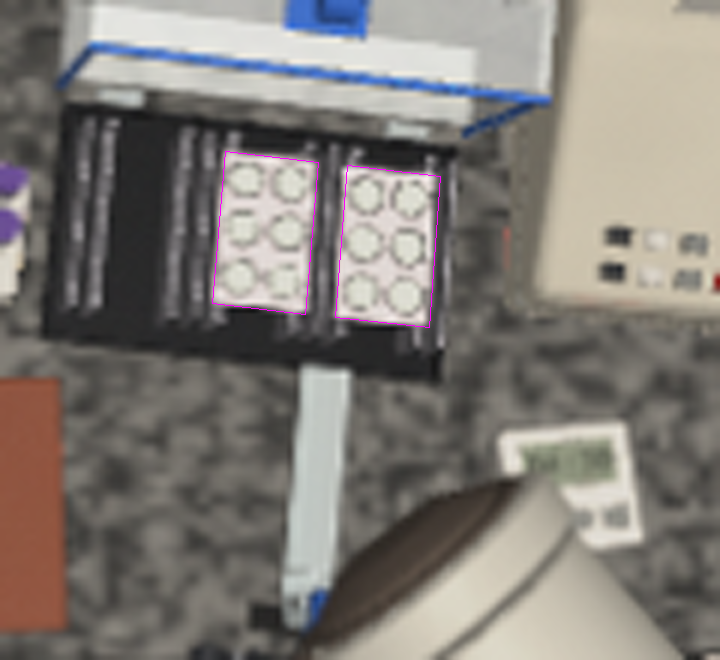

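Call:
servo_tool --deltas "-1 -0.0417 -0.0002 0 0 0 0;-1 -0.0417 -0.0002 0 0 0 0;-1 -0.0417 -0.0002 0 0 0 0;-1 -0.0417 -0.0002 0 0 0 0;-1 -0.0417 -0.0002 0 0 0 0;-1 -0.0417 -0.0002 0 0 0 0;-1 -0.0402 0.016 0 0 0 0;-1 -0.0402 0.016 0 0 0 0"

```text
time_s: 41.05
tcp_pos: [0.3442, 0.1087, 0.1936]
eef_rot: [-0.001, -0.664, 0.748, 0.001]
wrist_force: [1.0, 0.1, -0.9]
width: 0.155
```

Call:
servo_tool --deltas "-1 -0.0402 0.016 0 0 0 0;-1 -0.0402 0.016 0 0 0 0;-1 -0.0402 0.016 0 0 0 0;-1 -0.0402 0.016 0 0 0 0;-1 0 0 0 0 0 -0.11;-1 0 0 0 0 0 -0.11;-1 0 0 0 0 0 -0.119;-1 0 0 0 0 0 0"

```text
time_s: 41.85
tcp_pos: [0.3001, 0.2742, 0.1935]
eef_rot: [0.001, 0.781, -0.625, -0.001]
wrist_force: [0.4, -0.1, -0.9]
width: 0.159
```

```bash
python3 -c "
from go import *
from ov import *
p=T(S,(-.202,0.058,0))[0]
go((p[0],p[1],.059),-1.349)"
```

```text
t 41.85 tcp [0.3001 0.2742 0.1935] psi -1.3503 tilt [-0.0027 -0.001  -1.    ] w 0.159 F [ 0.4 -0.1 -0.9]
shift [ 0.004  -0.0021  0.1345] norm 0.1345 turn [np.float64(0.0028), np.float64(-0.0004), np.float64(-0.0013)]
```

Call:
servo_tool --deltas "-1 0.003 -0.0021 0.03 0 0 0;-1 0 0 0.04 0 0 -0.0013;-1 0 0 0.035 0 0 0;-1 0 0 0.02 0 0 0;-1 0 0 0.0095 0 0 0;-1 0 0 0 0 0 0;-1 0 0 0 0 0 0;-1 0 0 0 0 0 0"

```text
time_s: 42.65
tcp_pos: [0.3048, 0.2721, 0.0618]
eef_rot: [-0.001, 0.781, -0.625, 0.001]
wrist_force: [0.0, -0.1, -1.0]
width: 0.156
```

```bash
python3 -c "
from go import *
from ov import *
p=T(S,(-.202,0.058,0))[0]
go((p[0],p[1],.059),-1.349)
L,z=inhand();print(L,z)
draw('scene','u2',(170,210,310,310),5,lifterp(L,z)[:1]+stand(S))
draw('top','u3',(160,170,260,280),6,lifterp(L,z)[:1]+stand(S))"
```

```text
t 42.65 tcp [0.3048 0.2721 0.0618] psi -1.3506 tilt [ 0.0026  0.0012 -1.    ] w 0.156 F [ 0.  -0.1 -1. ]
shift [0.001  0.0024 0.0028] norm 0.0038 turn [np.float64(-0.0028), np.float64(0.0006), np.float64(-0.0016)]
[np.float64(0.3495605214904573), np.float64(0.2821552303638181), np.float64(0.22024187117159766)] 0.029819056242123318
```

View pics/u2.png

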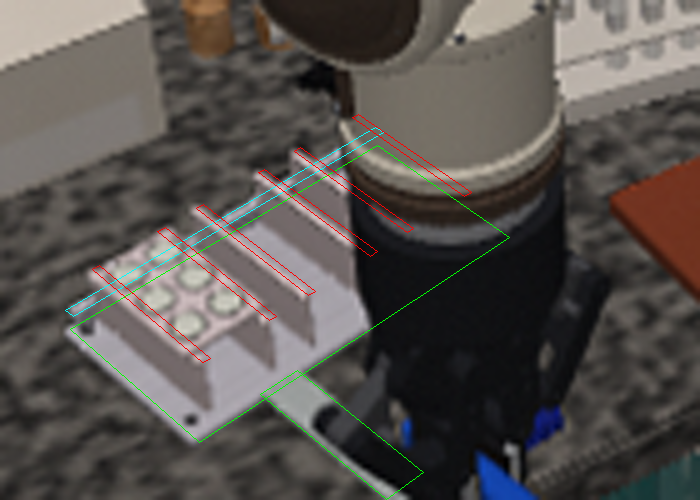

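View pics/u3.png

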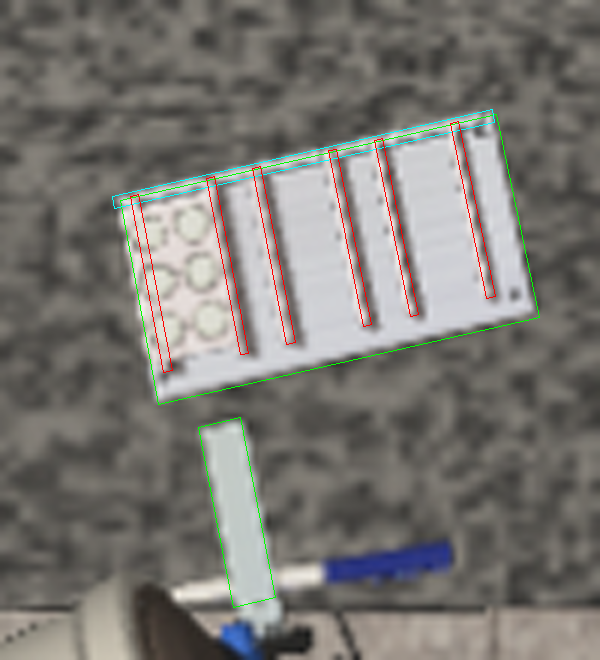

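Call:
servo_tool --deltas "-1 0.001 -0.015 0.0015 0 0 0;-1 0 -0.018 0.001 0 0 0;-1 0 -0.018 0 0 0 0;-1 0 -0.018 0 0 0 0;-1 0 -0.018 0 0 0 0;-1 0 -0.014 0 0 0 0;-1 0 -0.007 0 0 0 0;-1 0 0 0 0 0 0"

```text
time_s: 43.55
tcp_pos: [0.4101, 0.2945, 0.0586]
eef_rot: [-0.001, 0.781, -0.625, 0.0]
wrist_force: [-0.2, 0.1, -1.7]
width: 0.153
```

```bash
python3 -c "
from go import *
from ov import *
p=T(S,(-.09,0.058,0))[0]
go((p[0],p[1],.059),-1.349)
L,z=inhand();print(L,z)
draw('scene','u4',(170,210,310,310),5,lifterp(L,z)[:1]+stand(S))"
```

```text
t 43.55 tcp [0.4101 0.2945 0.0586] psi -1.3505 tilt [ 1.2e-03  5.0e-04 -1.0e+00] w 0.153 F [-0.2  0.1 -1.7]
shift [-0.0004 -0.0019 -0.0004] norm 0.002 turn [np.float64(-0.0013), np.float64(0.0002), np.float64(-0.0015)]
[np.float64(0.45491667330417207), np.float64(0.304494154067933), np.float64(0.22033546078855593)] 0.02658646756054865
```

View pics/u4.png

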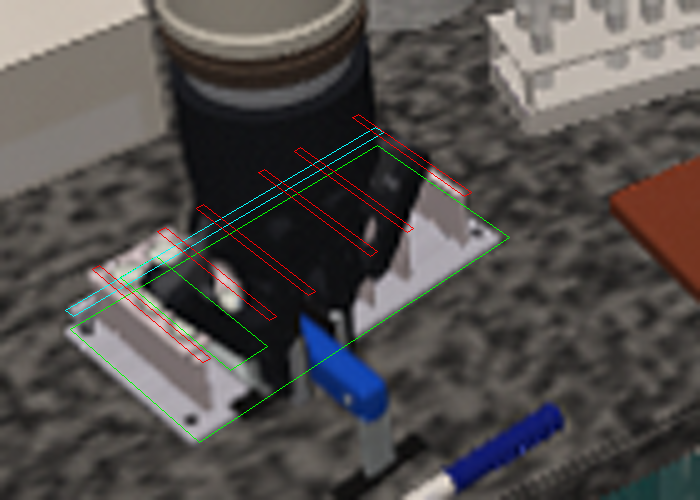

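Call:
servo_tool --deltas "-1 0 0 -0.004 0 0 0;-1 0 0 -0.003 0 0 0;-1 0 0 -0.003 0 0 0;-1 0 0 -0.003 0 0 0;-1 0 0 -0.003 0 0 0;-1 0 0 -0.006 0 0 0;-1 0 0 -0.01 0 0 0;-1 0 0 -0.015 0 0 0"

```text
time_s: 44.4
tcp_pos: [0.4086, 0.294, 0.1053]
eef_rot: [0.001, 0.781, -0.625, -0.0]
wrist_force: [-0.2, 0.1, -1.0]
width: 0.15
```

Call:
servo_tool --deltas "-1 0 0 -0.018 0 0 0;-1 0 0 -0.02 0 0 0;-1 0 0 -0.02 0 0 0;-1 0 0 -0.02 0 0 0;-1 0 0 -0.01 0 0 0;-1 0 0 -0.005 0 0 0;-1 0 0 0 0 0 0;-1 0 0 0 0 0 0"

```text
time_s: 45.2
tcp_pos: [0.4086, 0.294, 0.197]
eef_rot: [0.001, 0.781, -0.625, -0.0]
wrist_force: [0.3, -0.7, -1.2]
width: 0.157
```

Call:
servo_tool --deltas "-1 0 0.005 0 0 0 0;-1 0 0.01 0 0 0 0;-1 0 0.01 0 0 0 0;-1 0 0.005 0 0 0 0;-1 0 0 0 0 0 0;-1 0 0 0 0 0 0"

```text
time_s: 45.8
tcp_pos: [0.3799, 0.2877, 0.1982]
eef_rot: [-0.0, 0.781, -0.625, 0.0]
wrist_force: [1.0, 0.8, -1.3]
width: 0.156
```

```bash
python3 -c "
from go import *
from ov import *
go((.385,-.17,.2),-1.689)
L,z=inhand();print(L,z)
draw('scene','u5',(170,110,330,270),4.5,lifterp(L,z)[:1]+tileon(L,z))
draw('top','u6',(150,170,260,280),6,lifterp(L,z)[:1]+tileon(L,z))"
```

```text
t 45.8 tcp [0.3799 0.2877 0.1982] psi -1.3498 tilt [ 6.e-04  2.e-04 -1.e+00] w 0.156 F [ 1.   0.8 -1.3]
shift [ 0.4477  0.0953 -0.0019] norm 0.4577 turn [np.float64(-0.0006), np.float64(0.0002), np.float64(0.3392)]
[np.float64(0.4246735349185473), np.float64(0.29776301082544987), np.float64(0.22095329309020206)] 0.16616934107148193
```

View pics/u5.png

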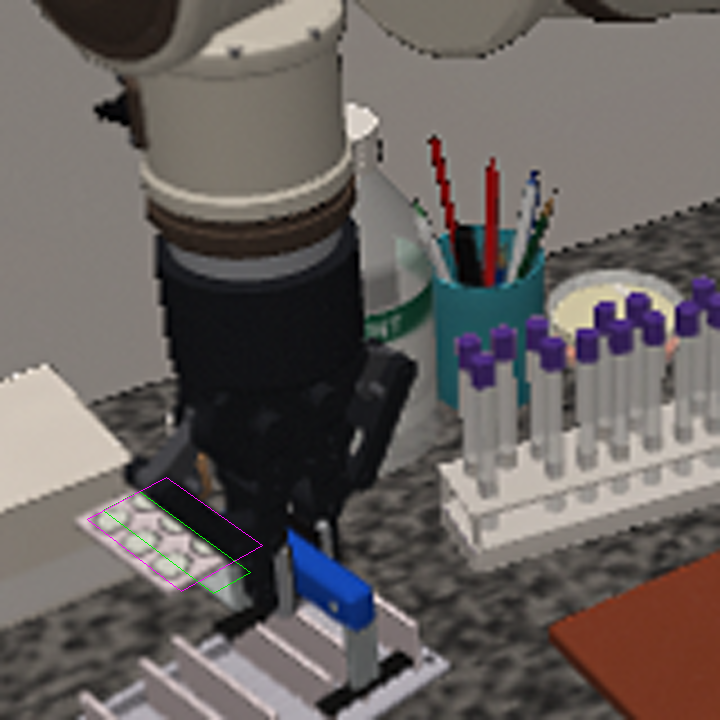

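View pics/u6.png

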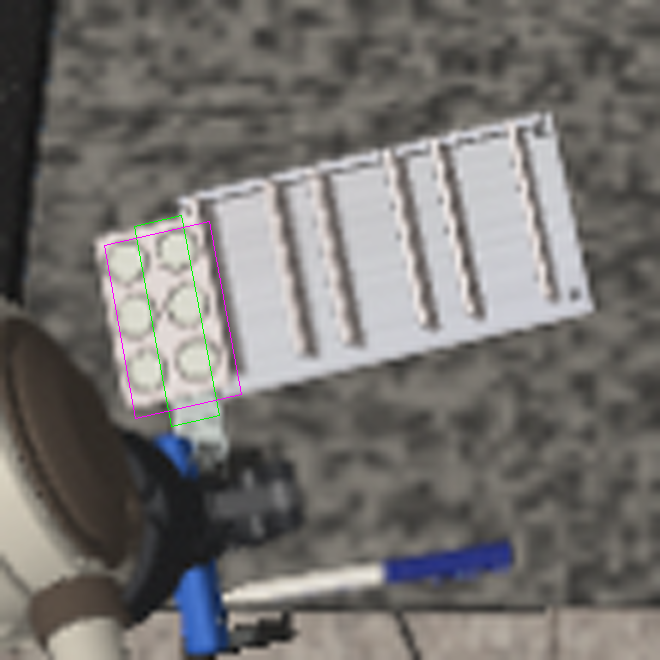

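Call:
servo_tool --deltas "-1 0.0059 0.0012 -0.001 0 0 0;-1 0.0117 0.0025 -0.001 0 0 0;-1 0.0176 0.0037 0 0 0 0;-1 0.0215 0.0046 0 0 0 0;-1 0.0215 0.0046 0 0 0 0;-1 0.0215 0.0046 0 0 0 0;-1 0.0215 0.0046 0 0 0 0;-1 0.0215 0.0046 0 0 0 0"

```text
time_s: 46.7
tcp_pos: [0.3814, 0.1401, 0.2001]
eef_rot: [0.0, 0.781, -0.625, 0.0]
wrist_force: [0.6, 0.0, -1.6]
width: 0.152
```

Call:
servo_tool --deltas "-1 0.0215 0.0046 0 0 0 0;-1 0.0215 0.0046 0 0 0 0;-1 0.0215 0.0046 0 0 0 0;-1 0.0215 0.0046 0 0 0 0;-1 0.0215 0.0046 0 0 0 0;-1 0.0215 0.0046 0 0 0 0;-1 0.0215 0.0046 0 0 0 0;-1 0.0215 0.0046 0 0 0 0"

```text
time_s: 47.5
tcp_pos: [0.3828, -0.0357, 0.2001]
eef_rot: [0.0, 0.781, -0.625, 0.0]
wrist_force: [0.1, -0.4, -2.4]
width: 0.153
```

Call:
servo_tool --deltas "-1 0.0215 0.0046 0 0 0 0;-1 0.0215 0.0046 0 0 0 0;-1 0.0215 0.0046 0 0 0 0;-1 0.0215 0.0046 0 0 0 0;-1 0.0176 0.0037 0 0 0 0;-1 0.0137 0.0029 0 0 0 0;-1 0.0098 0.0021 0 0 0 0;-1 0.0059 0.0012 0 0 0 0"

```text
time_s: 48.3
tcp_pos: [0.3846, -0.1708, 0.2]
eef_rot: [0.0, 0.781, -0.625, -0.0]
wrist_force: [0.5, 0.7, -0.6]
width: 0.154
```

Call:
servo_tool --deltas "-1 0 0 0 0 0 0.03;-1 0 0 0 0 0 0.06;-1 0 0 0 0 0 0.08;-1 0 0 0 0 0 0.08;-1 0 0 0 0 0 0.06;-1 0 0 0 0 0 0.029;-1 0 0 0 0 0 0;-1 0 0 0 0 0 0"

```text
time_s: 49.1
tcp_pos: [0.3847, -0.1699, 0.2]
eef_rot: [-0.0, -0.665, 0.747, 0.0]
wrist_force: [-0.5, -0.9, -1.8]
width: 0.151
```

```bash
python3 -c "
from go import *
from ov import *
p=T(C,(-.0925,.058-.002,0))[0];print(p)
go((p[0],p[1],.12),-1.689)
L,z=inhand();print(L,z)
draw('top','v1',(340,160,450,270),6,lifterp(L,z)[:1]+tileon(L,z,.0045,.002)+chamber(C))"
```

```text
[ 0.45843591 -0.18179973  0.        ]
t 49.1 tcp [ 0.3847 -0.1699  0.2   ] psi -1.6877 tilt [-1.e-04  1.e-04 -1.e+00] w 0.151 F [-0.5 -0.9 -1.8]
shift [ 0.0032 -0.0746  0.08  ] norm 0.1094 turn [np.float64(0.0001), np.float64(0.0001), np.float64(0.0013)]
[np.float64(0.43033178518732146), np.float64(-0.17530521249800607), np.float64(-0.11693819042845188)] 0.16797188286776044
```

View pics/v1.png

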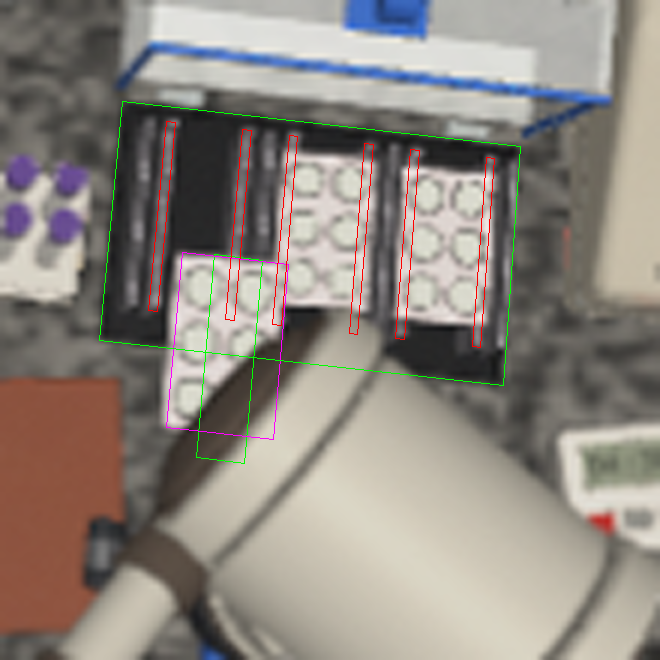

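Call:
servo_tool --deltas "-1 0.0003 -0.0037 0.004 0 0 0;-1 0.0005 -0.0075 0.008 0 0 0;-1 0.0008 -0.0127 0.0135 0 0 0.0013;-1 0.0009 -0.0149 0.016 0 0 0;-1 0.0009 -0.0149 0.016 0 0 0;-1 0.0007 -0.0112 0.012 0 0 0;-1 0.0004 -0.0067 0.007 0 0 0;-1 0.0002 -0.003 0.0035 0 0 0"

```text
time_s: 49.95
tcp_pos: [0.4584, -0.1834, 0.1191]
eef_rot: [-0.0, -0.664, 0.748, 0.001]
wrist_force: [-0.1, -0.5, -1.1]
width: 0.148
```

Call:
servo_tool --deltas "-1 0 0 0.005 0 0 0;-1 0 0 0.009 0 0 0;-1 0 0 0.009 0 0 0;-1 0 0 0.007 0 0 0;-1 0 0 0 0 0 0;-1 0 0 0 0 0 0"

```text
time_s: 50.55
tcp_pos: [0.4581, -0.1836, 0.0899]
eef_rot: [-0.0, -0.664, 0.748, 0.0]
wrist_force: [0.7, 0.4, -2.0]
width: 0.15
```

```bash
python3 -c "
from go import *
from ov import *
p=T(C,(-.0925,.058-.0035,0))[0];print(p)
go((p[0],p[1],.06),-1.689)
L,z=inhand();print(L,z)
draw('top','v2',(340,160,450,270),6,lifterp(L,z)[:1]+tileon(L,z,.0045,.0035)+chamber(C))
draw('scene','v3',(340,150,430,230),8,lifterp(L,z)[:1]+tileon(L,z,.0045,.0035)+chamber(C))"
```

```text
[ 0.45825932 -0.1832893   0.        ]
t 50.55 tcp [ 0.4581 -0.1836  0.0899] psi -1.6904 tilt [-2.e-04  2.e-04 -1.e+00] w 0.15 F [ 0.7  0.4 -2. ]
shift [-0.0003 -0.0001  0.0299] norm 0.0299 turn [np.float64(0.0002), np.float64(0.0001), np.float64(-0.0014)]
[np.float64(0.5037184269089503), np.float64(-0.18905704116587946), np.float64(-0.11956882186631801)] 0.05790164942363929
```

View pics/v2.png

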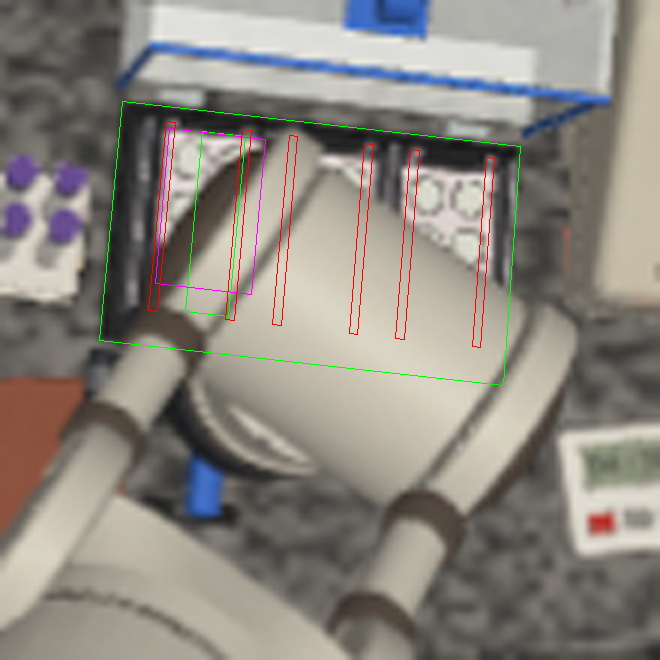

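View pics/v3.png

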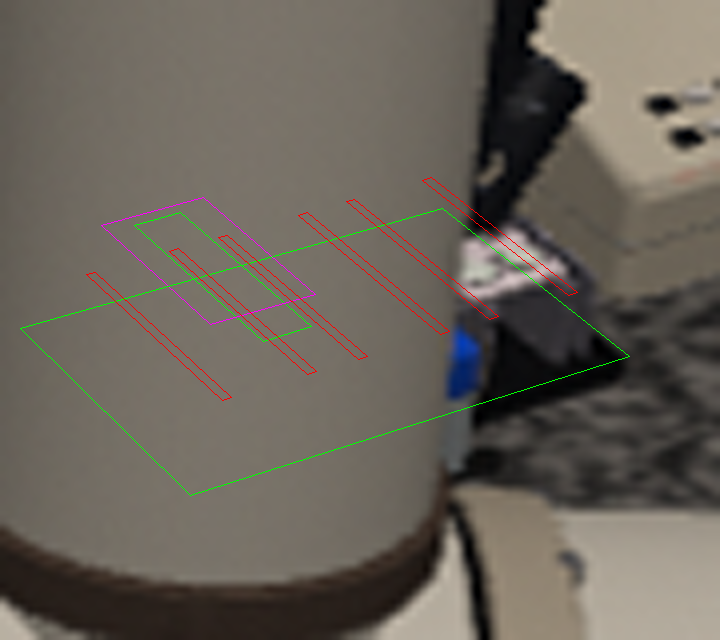

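Call:
servo_tool --deltas "-1 0 0 0.007 0 0 0;-1 0 0 0.007 0 0 0;-1 0 0 0.004 0 0 0;-1 0 0 0.003 0 0 0;-1 0 0 0.003 0 0 0;-1 0 0 0.003 0 0 0;-1 0 0 0.003 0 0 0;-1 0 0 0 0 0 0"

```text
time_s: 51.45
tcp_pos: [0.458, -0.1834, 0.0596]
eef_rot: [-0.0, -0.664, 0.748, 0.0]
wrist_force: [-0.0, 0.8, -0.7]
width: 0.153
```

```bash
cat >> ov.py <<'E'
def placed():
    P=[]
    for k in (1,0,-1):
        t=T(C,(0,.058*k,0))[0]
        P.append((T([t[0],t[1],C[2]],rect(-.036,.036,-.022,.022,.045)),(255,0,255)))
    return P
E
python3 -c "
from go import *
from ov import *
go((.4507,-.2386,.06),-1.689)
draw('top','v4',(340,160,450,270),6,placed())"
```

```text
t 51.45 tcp [ 0.458  -0.1834  0.0596] psi -1.6903 tilt [-6.e-04  4.e-04 -1.e+00] w 0.153 F [-0.   0.8 -0.7]
shift [ 0.0556  0.0007 -0.0004] norm 0.0557 turn [np.float64(0.0006), np.float64(0.0004), np.float64(-0.0013)]
```

View pics/v4.png

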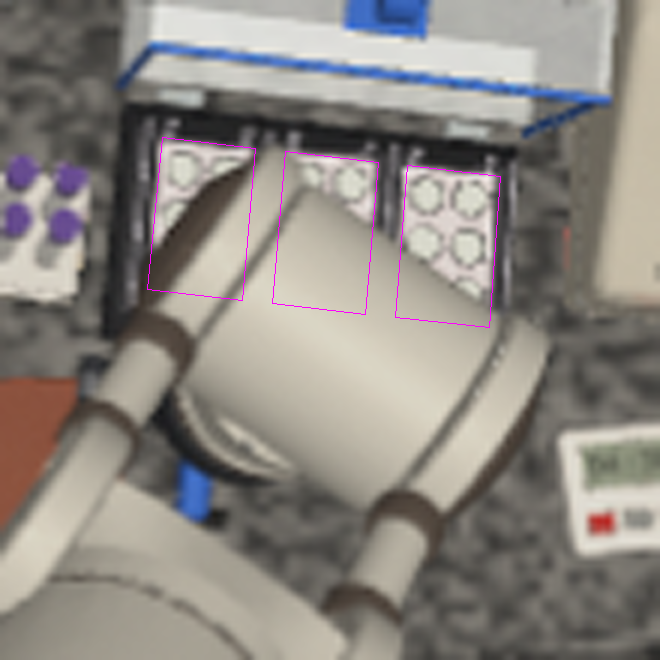

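Call:
servo_tool --deltas "-1 0 0.006 0 0 0 0;-1 0 0.012 0 0 0 0;-1 0 0.02 0 0 0 0;-1 0 0.025 0 0 0 0;-1 0 0.025 0 0 0 0;-1 0 0.02 0 0 0 0;-1 0 0.007 0 0 0 0;-1 0 0 0 0 0 0"

```text
time_s: 52.3
tcp_pos: [0.3437, -0.1699, 0.0601]
eef_rot: [0.0, -0.663, 0.748, -0.0]
wrist_force: [0.4, -0.4, -1.5]
width: 0.153
```

Call:
servo_tool --deltas "-1 0 0 -0.015 0 0 0;-1 0 0 -0.03 0 0 0;-1 0 0 -0.03 0 0 0;-1 0 0 -0.02 0 0 0;-1 0 0 0 0 0 0"

```text
time_s: 52.8
tcp_pos: [0.3468, -0.1719, 0.1585]
eef_rot: [0.0, -0.664, 0.748, -0.004]
wrist_force: [-0.0, -0.6, -0.7]
width: 0.155
```

```bash
python3 -c "
from go import *
from ov import *
go((.412,-.09,.15),-.0394)
print(pix2w('top',(268.9,224),.014),pix2w('top',(360,223),.014),pix2w('top',(268.9,266.5),.014),pix2w('top',(361,265),.014))
draw('top','v5',(340,160,450,270),6,placed())
crop('top','v6',(250,200,450,290),4)"
```

```text
t 52.8 tcp [ 0.3468 -0.1719  0.1585] psi -1.6899 tilt [ 0.006  -0.0055 -1.    ] w 0.155 F [-0.  -0.6 -0.7]
shift [-0.0891 -0.055   0.0084] norm 0.1051 turn [np.float64(-0.0011), np.float64(-0.0091), np.float64(-1.6504)]
[0.47672131 0.10138118 0.014     ] [ 0.47799299 -0.15599915  0.014     ] [0.35803925 0.10057729 0.014     ] [ 0.36007372 -0.15631649  0.014     ]
```

View pics/v5.png

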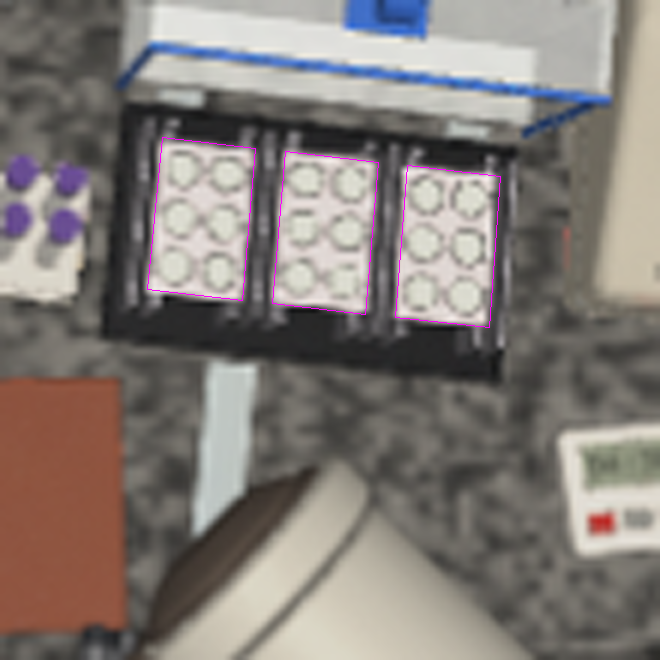

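View pics/v6.png

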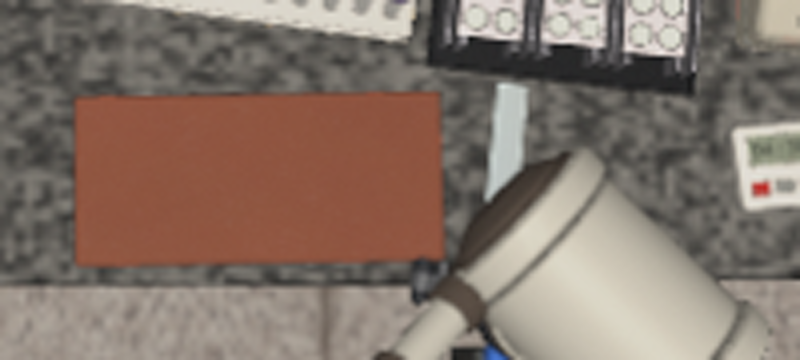

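Call:
servo_tool --deltas "-1 0 0 0 0 0 -0.14;-1 0 0 0 0 0 -0.141;-1 0 0 0 0 0 -0.141;-1 0 0 0 0 0 -0.141;-1 0 0 0 0 0 -0.141;-1 0 0 0 0 0 -0.141;-1 0 0 0 0 0 -0.141;-1 0 0 0 0 0 -0.141"

```text
time_s: 53.7
tcp_pos: [0.3434, -0.1691, 0.153]
eef_rot: [-0.001, 0.961, -0.275, -0.002]
wrist_force: [-0.3, 1.1, -1.3]
width: 0.155
```

Call:
servo_tool --deltas "-1 0 0 0 0 0 -0.141;-1 0 0 0 0 0 -0.141;-1 0 0 0 0 0 -0.141;-1 0 0 0 0 0 -0.14;-1 0.0235 -0.034 0 0 0 0;-1 0.0235 -0.034 0 0 0 0;-1 0.0235 -0.034 0 0 0 0;-1 0 0 0 0 0 0"

```text
time_s: 54.5
tcp_pos: [0.4154, -0.0639, 0.1531]
eef_rot: [-0.001, 1.0, 0.003, -0.001]
wrist_force: [-0.9, -0.3, -0.7]
width: 0.15
```

```bash
python3 -c "
from go import *
from ov import *
go((.418,-.069,.047),0)
L,z=inhand()
draw('top','w1',(250,190,450,290),4,lifterp(L,z))"
```

```text
t 54.5 tcp [ 0.4154 -0.0639  0.1531] psi 0.0053 tilt [-0.0022  0.003  -1.    ] w 0.15 F [-0.9 -0.3 -0.7]
shift [0.0029 0.0054 0.106 ] norm 0.1062 turn [np.float64(-0.003), np.float64(0.0022), np.float64(0.0053)]
```

View pics/w1.png

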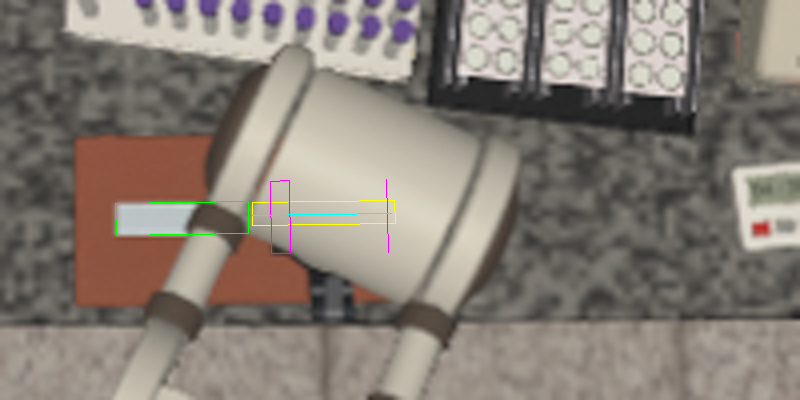

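Call:
servo_tool --deltas "-1 0 0.003 0.02 0 0 0;-1 0 0 0.03 0 0 0;-1 0 0 0.03 0 0 0;-1 0 0 0.015 0 0 0;-1 0 0 0.007 0 0 0;-1 0 0 0.003 0 0 0;-1 0 0 0 0 0 0;-1 0 0 0 0 0 0"

```text
time_s: 55.35
tcp_pos: [0.4153, -0.0714, 0.0508]
eef_rot: [0.0, 1.0, -0.0, 0.001]
wrist_force: [0.0, 0.4, -0.7]
width: 0.155
```

Call:
servo_tool --deltas "-1 0 0 0.001 0 0 0;-1 0 0 0.001 0 0 0;-1 0 0 0 0 0 0;-1 0 0 0 0 0 0"

```text
time_s: 55.75
tcp_pos: [0.4147, -0.0709, 0.0481]
eef_rot: [0.0, 1.0, -0.0, 0.0]
wrist_force: [0.8, -0.4, -1.2]
width: 0.154
```

Call:
servo_tool --deltas "-1 0 0 0.001 0 0 0;-1 0 0 0.001 0 0 0;-1 0 0 0 0 0 0;-1 0 0 0 0 0 0"

```text
time_s: 56.15
tcp_pos: [0.4147, -0.0709, 0.0461]
eef_rot: [0.0, 1.0, -0.0, 0.0]
wrist_force: [1.1, 0.1, 0.4]
width: 0.152
```

Call:
servo_tool --deltas "-1 0 0 0.0004 0 0 0;-1 0 0 0 0 0 0;1 0 0 0 0 0 0;1 0 0 0 0 0 0;1 0 0 0 0 0 0;1 0 0 0 0 0 0;1 0 0 0 0 0 0;1 0 0 0 0 0 0"

```text
time_s: 56.95
tcp_pos: [0.4146, -0.0709, 0.0456]
eef_rot: [-0.0, 1.0, -0.0, -0.0]
wrist_force: [-0.3, -0.9, -0.2]
width: 1.0
```

Call:
servo_tool --deltas "1 0 0 -0.01 0 0 0;1 0 0 -0.03 0 0 0;1 0 0 -0.05 0 0 0;1 0 0 -0.05 0 0 0;1 0 0 -0.05 0 0 0;1 0 0 -0.03 0 0 0;1 0 0 0 0 0 0"

```text
time_s: 57.65
tcp_pos: [0.4171, -0.0721, 0.2719]
eef_rot: [0.003, 1.0, -0.0, 0.005]
wrist_force: [0.8, -0.0, -0.3]
width: 0.995
```

```bash
python3 -c "
from go import *
from ov import *
crop('top','w2',(250,190,450,290),4)
h=T([.6058,-.2557,-.118],(.0314,0,0))[0];print(h)
go((h[0],h[1],.26),-1.689)"
```

```text
[ 0.63698165 -0.25939661  0.        ]
t 57.7 tcp [ 0.4159 -0.0715  0.2687] psi -0.0002 tilt [ 0.0057 -0.0028 -1.    ] w 1.0 F [-0.1  0.1 -1.2]
shift [0.2211 0.1878 0.0105] norm 0.2903 turn [np.float64(-0.0027), np.float64(-0.0066), np.float64(1.6888)]
```

View pics/w2.png

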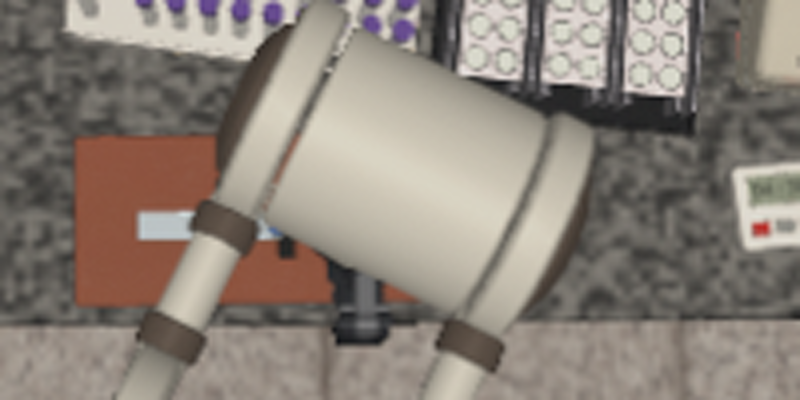

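Call:
servo_tool --deltas "1 0.0368 0.0313 0 0 0 0;1 0.0368 0.0313 0 0 0 0;1 0.0368 0.0313 0 0 0 0;1 0.0368 0.0313 0 0 0 0;1 0.0368 0.0313 0 0 0 0;1 0.0368 0.0313 0 0 0 0;1 0 0 0 0 0 0.14;1 0 0 0 0 0 0.141"

```text
time_s: 58.5
tcp_pos: [0.635, -0.2593, 0.261]
eef_rot: [-0.001, 0.99, -0.143, -0.003]
wrist_force: [-0.1, 0.2, -0.3]
width: 0.998
```

Call:
servo_tool --deltas "1 0 0 0 0 0 0.141;1 0 0 0 0 0 0.141;1 0 0 0 0 0 0.141;1 0 0 0 0 0 0.141;1 0 0 0 0 0 0.141;1 0 0 0 0 0 0.141;1 0 0 0 0 0 0.141;1 0 0 0 0 0 0.141"

```text
time_s: 59.3
tcp_pos: [0.6345, -0.2582, 0.2634]
eef_rot: [0.0, 0.76, -0.65, -0.002]
wrist_force: [-0.5, 0.2, 1.2]
width: 1.0
```

Call:
servo_tool --deltas "1 0 0 0 0 0 0.141;1 0 0 0 0 0 0.139;1 0 0 0 0 0 0;1 0 0 0 0 0 0"

```text
time_s: 59.7
tcp_pos: [0.6348, -0.2584, 0.2642]
eef_rot: [-0.0, -0.665, 0.747, 0.001]
wrist_force: [-0.1, -0.5, -0.4]
width: 0.999
```

```bash
python3 -c "
from go import *
from ov import *
go((.637,-.2598,.155),-1.689)
crop('scene','w3',(330,60,470,200),5)
crop('top','w4',(250,190,450,290),4)"
```

```text
t 59.7 tcp [ 0.6348 -0.2584  0.2642] psi -1.686 tilt [-0.002   0.0013 -1.    ] w 0.999 F [-0.1 -0.5 -0.4]
shift [ 0.0012 -0.0025  0.1092] norm 0.1093 turn [np.float64(0.0021), np.float64(0.001), np.float64(0.003)]
```

View pics/w3.png

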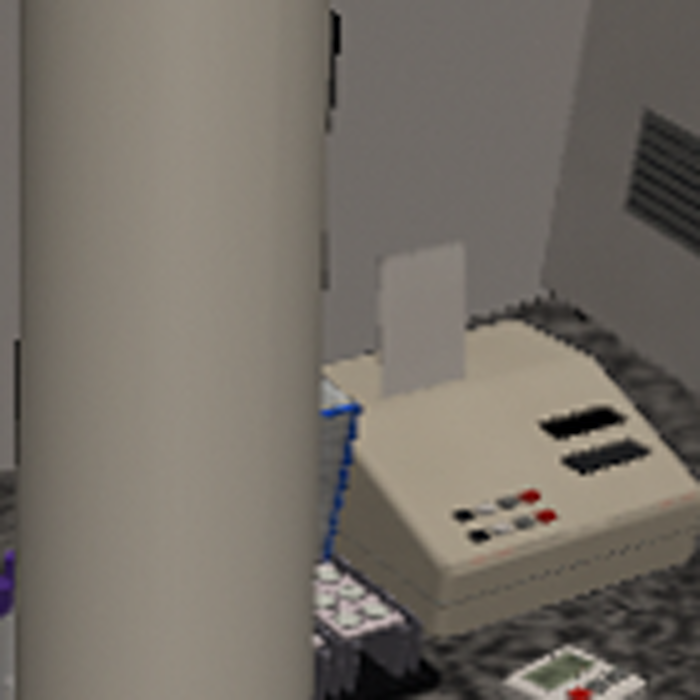

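View pics/w4.png

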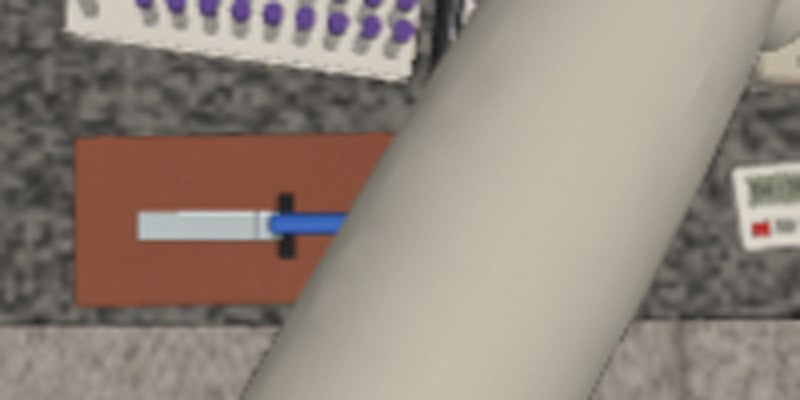

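Call:
servo_tool --deltas "1 0.0012 -0.0025 0.03 0 0 0.003;1 0 0 0.03 0 0 0;1 0 0 0.03 0 0 0;1 0 0 0.014 0 0 0;1 0 0 0.005 0 0 0;1 0 0 0 0 0 0;1 0 0 0 0 0 0;1 0 0 0 0 0 0"

```text
time_s: 60.6
tcp_pos: [0.6387, -0.2609, 0.1587]
eef_rot: [0.0, -0.663, 0.749, -0.002]
wrist_force: [1.1, -0.2, -1.0]
width: 1.0
```

Call:
servo_tool --deltas "-1 0 0 0 0 0 0;-1 0 0 0 0 0 0;-1 0 0 0 0 0 0;-1 0 0 0 0 0 0;-1 0 0 0 0 0 0;-1 0 0 0 0 0 0;-1 0 0 0 0 0 0;-1 0 0 0 0 0 0"

```text
time_s: 61.4
tcp_pos: [0.6379, -0.26, 0.1568]
eef_rot: [0.0, -0.663, 0.749, 0.0]
wrist_force: [1.3, 2.4, 1.8]
width: 0.169
```

Call:
servo_tool --deltas "-1 0 0.0119 -0.002 0 0 0;-1 0 0.0151 -0.0012 0 0 0;-1 0 0.0151 0.0003 0 0 0;-1 0 0.015 0.0018 0 0 0;-1 0 0.0147 0.0033 0 0 0;-1 0 0.0143 0.0048 0 0 0;-1 0 0.0138 0.0061 0 0 0;-1 0 0 0 0 0 0"

```text
time_s: 62.2
tcp_pos: [0.5383, -0.2479, 0.144]
eef_rot: [0.001, -0.663, 0.749, -0.0]
wrist_force: [0.2, 3.1, 3.6]
width: 0.168
```

Call:
servo_tool --deltas "-1 0 0.0131 0.0075 0 0 0;-1 0 0.0123 0.0088 0 0 0;-1 0 0.0113 0.01 0 0 0;-1 0 0.0103 0.011 0 0 0;-1 0 0.0091 0.012 0 0 0;-1 0 0.0079 0.0129 0 0 0;-1 0 0 0 0 0 0;-1 0 0 0 0 0 0"

```text
time_s: 63.0
tcp_pos: [0.4735, -0.2399, 0.0809]
eef_rot: [-0.001, -0.663, 0.749, 0.002]
wrist_force: [-7.7, 2.4, 4.0]
width: 0.17
```

```bash
python3 -c "
from go import *
from ov import *
# lug at theta: tcp = hinge + R*(x), z; ref start tcp z .0381 at theta .013
for th in (.3,.2,.1,0):
  c,s=np.cos(th),np.sin(th); x=-.148*c+.03*s; z=.014+.148*s+.03*c
  p=T([.6058,-.2557,-.118],(x,0,0))[0]; print(th,p.round(4),round(z-.008,4))
go((.4588,-.2383,.038),-1.689)
crop('top','x1',(345,150,465,255),6)
crop('scene','x2',(360,100,480,220),5)"
```

```text
0.3 [ 0.4742 -0.2401  0.    ] 0.0784
0.2 [ 0.4677 -0.2393  0.    ] 0.0648
0.1 [ 0.4625 -0.2387  0.    ] 0.0506
0 [ 0.4588 -0.2383  0.    ] 0.036
t 63.0 tcp [ 0.4735 -0.2399  0.0809] psi -1.6925 tilt [-0.0041  0.0018 -1.    ] w 0.17 F [-7.7  2.4  4. ]
shift [0.0002 0.0146 0.043 ] norm 0.0454 turn [np.float64(0.0043), np.float64(0.0013), np.float64(-0.0035)]
```

View pics/x1.png

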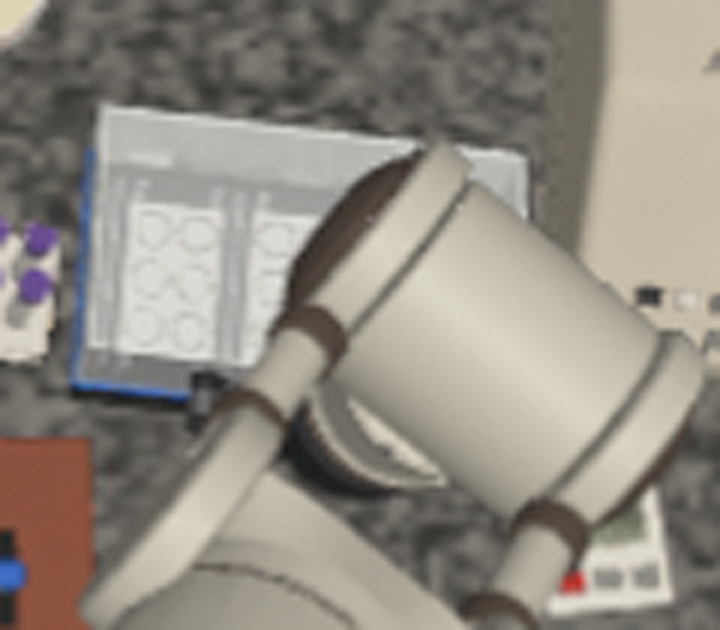

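View pics/x2.png

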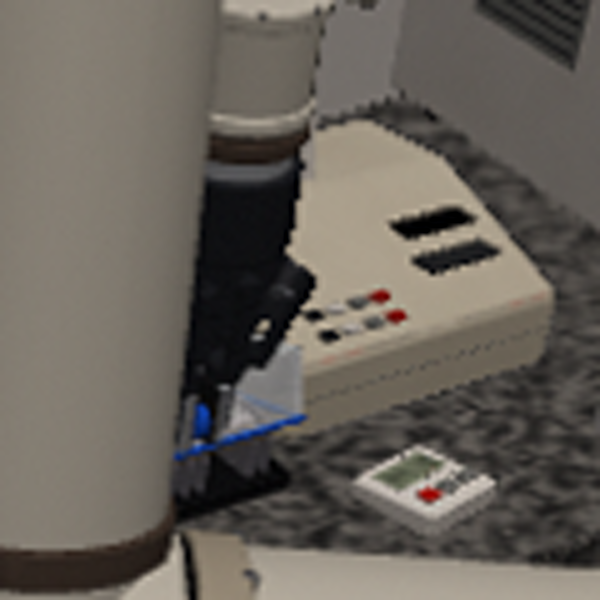

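Call:
servo_tool --deltas "-1 0 0.004 0.008 0 0 0;-1 0 0.003 0.008 0 0 0;-1 0 0.0025 0.007 0 0 0;-1 0 0.002 0.006 0 0 0;-1 0 0.0013 0.005 0 0 0;-1 0 0.001 0.004 0 0 0;-1 0 0.0008 0.003 0 0 0;-1 0 0 0 0 0 0"

```text
time_s: 63.9
tcp_pos: [0.4585, -0.2381, 0.0396]
eef_rot: [-0.001, -0.663, 0.749, 0.002]
wrist_force: [-9.1, 2.6, 5.0]
width: 0.168
```

```bash
python3 -c "
from go import *
go((.4588,-.2383,.038),-1.689)
crop('scene','x3',(360,100,480,220),5)"
```

```text
t 63.9 tcp [ 0.4585 -0.2381  0.0396] psi -1.6917 tilt [-0.0052  0.002  -1.    ] w 0.168 F [-9.1  2.6  5. ]
shift [ 0.0002 -0.0003  0.0016] norm 0.0017 turn [np.float64(0.0054), np.float64(0.0013), np.float64(-0.0027)]
```

View pics/x3.png

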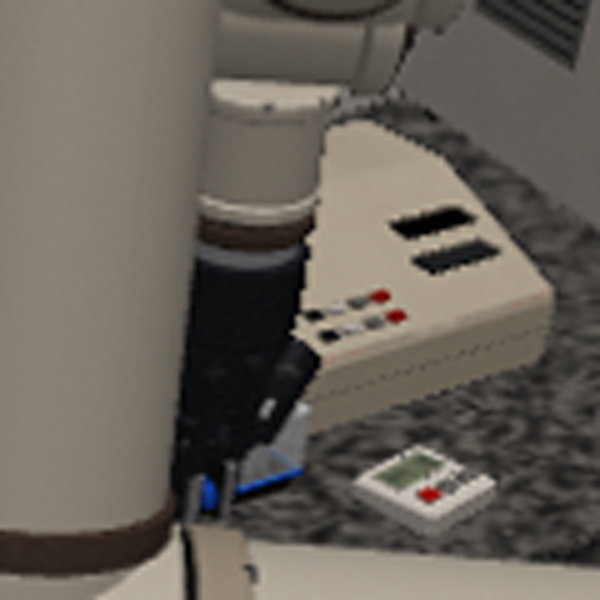

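Call:
servo_tool --deltas "-1 0 0 0.001 0 0 0;-1 0 0 0.001 0 0 0;-1 0 0 0 0 0 0;-1 0 0 0 0 0 0"

```text
time_s: 64.35
tcp_pos: [0.4585, -0.2381, 0.0391]
eef_rot: [-0.002, -0.663, 0.748, 0.003]
wrist_force: [-15.2, 5.1, 16.6]
width: 0.165
```

Call:
servo_tool --deltas "-1 0 0 0.001 0 0 0;-1 0 0 0 0 0 0;-1 0 0 0 0 0 0"

```text
time_s: 64.65
tcp_pos: [0.4585, -0.2382, 0.039]
eef_rot: [-0.002, -0.663, 0.748, 0.003]
wrist_force: [-17.4, 7.5, 24.7]
width: 0.16
```

Call:
servo_tool --deltas "-1 0 0 0.001 0 0 0;-1 0 0 0 0 0 0;-1 0 0 0 0 0 0"

```text
time_s: 64.95
tcp_pos: [0.4585, -0.2382, 0.0388]
eef_rot: [-0.002, -0.663, 0.748, 0.003]
wrist_force: [-20.5, 9.3, 32.5]
width: 0.168
```

Call:
servo_tool --deltas "-1 0 0 -0.003 0 0 0;-1 0 -0.001 0 0 0 0;1 0 0 0 0 0 0;1 0 0 0 0 0 0;1 0 0 0 0 0 0;1 0 0 0 0 0 0;1 0 0 0 0 0 0;1 0 0 0 0 0 0"

```text
time_s: 65.75
tcp_pos: [0.4616, -0.2388, 0.0393]
eef_rot: [0.0, -0.663, 0.749, -0.0]
wrist_force: [-0.1, -0.2, -0.8]
width: 1.002
```

Call:
servo_tool --deltas "1 0 0 -0.02 0 0 0;1 0 0 -0.04 0 0 0;1 0 0 -0.05 0 0 0;1 0 0 -0.05 0 0 0;-1 0 0 -0.03 0 0 0;-1 0 0 0 0 0 0"

```text
time_s: 66.35
tcp_pos: [0.464, -0.2408, 0.2354]
eef_rot: [0.001, -0.663, 0.749, -0.006]
wrist_force: [0.0, 0.1, 0.4]
width: 0.694
```

Call:
servo_tool --deltas "-1 -0.04 0.01 0 0 0 0;-1 -0.045 0.01 0 0 0 0;-1 -0.045 0.01 0 0 0 0;-1 -0.045 0.01 0 0 0 0;-1 -0.045 0.01 0 0 0 0;-1 -0.045 0.01 0 0 0 0;-1 -0.045 0.01 0 0 0 0;-1 0 0 0 0 0 0"

```text
time_s: 67.15
tcp_pos: [0.4279, 0.0821, 0.2281]
eef_rot: [-0.0, -0.666, 0.746, 0.001]
wrist_force: [-0.2, -1.3, -0.3]
width: 0.003
```

```bash
python3 -c "
from go import *
from ov import *
go((.407,-.381,.06),-1.689)
crop('top','y1',(345,160,465,255),6)
crop('scene','y2',(340,120,500,240),5)
print(eyes.tip_of('top','timer_start')[:2],eyes.tip_of('scene','timer_start')[:2])
crop('top','y3',(420,220,470,260),14)"
```

```text
t 67.15 tcp [0.4279 0.0821 0.2281] psi -1.6852 tilt [-0.0022  0.002  -1.    ] w 0.003 F [-0.2 -1.3 -0.3]
shift [ 0.4627 -0.0325  0.1672] norm 0.4931 turn [np.float64(0.0024), np.float64(0.0018), np.float64(0.0038)]
[{'centre': [438.3, 246.5], 'confidence': 0.66}, {'centre': [333.8, 244.0], 'confidence': 0.54}] []
```

View pics/y1.png

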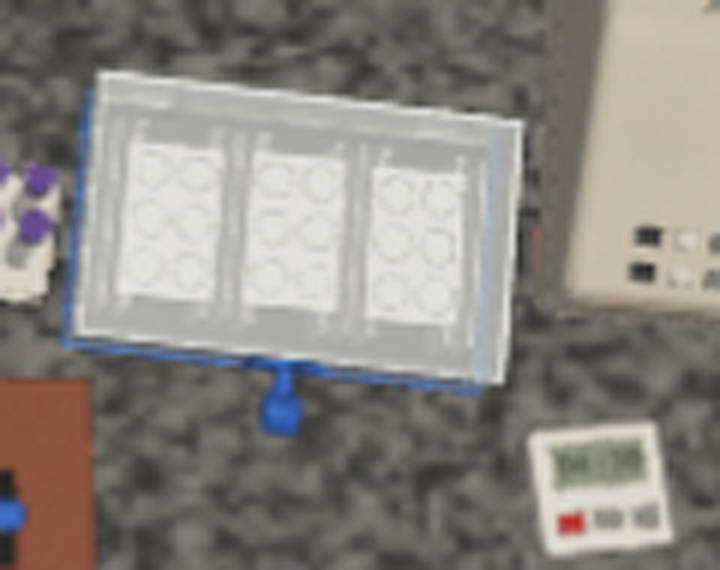

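View pics/y2.png

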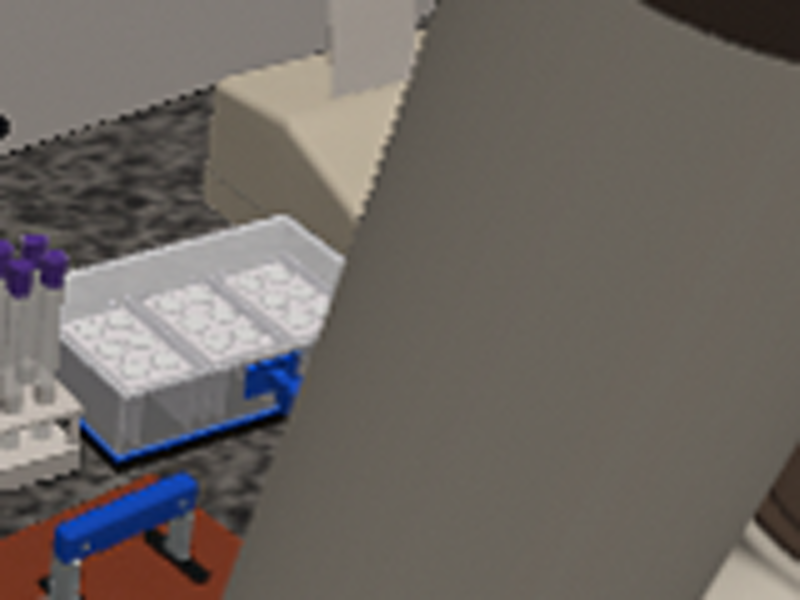

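View pics/y3.png

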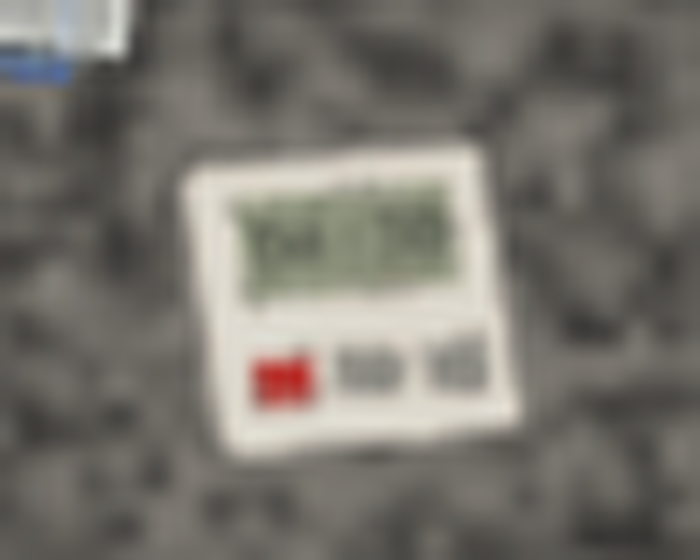

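Call:
servo_tool --deltas "-1 0.046 -0.0032 0 0 0 0;-1 0.046 -0.0032 0 0 0 0;-1 0.046 -0.0032 0 0 0 0;-1 0.046 -0.0032 0 0 0 0;-1 0.046 -0.0032 0 0 0 0;-1 0.046 -0.0032 0 0 0 0;-1 0.046 -0.0032 0 0 0 0;-1 0.046 -0.0032 0 0 0 0"

```text
time_s: 68.2
tcp_pos: [0.4089, -0.2944, 0.2291]
eef_rot: [0.0, -0.662, 0.75, -0.0]
wrist_force: [1.0, -0.2, -0.3]
width: 0.004
```

Call:
servo_tool --deltas "-1 0.046 -0.0032 0 0 0 0;-1 0.046 -0.0032 0 0 0 0;-1 0 0 0 0 0 -0.148;-1 0 0 0 0 0 -0.148;-1 0 0 0 0 0 -0.148;-1 0 0 0 0 0 -0.148;-1 0 0 0 0 0 -0.148;-1 0 0 0 0 0 -0.148"

```text
time_s: 69.0
tcp_pos: [0.4043, -0.3845, 0.2289]
eef_rot: [-0.0, 0.921, -0.39, -0.0]
wrist_force: [0.0, -0.6, 0.7]
width: -0.001
```

Call:
servo_tool --deltas "-1 0 0 0 0 0 -0.148;-1 0 0 0 0 0 -0.148;-1 0 0 0 0 0 -0.148;-1 0 0 0 0 0 -0.148;-1 0 0 0 0 0 -0.148;-1 0 0 0 0 0 -0.148;-1 0 0 0 0 0 0;-1 0 0 0 0 0 0"

```text
time_s: 69.8
tcp_pos: [0.4048, -0.3839, 0.2291]
eef_rot: [-0.0, 0.999, 0.039, -0.0]
wrist_force: [0.1, -0.1, -0.3]
width: -0.003
```

```bash
python3 -c "
from go import *
from ov import *
go((.4075,-.378,.05),.09)
im=eyes.get_image('scene').astype(int)
cv2.imwrite('pics/z0.png',im[:,:,::-1])
crop('scene','z1',(400,130,500,230),7)"
```

```text
t 69.8 tcp [ 0.4048 -0.3839  0.2291] psi 0.0783 tilt [-2.e-04  3.e-04 -1.e+00] w -0.003 F [ 0.1 -0.1 -0.3]
shift [ 0.0032 -0.0056  0.1791] norm 0.1792 turn [np.float64(-0.0003), np.float64(0.0002), np.float64(-0.0117)][ WARN:0@1.651] global loadsave.cpp:1063 imwrite_ Unsupported depth image for selected encoder is fallbacked to CV_8U.
```

View pics/z1.png

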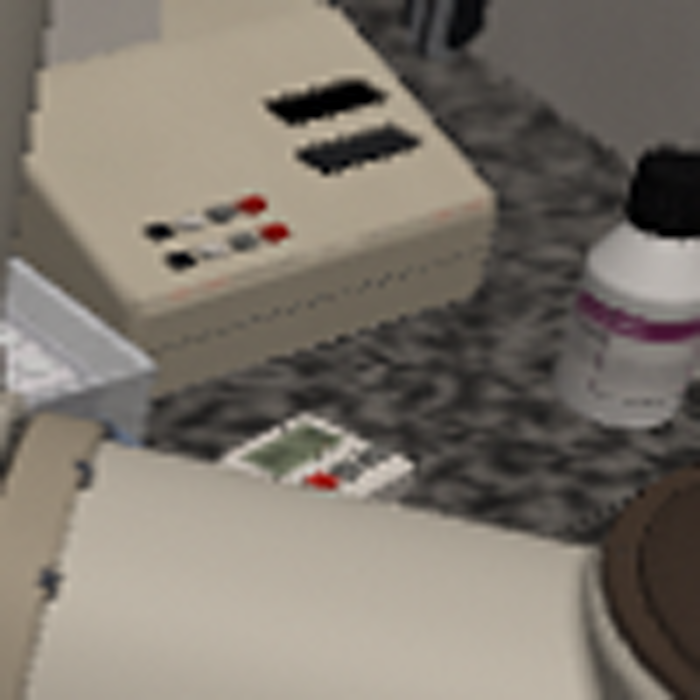

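```bash
python3 -c "
from h import *
im=eyes.get_image('scene').astype(int)
m=(im[...,0]>130)&(im[...,1]<70)&(im[...,2]<70)
ys,xs=np.nonzero(m[190:210,435:455]);print(len(xs),xs.mean()+435,ys.mean()+190)
u=(xs.mean()+435,ys.mean()+190)
print(pix2w('scene',u,.023),pix2w('top',(439.8,246.8),.023),tri(u,(439.8,246.8)))"
```

```text
6 445.5 198.33333333333334
[ 0.4062571  -0.37836599  0.023     ] [ 0.40807275 -0.37964652  0.023     ] [ 0.40794118 -0.38037816  0.02125764]
```

Call:
servo_tool --deltas "-1 0.0028 -0.0077 0.03 0 0 -0.0117;-1 0 0 0.045 0 0 0;-1 0 0 0.045 0 0 0;-1 0 0 0.035 0 0 0;-1 0 0 0.02 0 0 0;-1 0 0 0 0 0 0;-1 0 0 0 0 0 0"

```text
time_s: 70.65
tcp_pos: [0.408, -0.3755, 0.0549]
eef_rot: [0.0, 0.999, 0.047, 0.0]
wrist_force: [0.1, 0.4, 0.8]
width: 0.002
```

```bash
python3 -c "
from go import *
go((.407,-.376,.033),.09)
crop('scene','z2',(400,130,500,230),7)
crop('top','z3',(410,210,480,270),10)"
```

```text
t 70.65 tcp [ 0.408  -0.3755  0.0549] psi 0.0946 tilt [ 3.e-04 -4.e-04 -1.e+00] w 0.002 F [0.1 0.4 0.8]
shift [-0.001   0.0004  0.0219] norm 0.0219 turn [np.float64(0.0004), np.float64(-0.0003), np.float64(0.0046)]
```

View pics/z2.png

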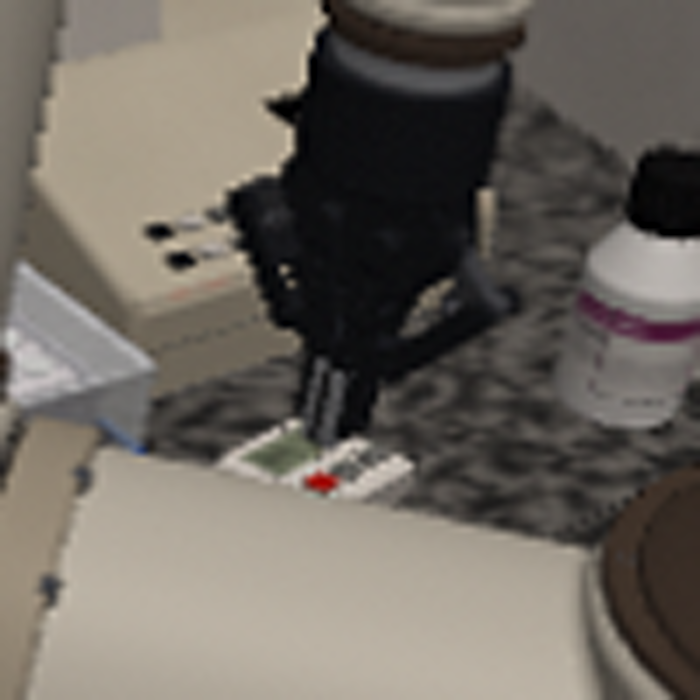

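View pics/z3.png

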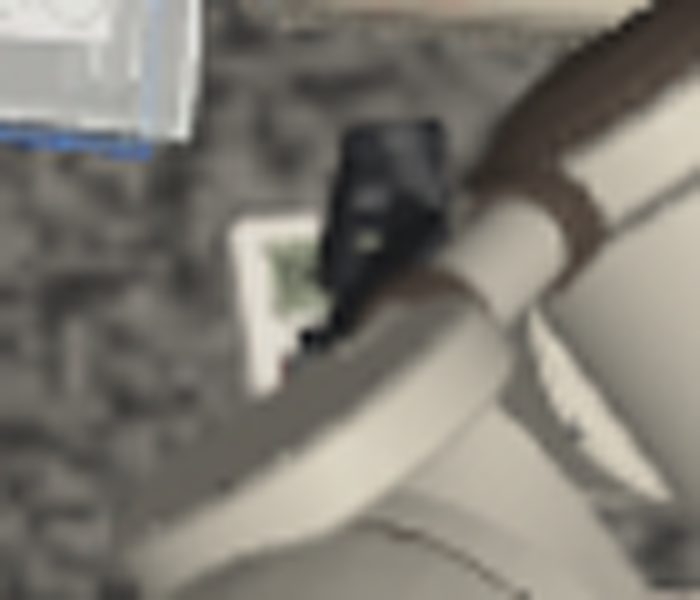

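Call:
servo_tool --deltas "-1 -0.001 0.002 0.008 0 0 0;-1 0 0 0.008 0 0 0;-1 0 0 0.004 0 0 0;-1 0 0 0 0 0 0;-1 0 0 0 0 0 0"

```text
time_s: 71.25
tcp_pos: [0.4069, -0.3771, 0.0341]
eef_rot: [-0.0, 0.999, 0.048, -0.0]
wrist_force: [0.9, 0.5, -0.2]
width: -0.005
```

```bash
python3 -c "
from go import *
go((.407,-.378,.030),.09)
print(w2pix('scene',[[.407,-.378,.023]]))
crop('scene','z4',(420,160,480,220),10)"
```

```text
t 71.25 tcp [ 0.4069 -0.3771  0.0341] psi 0.0953 tilt [-2.e-04  4.e-04 -1.e+00] w -0.005 F [ 0.9  0.5 -0.2]
shift [0.     0.0009 0.0041] norm 0.0042 turn [np.float64(-0.0004), np.float64(0.0002), np.float64(0.0053)]
[[445.22052823 198.25015072]]
```

View pics/z4.png

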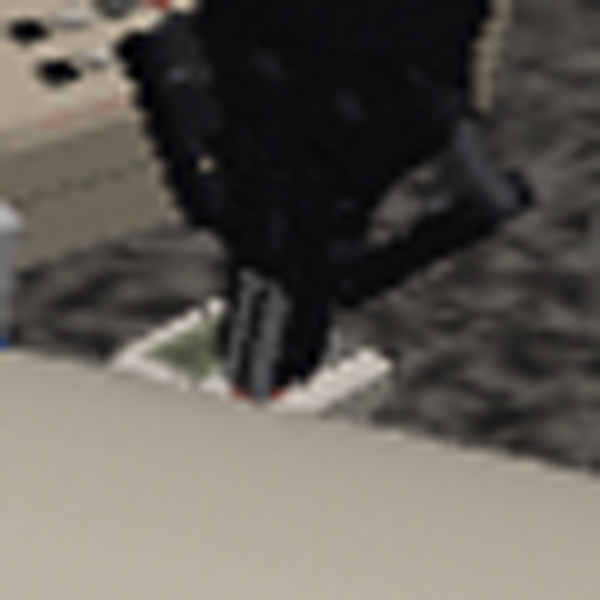

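Call:
servo_tool --deltas "-1 0 0.0005 0.001 0 0 0;-1 0 0 0.001 0 0 0;-1 0 0 0 0 0 0;-1 0 0 0 0 0 0"

```text
time_s: 71.7
tcp_pos: [0.407, -0.3777, 0.0323]
eef_rot: [-0.0, 0.999, 0.048, 0.0]
wrist_force: [0.1, 0.7, 0.5]
width: 0.0
```

Call:
servo_tool --deltas "-1 0 0 0.001 0 0 0;-1 0 0 0 0 0 0;-1 0 0 0 0 0 0"

```text
time_s: 72.0
tcp_pos: [0.407, -0.3777, 0.0312]
eef_rot: [-0.0, 0.999, 0.048, -0.0]
wrist_force: [-0.4, 0.4, -0.5]
width: 0.001
```

Call:
servo_tool --deltas "-1 0 0 0.001 0 0 0;-1 0 0 0 0 0 0;-1 0 0 0 0 0 0"

```text
time_s: 72.3
tcp_pos: [0.4071, -0.3778, 0.0305]
eef_rot: [0.0, 0.999, 0.048, 0.0]
wrist_force: [-1.6, 0.4, 0.6]
width: -0.0
```

Call:
servo_tool --deltas "-1 0 0 0.001 0 0 0;-1 0 0 0 0 0 0;-1 0 0 0 0 0 0"

```text
time_s: 72.6
tcp_pos: [0.4071, -0.3778, 0.0296]
eef_rot: [0.0, 0.999, 0.048, 0.0]
wrist_force: [-1.1, 0.8, 3.0]
width: -0.0
```

Contact; pressing a little further.

Call:
servo_tool --deltas "-1 0 0 0.001 0 0 0;-1 0 0 0 0 0 0;-1 0 0 0 0 0 0"

```text
time_s: 72.9
tcp_pos: [0.4072, -0.3779, 0.029]
eef_rot: [0.0, 0.999, 0.048, 0.0]
wrist_force: [-2.3, 1.0, 8.1]
width: -0.001
```

Call:
servo_tool --deltas "-1 0 0 0.001 0 0 0;-1 0 0 0 0 0 0;-1 0 0 0 0 0 0"

```text
time_s: 73.2
tcp_pos: [0.4072, -0.378, 0.0288]
eef_rot: [0.0, 0.999, 0.048, -0.0]
wrist_force: [-3.5, 5.2, 14.3]
width: -0.005
```

Call:
servo_tool --deltas "-1 0 0 -0.003 0 0 0;-1 0 0 -0.01 0 0 0;-1 0 0 -0.03 0 0 0;-1 0 0 -0.05 0 0 0;-1 0 0 -0.05 0 0 0;-1 0 0 -0.05 0 0 0;-1 -0.04 0 0 0 0 0;-1 -0.04 0 0 0 0 0"

```text
time_s: 74.0
tcp_pos: [0.3275, -0.3863, 0.2229]
eef_rot: [0.002, 0.999, 0.049, 0.001]
wrist_force: [-0.8, -0.7, -0.0]
width: -0.0
```

Call:
servo_tool --deltas "-1 -0.03 0.04 0 0 0 0;-1 -0.03 0.04 0 0 0 0;-1 -0.03 0.04 0 0 0 0;-1 0 0.03 0 0 0 0;-1 0 0 0 0 0 0;-1 0 0 0 0 0 0;-1 0 0 0 0 0 0"

```text
time_s: 74.7
tcp_pos: [0.2525, -0.5421, 0.2202]
eef_rot: [-0.0, 0.999, 0.048, -0.0]
wrist_force: [0.5, 0.7, 0.2]
width: 0.003
```

```bash
python3 -c "
from go import *
go((.2,-.5,.23),.09)
crop('top','zz1',(160,110,480,290),2.4)
crop('top','zz2',(345,160,465,265),6)
crop('scene','zz3',(160,80,500,330),2.2)"
```

```text
t 74.7 tcp [ 0.2525 -0.5421  0.2202] psi 0.0964 tilt [-1.e-04  9.e-04 -1.e+00] w 0.003 F [0.5 0.7 0.2]
shift [-0.0482 -0.047  -0.0098] norm 0.068 turn [np.float64(-0.0009), np.float64(-0.0), np.float64(0.0064)]
```

View pics/zz1.png

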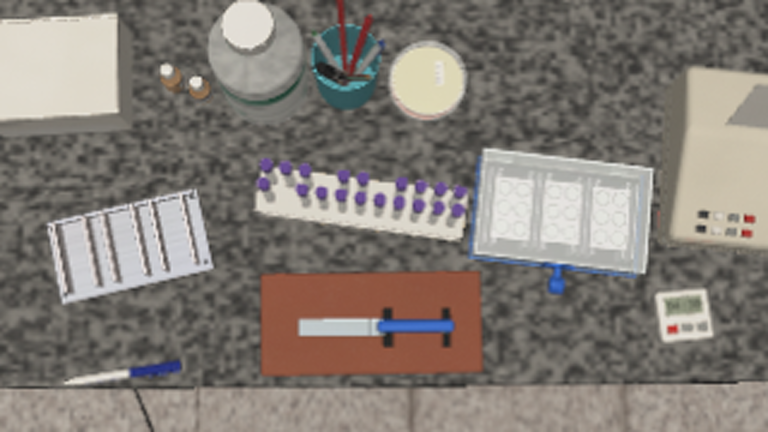

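View pics/zz2.png

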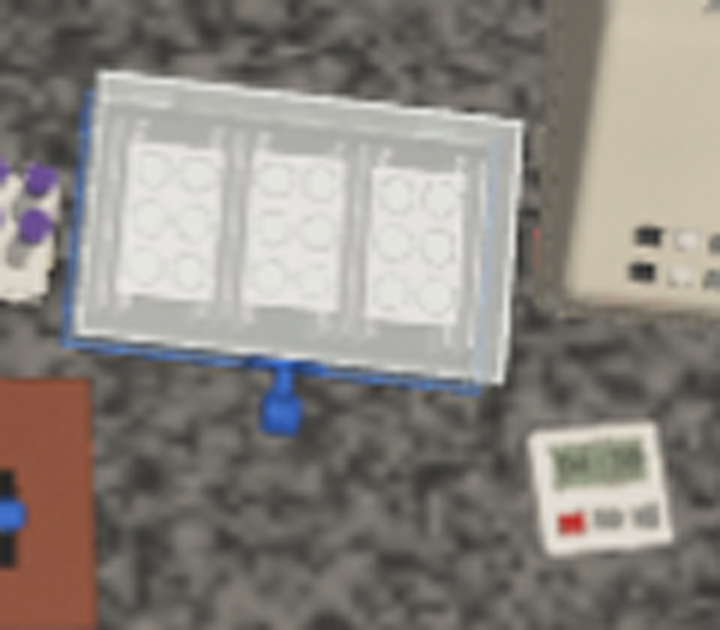

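View pics/zz3.png

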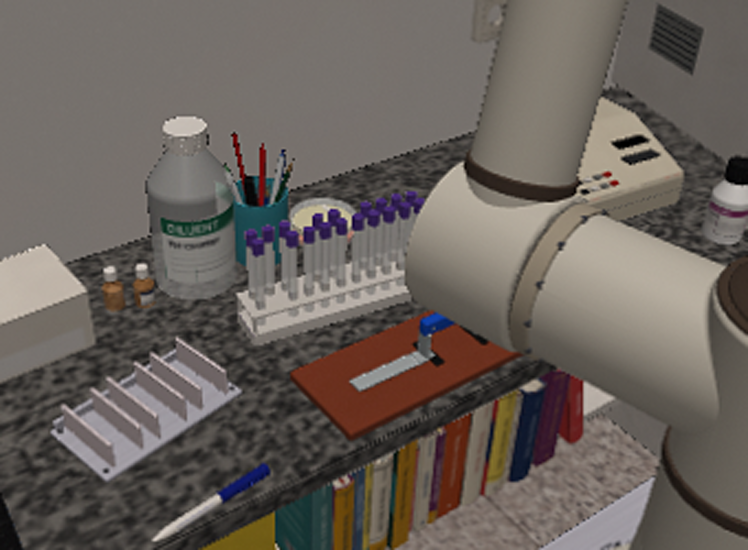

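```bash
python3 -c "
from ov import *
H=[.6058,-.2557,-.118]
for th in (0,.015,.03):
  c,s=np.cos(th),np.sin(th)
  f=lambda x,y,z:(x*c+z*s,y,.014-x*s+z*c)
  P=T(H,[f(-.124,.1,0),f(-.124,.1,.046),f(0,.1,.046),f(-.148,0,.03)])
  print(th,((w2pix('scene',P)-[340,120]+.5)*5).round(0).tolist(), ((w2pix('top',P)-[345,160]+.5)*6).round(0).tolist())
a=cv2.imread('pics/t3.png').astype(int)[:560];b=cv2.imread('pics/zz2.png').astype(int)[:560]
for n,(x0,y0,x1,y1) in {'lug':(250,370,320,440),'rim':(60,330,260,400)}.items():
  A=a[y0:y1,x0:x1];B=b[y0:y1,x0:x1]
  s,_=cv2.phaseCorrelate((A[...,0]-A[...,2]).astype(np.float64),(B[...,0]-B[...,2]).astype(np.float64));print(n,s)
"; python3 -c "
import cv2;im=cv2.imread('pics/y2.png');cv2.imwrite('pics/y2c.png',cv2.resize(im[200:480,40:340],None,fx=2.5,fy=2))"
```

```text
0 [[118.0, 464.0], [125.0, 396.0], [8.0, 287.0], [296.0, 396.0]] [[62.0, 347.0], [74.0, 336.0], [99.0, 70.0], [280.0, 415.0]]
0.015 [[118.0, 462.0], [125.0, 393.0], [8.0, 287.0], [296.0, 393.0]] [[63.0, 346.0], [74.0, 334.0], [99.0, 69.0], [281.0, 414.0]]
0.03 [[119.0, 459.0], [124.0, 389.0], [7.0, 286.0], [296.0, 389.0]] [[63.0, 346.0], [75.0, 332.0], [99.0, 67.0], [282.0, 412.0]]
lug (-0.06587479953112307, -0.02812561499924726)
rim (-0.006770025610592256, -0.028105858227149838)
```

View pics/y2c.png

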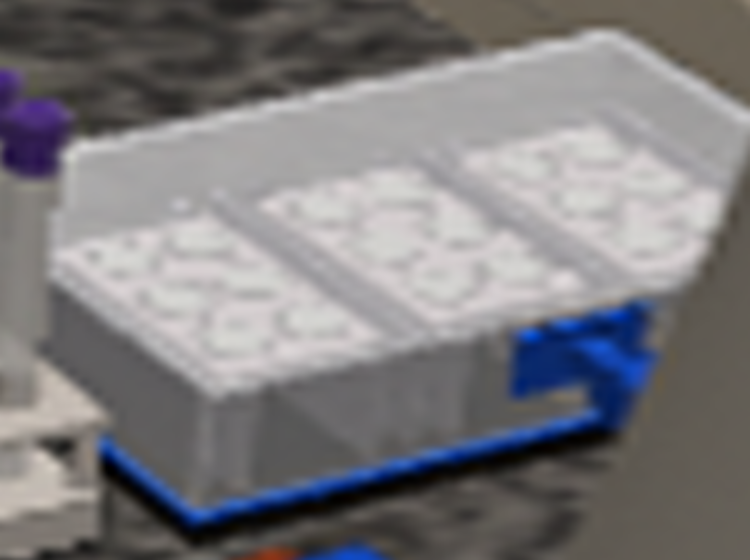

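```bash
python3 -c "
from bench import r
print(r.finish_job(), r.read_state()['time_s'])"
```

```text
the job is handed in; nothing more can be done
the job is handed in; nothing more can be done
```

I finished the task and handed it in at about 75 s robot time. All three tiles are in the moist chamber, the lifter is back on the brown tray, the lid is shut, and I pressed the red button last.

**How it went**
- I swung the lid open by its lug. The lifter was knocked aside before I reached it, so I measured it again before picking it up.
- I carried each tile level on the blade, with the gripper vertical to within about 0.3° in every reading, and set it on its own rails.
- I swung the lid shut slowly, easing it down the last few millimetres.

**Last checks**
- **Tiles:** in the top view before closing, all three matched the drawn slot outlines to about a pixel (2–3 mm). Through the closed lid they look unchanged.
- **Lid:** it came to a hard stop, with the force climbing to about 33 N and no further movement. The rim looks flush with the trough. In the pictures the lid sits exactly where it did at the start, but a few hundredths of a radian would be hard to see.
- **Timer:** I pressed the red button until it stopped moving, with about 14 N at the end. I couldn't read its travel or the display, so I have no separate proof that the press registered.
- **Other items:** the pen, the vials and the timer show no visible movement.

The two cameras disagreed with each other and with the arm by up to about 2 mm, so I centred the blade and tiles using both.

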